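# Put the potato station back in order

### The arm

A 6-joint arm with a two-finger parallel gripper is mounted at the origin on the work surface. World frame = base frame: x ahead of the robot, y to its left, z up, the work surface at z = 0. Lengths are in m, angles in rad, forces in N, time in s.
With the tool pointing down it reaches from about 0.325 to 1 m from the base axis. Payload 5.1 kg.
Tool frame: the origin (TCP) lies at the very end of the fingers, on their centre line; the grasp point (between the pads) lies 19 mm behind it; z points along the fingers, y is the direction in which the jaws open and shut (so a half turn about z gives the same grasp; the last joint's range is limited). The gripper opens to 85 mm and grips with 20 to 120 N. Pads are 22 mm wide; open, the fingers measure 114 mm over their backs; the gripper's body (76 mm by 85 mm) begins 54 mm behind the grasp point. The pads swing forward as they close: fully open they stand 13 mm farther back than shut.
Start: joints at [1.186, 0.124, 1.65, -0, 1.367, -0.083], TCP at [0.193, 0.621, 0.207] pointing down, gripper open.
Joint ranges: [-2.61, 2.61], [-1.02, 2.33], [0.03, 2.71], [-1.35, 4.49], [0.32, 2.68], [-2.91, 2.91]. Speed limits (rad/s): [2.57, 2.57, 3.14, 3.14, 3.14, 3.14].

### API

Orientations are given as a rotation vector (axis times angle).
In Python, from plant import manip gives the robot as it stands.
- The arm moves only by the tool carry_out, never from a script. Its argument "rows" is a list that holds one entry, the list of rows, each a list of 5 numbers: the shift along the tool's x, y, z in mm, then the turn about the tool's z in degrees, then the opening in per cent of the stroke, from 0 (shut) to 100 (fully open). In form: [[[tx, ty, tz, spin, fingers], ...]]. A call has 1 to 5 rows; each row is the pose to reach, as a shift and turn from the pose commanded when the call began, along the tool's axes at that moment; what a row does not reach only later rows make up. A row lasts 1/8 s, in which the tool goes at most 62.5 mm and 10.7 degrees, less where a joint would pass 70% of its speed; a pose out of reach is approached as far as the arm can. A call with a gripper value outside its range is refused whole. The fingers move at their own pace and stop on an object; "squeeze" is the grip in N (left out, the last holds). Time passes only in rows, so rows that repeat a pose let the fingers close. It gives the time, the measured TCP pose, the force and the opening at its end, in the units of the state.
- manip.get_obs(): the state, without advancing time (a new reading comes with each control period).
- manip.camera(name): name is "scene" or "top" or "wrist"; returns the picture (420x560x3 uint8, red, green, blue); there is no depth.
- manip.camera_info(name): a dict with "fx", "fy", "cx", "cy" (pixels), "R" (3x3) and "t" (3): a world point X has camera coordinates R X + t; the wrist camera has in their place "hand_eye" (4x4, takes a point from camera to tool coordinates, whose origin is the TCP and whose axes are the flange's). Camera axes: x right, y down, z forward; pixel columns grow to the right and rows downward; lengths in m; the calibration is good to about 2 mm. A picture is of the moment at which its call begins: read the wrist's pose just before it. camera_info takes no time and is no camera call.
- manip.hand_in(): hands the job in, once; it reports no verdict.
The state is a dict: "time": time; "joints": joint angles; "joint_velocities": joint speeds; "effort": joint torques, N m; "tool_pos": TCP position; "orientation": TCP orientation; "ft_force": force on the tool from outside, world axes, zero at the start; "torque": the same for the moment, N m; "gripper_width": opening from 0.0 (shut) to 1.0 (fully open).
Only numpy, scipy, OpenCV 4.12 (cv2) and the standard library are available. Lean on these libraries where they do the work, as an engineer would, in place of code of your own. Each camera call takes 0.05 s, during which the arm holds its last target.

### The job

Tidy the potato station after the rush: hang the masher, the grater and the pounder from the caddy by their eyes on the rack's three empty hooks, one on each, without knocking the utensils that already hang there, and stand every fallen spice tin upright on the counter. Leave the foil-wrapped potato, the bowl and the jar where they are.

Things in the scene. Friction and masses are not known exactly. Their poses are not given: they have to be found in the camera images.
- rack: fixed rack at the back left: a steel board 16 mm thick, 470 mm long (its y), 215 to 260 mm above the counter, on a post at each end, open below, with six wire hooks 75 mm apart pointing to the robot's side; three carry a utensil, three are empty. Origin on the counter below the middle of the board's front face; x points away from the robot into the board, y along it to hook 5, z up.
- hook0 (a point): hook 0 of the rack (0 at its right end seen from the robot, 5 at the left), 6 mm wire. The point: on the axis of its level shank, 240 mm above the counter, 30 mm before the board. Axes as the rack's. The shank runs from the board (30 mm ahead, +x) to 22 mm before the point; from there the tip slopes up, its end centre 30 mm before (-x) and 8 mm above the point.
- hook1 (a point): hook 1 of the rack (0 at its right end seen from the robot, 5 at the left), 6 mm wire. The point: on the axis of its level shank, 240 mm above the counter, 30 mm before the board. Axes as the rack's. The shank runs from the board (30 mm ahead, +x) to 22 mm before the point; from there the tip slopes up, its end centre 30 mm before (-x) and 8 mm above the point.
- hook2 (a point): hook 2 of the rack (0 at its right end seen from the robot, 5 at the left), 6 mm wire. The point: on the axis of its level shank, 240 mm above the counter, 30 mm before the board. Axes as the rack's. The shank runs from the board (30 mm ahead, +x) to 22 mm before the point; from there the tip slopes up, its end centre 30 mm before (-x) and 8 mm above the point.
- hook3 (a point): hook 3 of the rack (0 at its right end seen from the robot, 5 at the left), 6 mm wire. The point: on the axis of its level shank, 240 mm above the counter, 30 mm before the board. Axes as the rack's. The shank runs from the board (30 mm ahead, +x) to 22 mm before the point; from there the tip slopes up, its end centre 30 mm before (-x) and 8 mm above the point.
- hook4 (a point): hook 4 of the rack (0 at its right end seen from the robot, 5 at the left), 6 mm wire. The point: on the axis of its level shank, 240 mm above the counter, 30 mm before the board. Axes as the rack's. The shank runs from the board (30 mm ahead, +x) to 22 mm before the point; from there the tip slopes up, its end centre 30 mm before (-x) and 8 mm above the point.
- hook5 (a point): hook 5 of the rack (0 at its right end seen from the robot, 5 at the left), 6 mm wire. The point: on the axis of its level shank, 240 mm above the counter, 30 mm before the board. Axes as the rack's. The shank runs from the board (30 mm ahead, +x) to 22 mm before the point; from there the tip slopes up, its end centre 30 mm before (-x) and 8 mm above the point.
- masher_eye (a point): potato masher, steel foot 62 mm wide (y), 26 mm deep (x) on wire legs; 200 mm tall, 0.18 kg, loose in the caddy, head down. Point: centre of its eye, 22 mm below the handle's top, 178 mm above the foot; z up the handle. The eye, 18 mm wide (y), 28 high, goes through along x, 8 mm of bar above, 5 each side; black handle 28 mm wide (y), 10 thick (x) there (stiff, grip across y), 20 wide lower down. Hung, the point is 11 mm below the shank axis.
- grater_eye (a point): hand grater, steel box 56 mm wide (y), 26 mm deep (x), 74 mm high; 200 mm tall, 0.18 kg, loose in the caddy, head down. Point: centre of its eye, 22 mm below the handle's top, 178 mm above the foot; z up the handle. The eye, 18 mm wide (y), 28 high, goes through along x, 8 mm of bar above, 5 each side; black handle 28 mm wide (y), 10 thick (x) there (stiff, grip across y), 20 wide lower down. Hung, the point is 11 mm below the shank axis.
- pounder_eye (a point): meat pounder, solid steel head 56 mm wide (y), 26 mm deep (x), 34 mm high; 200 mm tall, 0.18 kg, loose in the caddy, head down. Point: centre of its eye, 22 mm below the handle's top, 178 mm above the foot; z up the handle. The eye, 18 mm wide (y), 28 high, goes through along x, 8 mm of bar above, 5 each side; black handle 28 mm wide (y), 10 thick (x) there (stiff, grip across y), 20 wide lower down. Hung, the point is 11 mm below the shank axis.
- caddy: fixed open steel utensil caddy, 44 mm deep (its x) by 238 mm wide (its y) and 90 mm high, walls and floor 4 mm, split by two walls into three equal compartments side by side along its y, one tool in each. Origin under its centre, on the counter; z up.
- hung_turner_eye (a point): utensil already hanging on a hook (plain blade 56 mm wide, hanging down to about 50 mm above the counter), not to be disturbed; same 200 mm length, handle and eye as the masher. The point is the centre of its eye, 11 mm below the shank of its hook; axes as the masher's. Absent when its hook is empty.
- hung_ladle_eye (a point): utensil already hanging on a hook (small round cup 54 mm across, hanging down to about 50 mm above the counter), not to be disturbed; same 200 mm length, handle and eye as the masher. The point is the centre of its eye, 11 mm below the shank of its hook; axes as the masher's. Absent when its hook is empty.
- hung_fork_eye (a point): utensil already hanging on a hook (four tines, 44 mm wide, hanging down to about 50 mm above the counter), not to be disturbed; same 200 mm length, handle and eye as the masher. The point is the centre of its eye, 11 mm below the shank of its hook; axes as the masher's. Absent when its hook is empty.
- hung_skimmer_eye (a point): utensil already hanging on a hook (round flat disc 56 mm across, hanging down to about 50 mm above the counter), not to be disturbed; same 200 mm length, handle and eye as the masher. The point is the centre of its eye, 11 mm below the shank of its hook; axes as the masher's. Absent when its hook is empty.
- hung_slotted_eye (a point): utensil already hanging on a hook (slotted blade 54 mm wide, hanging down to about 50 mm above the counter), not to be disturbed; same 200 mm length, handle and eye as the masher. The point is the centre of its eye, 11 mm below the shank of its hook; axes as the masher's. Absent when its hook is empty.
- hung_scraper_eye (a point): utensil already hanging on a hook (T-shaped blade 58 mm wide, hanging down to about 50 mm above the counter), not to be disturbed; same 200 mm length, handle and eye as the masher. The point is the centre of its eye, 11 mm below the shank of its hook; axes as the masher's. Absent when its hook is empty.
- tin0_mid (a point): square spice tin, lying on one of its flat sides on the counter at the start, about 0.22 kg: body 52 x 52 x 80 mm with a round lid 46 mm across and 14 mm high on top, 94 mm tall in all. The point is the middle of its height on its axis, 47 mm from either end, so 47 mm above the counter when it stands and 26 mm when it lies; z points from base to lid, x and y square to its flat sides. Steel with a paper band round it. One of the tins may be absent.
- tin1_mid (a point): square spice tin, lying on one of its flat sides on the counter at the start, about 0.22 kg: body 52 x 52 x 80 mm with a round lid 46 mm across and 14 mm high on top, 94 mm tall in all. The point is the middle of its height on its axis, 47 mm from either end, so 47 mm above the counter when it stands and 26 mm when it lies; z points from base to lid, x and y square to its flat sides. Steel with a paper band round it. One of the tins may be absent.
- tin2_mid (a point): square spice tin, lying on one of its flat sides on the counter at the start, about 0.22 kg: body 52 x 52 x 80 mm with a round lid 46 mm across and 14 mm high on top, 94 mm tall in all. The point is the middle of its height on its axis, 47 mm from either end, so 47 mm above the counter when it stands and 26 mm when it lies; z points from base to lid, x and y square to its flat sides. Steel with a paper band round it. One of the tins may be absent.
- potato: foil-wrapped sweet potato, 150 mm long, 58 mm thick, on the counter beyond the tins; a bystander. Origin on the counter under its middle.
- bowl: small steel bowl, 110 mm across, 45 mm high, between the tins on the robot's side; a bystander. Origin under its centre.
- jar: round amber jar, 68 mm across, 100 mm high, at the right; a bystander. Origin under its centre.
There are look-alikes about, which are no part of the job. What is shaped like the part that bears pounder_eye but green is not meant.

How it is judged:
By the outcome, as a careful person would: the job done as asked, in the order asked, and still so for the second after the job is handed in, with the robot touching nothing.
Of hung_turner, hung_ladle, hung_fork, hung_skimmer, hung_slotted, hung_scraper only 3 to 3 are there at a start; the rules pass over those that are not, and their reading is None.
Of tin0, tin1, tin2 only 2 to 3 are there at a start; the rules pass over those that are not, and their reading is None.
At some moment in a run one of tin0, tin1, tin2 may be knocked a few centimetres aside while the robot is not near it.
It also fails if it takes over 210 s, if anything falls off the work surface, if the arm or the gripper's body presses on something with over 40 N, if the wrist force passes 120 N, or if a joint passes its speed limit or range.

## Working session

There is one attempt and no reset: what is moved stays moved. The work goes in short steps, Python scripts to look and compute and a tool call to move; the robot and the scene stay as the last step left them, time stands still between calls to the robot, and variables do not carry over. Pictures are saved under pics/ and viewed, and the job is handed in when it is done.

Besides the shell and the picture viewer there is one more tool, called after "Call:" by a JSON object that holds its "op" and its "data". carry_out: Moves the arm, as the interface text tells. Its arguments: {"type":"object","properties":{"rows":{"type":"array"},"squeeze":{"type":"number"}},"required":["rows"]}

```bash
ls; mkdir -p pics; python3 - <<'E'
from plant import manip
import cv2
print(manip.get_obs())
for n in ["scene","top","wrist"]:
    im=manip.camera(n); cv2.imwrite(f"pics/{n}0.png",im[:,:,::-1]); print(n,manip.camera_info(n))
E
```

```text
pics
{'time': 0.0, 'joints': array([ 1.18640651e+00,  1.24525044e-01,  1.65168322e+00,  3.80606006e-06,
        1.36753096e+00, -8.25695795e-02]), 'joint_velocities': array([ 4.76958501e-05, -1.64543857e-03, -1.29442127e-04,  4.03941346e-04,
       -1.30289995e-04,  2.70104380e-04]), 'effort': array([-3.28035521e-04, -4.23598230e+01, -3.65458167e+01, -1.96627951e-05,
        6.83902617e-03, -1.90000736e-05]), 'tool_pos': array([0.19297192, 0.61998768, 0.20583474]), 'orientation': array([-0.4722264 , -3.10539094,  0.00327846]), 'ft_force': array([-3.52084775e-01,  8.05528927e-01,  1.01992407e-05]), 'torque': array([ 0.05871904, -0.04496357,  0.0202887 ]), 'gripper_width': 0.9978092488238687}
scene {'fx': 538.6735001587997, 'fy': 538.6735001587997, 'cx': 289.824619519527, 'cy': 210.99000574107524, 'R': array([[ 0.46839982,  0.88339374,  0.01473494],
       [ 0.64930868, -0.33287559, -0.68380705],
       [-0.59916597,  0.32986262, -0.72951408]]), 't': array([-0.25153761, -0.2274029 ,  2.02029286])}
top {'fx': 383.16656459672146, 'fy': 383.16656459672146, 'cx': 274.5654643285542, 'cy': 208.28380060637437, 'R': array([[-0.01326461, -0.99990823,  0.00275377],
       [-0.99244668,  0.01282962, -0.12200402],
       [ 0.1219575 , -0.00435131, -0.99252579]]), 't': array([0.00347106, 0.55213624, 1.00875349])}
wrist {'fx': 360.35709049468784, 'fy': 360.35709049468784, 'cx': 283.3523515211999, 'cy': 209.46636457087658, 'hand_eye': array([[-5.11887402e-04, -9.56881228e-01, -2.90479007e-01,
         7.41208889e-02],
       [ 9.99999651e-01, -6.81703187e-04,  4.83414482e-04,
         7.95213974e-04],
       [-6.60590709e-04, -2.90478659e-01,  9.56881243e-01,
        -1.67121968e-01],
       [ 0.00000000e+00,  0.00000000e+00,  0.00000000e+00,
         1.00000000e+00]])}
```

View pics/scene0.png

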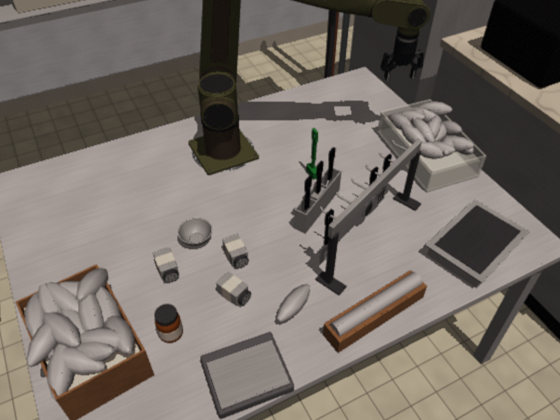

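View pics/top0.png

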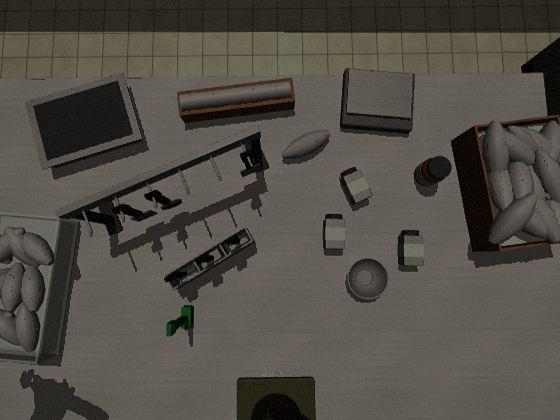

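View pics/wrist0.png

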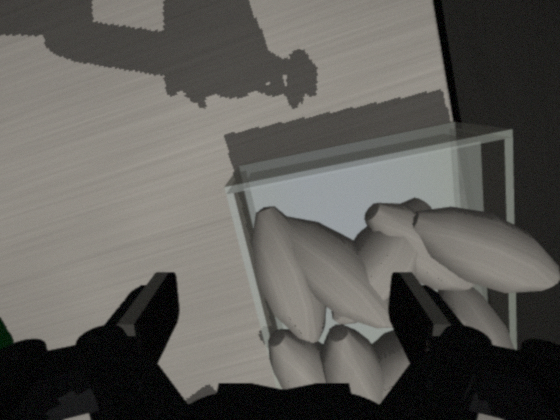

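```bash
python3 - <<'E'
import cv2
t=cv2.imread("pics/top0.png"); s=cv2.imread("pics/scene0.png")
import numpy as np
g=lambda a:np.clip(255*(a/255.)**0.6,0,255).astype(np.uint8)
cv2.imwrite("pics/t0a.png",g(cv2.resize(t[115:345,50:290],None,fx=3.2,fy=2.6*1.0,interpolation=2)[:600]))
cv2.imwrite("pics/t0b.png",g(cv2.resize(t[120:310,290:460],None,fx=3,fy=3,interpolation=2)))
cv2.imwrite("pics/s0a.png",g(cv2.resize(s[110:310,280:460],None,fx=3,fy=3,interpolation=2)))
E
```

```text
(no output)
```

View pics/t0a.png

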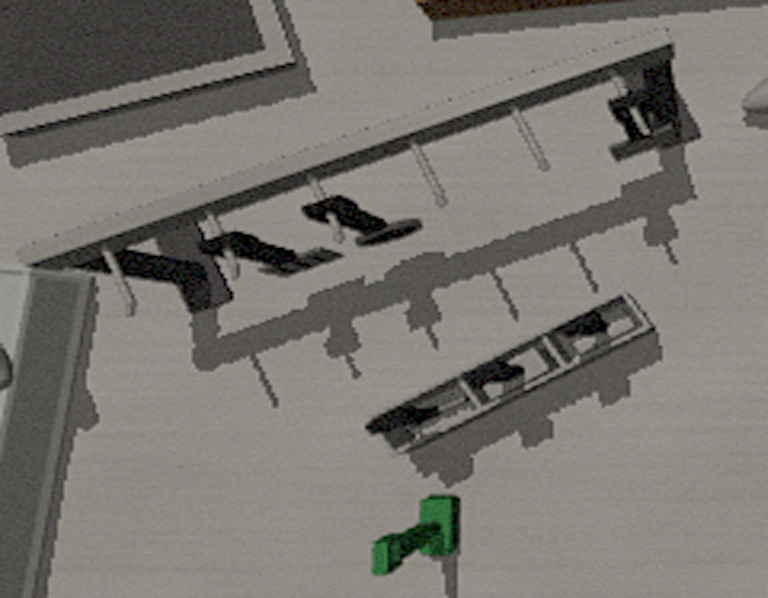

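View pics/t0b.png

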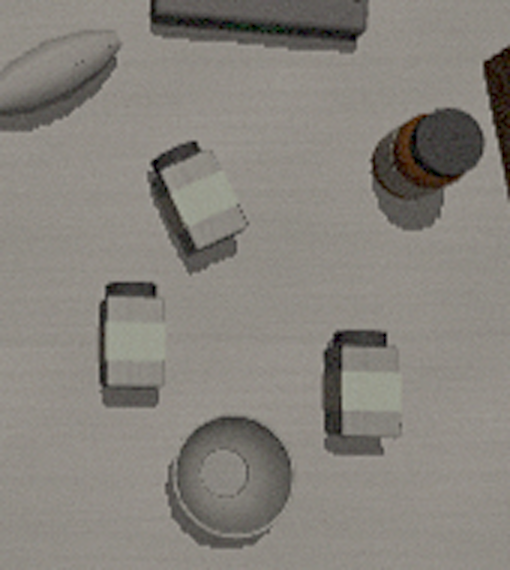

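View pics/s0a.png

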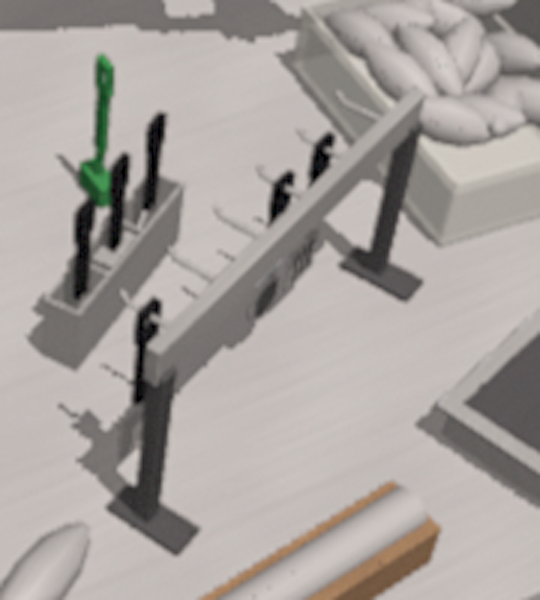

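```bash
cat > h.py <<'E'
import numpy as np, cv2
from plant import manip
from scipy.spatial.transform import Rotation as Ro
def ray(name,uv,pose=None):
    c=manip.camera_info(name); d=np.array([(uv[0]-c['cx'])/c['fx'],(uv[1]-c['cy'])/c['fy'],1.])
    if name=='wrist':
        p,R=pose; H=c['hand_eye']; 
        return p+R@H[:3,3], R@H[:3,:3]@d
    return -c['R'].T@c['t'], c['R'].T@d
def onz(name,uv,z,pose=None):
    o,d=ray(name,uv,pose); return o+d*(z-o[2])/d[2]
def tri(rays):
    A=np.zeros((3,3));b=np.zeros(3)
    for o,d in rays:
        d=d/np.linalg.norm(d);P=np.eye(3)-np.outer(d,d);A+=P;b+=P@o
    X=np.linalg.solve(A,b); return X,[np.linalg.norm((np.eye(3)-np.outer(d,d)/(d@d))@(X-o)) for o,d in rays]
def pose():
    s=manip.get_obs(); return s['tool_pos'],Ro.from_rotvec(s['orientation']).as_matrix()
def proj(name,X,ps=None):
    c=manip.camera_info(name);X=np.asarray(X,float)
    if name=='wrist':
        p,R=ps;H=c['hand_eye']; x=H[:3,:3].T@(R.T@(X-p)-H[:3,3])
    else: x=c['R']@X+c['t']
    return np.array([c['fx']*x[0]/x[2]+c['cx'],c['fy']*x[1]/x[2]+c['cy']])
def snap(name,fn,crop=None,k=1,gam=.6):
    ps=pose(); im=manip.camera(name)[:,:,::-1]
    cv2.imwrite(f"pics/raw_{fn}.png",im)
    im=np.clip(255*(im/255.)**gam,0,255).astype(np.uint8)
    if crop: x0,y0,x1,y1=crop; im=im[y0:y1,x0:x1]
    if k!=1: im=cv2.resize(im,None,fx=k,fy=k,interpolation=2)
    cv2.imwrite(f"pics/{fn}.png",im); np.save(f"pics/{fn}.npy",np.c_[ps[1],ps[0]])
    print(fn,ps[0].round(4),ps[1].round(3).tolist()); return ps
def ld(fn): a=np.load(f"pics/{fn}.npy"); return a[:,3],a[:,:3]
def togo(X,yaw=None):
    "shift in tool axes mm from measured pose to TCP target X; spin deg so tool y line is along yaw (deg) line"
    p,R=pose(); print('shift mm',(R.T@(np.array(X)-p)*1e3).round(1))
    if yaw is not None:
        y=R[:,1]; cur=np.degrees(np.arctan2(y[1],y[0])); d=(yaw-cur+90)%180-90; print('spin (about tool z, down):',round(-d,2),'alt',round(-d+180*np.sign(d),2))
E
python3 - <<'E'
from h import *
f=lambda u,v:(50+u/3.2,115+v/2.6)
for n,uv in dict(h1=(545,168),h2=(441,205),h3=(340,238),h4=(235,275),h5=(130,313)).items(): print(n,onz('top',f(*uv),.248).round(4))
for uv in [(35,266),(672,50)]: print('board',onz('top',f(*uv),.26).round(4))
for uv in [(363,425),(402,452),(628,290),(657,324)]: print('caddy',onz('top',f(*uv),.09).round(4))
g=lambda u,v:(290+u/3,120+v/3)
for uv in [(209,192),(135,341),(372,391)]: print('tin',onz('top',g(*uv),.052).round(4))
for uv in [(208,198),(180,214),(224,286)]:pass
print(onz('top',(305,145),.03),onz('top',(367,279),.03),pose()[1].round(3))
E
```

```text
h1 [0.5902 0.1144 0.248 ]
h2 [0.5598 0.1847 0.248 ]
h3 [0.5329 0.2523 0.248 ]
h4 [0.503  0.3219 0.248 ]
h5 [0.4726 0.3909 0.248 ]
board [0.5109 0.4496 0.26  ]
board [0.6872 0.0268 0.26  ]
caddy [0.3711 0.2783 0.09  ]
caddy [0.345  0.2472 0.09  ]
caddy [0.4991 0.0695 0.09  ]
caddy [0.4655 0.0466 0.09  ]
tin [ 0.6129 -0.2339  0.052 ]
tin [ 0.48   -0.1631  0.052 ]
tin [ 0.4333 -0.3703  0.052 ]
[ 0.72925966 -0.09098299  0.03      ] [ 0.3590452  -0.24822281  0.03      ] [[-0.955  0.297 -0.001]
 [ 0.297  0.955 -0.001]
 [ 0.    -0.002 -1.   ]]
```

Call:
{"op": "carry_out", "data": {"rows": [[[0,0,-60,0,100],[-20,-20,-120,-10,100],[-60,-60,-170,-20,100],[-100,-100,-214,-30,100],[-150,-150,-214,-40,100]]]}}

```text
time: 0.78
tool_pos: [0.279, 0.458, 0.4195]
orientation: [-0.629, 3.074, 0.005]
ft_force: [0.8, 0.5, 0.2]
gripper_width: 1.0
```

Call:
{"op": "carry_out", "data": {"rows": [[[-20,-60,0,-4,60],[-60,-100,0,-4,60],[-100,-140,0,-4,60],[-140,-170,0,-4,60],[-140,-170,0,-4,60]]]}}

```text
time: 1.4
tool_pos: [0.4754, 0.3543, 0.4139]
orientation: [0.719, -3.055, 0.002]
ft_force: [-0.4, -0.4, -0.2]
gripper_width: 0.601
```

```bash
python3 - <<'E'
from h import *
snap('wrist','w1')
togo([.38,.2,.43],117)
E
```

```text
w1 [0.4754 0.3543 0.4139] [[-0.895, -0.446, -0.003], [-0.446, 0.895, -0.002], [0.003, -0.001, -1.0]]
shift mm [153.4 -96.7 -15. ]
spin (about tool z, down): -0.43 alt 179.57
```

View pics/w1.png

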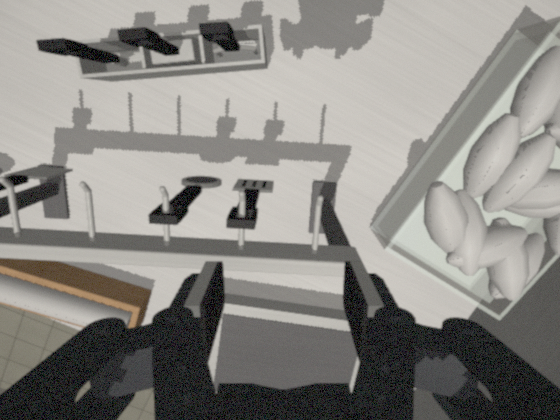

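```bash
python3 - <<'E'
from h import *
im=cv2.imread('pics/w1.png'); cv2.imwrite('pics/w1c.png',cv2.resize(im[150:270,0:360],None,fx=2.2,fy=2.2,interpolation=2))
cv2.imwrite('pics/w1d.png',cv2.resize(im[0:100,20:290],None,fx=2.9,fy=2.9,interpolation=2))
E
```

```text
(no output)
```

View pics/w1c.png

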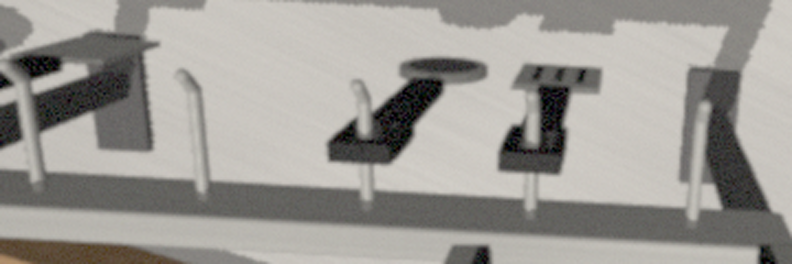

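View pics/w1d.png

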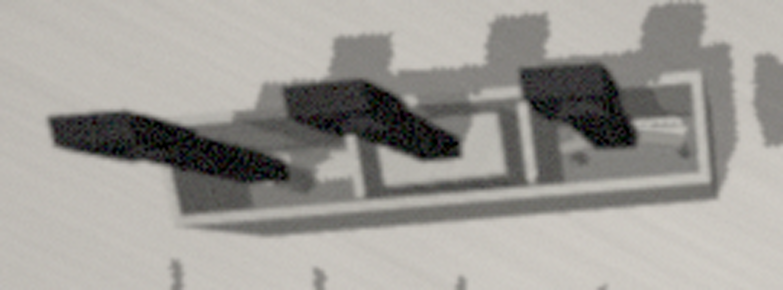

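Call:
{"op": "carry_out", "data": {"rows": [[[60,-40,0,3,60],[120,-80,0,3,60],[183,-146,0,3,60],[183,-146,0,3,60],[183,-146,0,3,60]]]}}

```text
time: 2.08
tool_pos: [0.3737, 0.1421, 0.4171]
orientation: [-0.641, 3.072, 0.0]
ft_force: [-0.1, -0.1, 0.5]
gripper_width: 0.602
```

```bash
python3 - <<'E'
from h import *
snap('wrist','w2')
E
```

```text
w2 [0.3737 0.1421 0.4171] [[-0.916, -0.4, 0.003], [-0.4, 0.916, 0.001], [-0.003, -0.001, -1.0]]
```

View pics/w2.png

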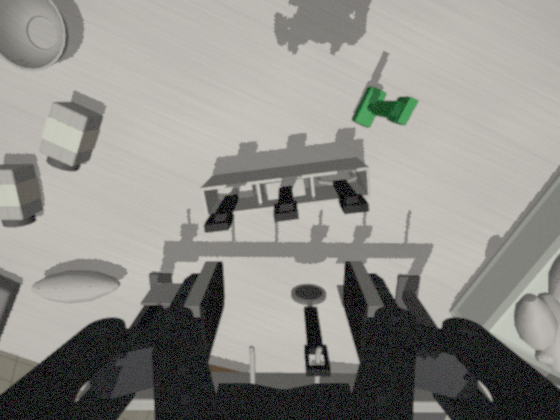

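```bash
python3 - <<'E'
from h import *
im=cv2.imread('pics/w2.png'); im=np.clip(255*(im/255.)**.6,0,255).astype(np.uint8); cv2.imwrite('pics/w2c.png',cv2.resize(im[130:250,180:390],None,fx=3.8,fy=3.8,interpolation=2))
E
```

```text
(no output)
```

View pics/w2c.png

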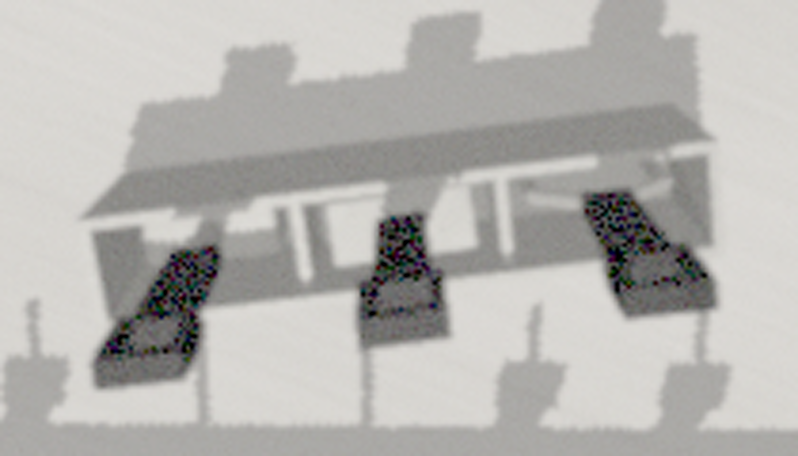

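```bash
python3 - <<'E'
from h import *
ps=ld('w2'); f=lambda u,v:(180+u/3.8,130+v/3.8)
for n,a,b,c in [('L',(95,375),(193,362),(146,367)),('M',(360,330),(450,322),(405,330)),('R',(626,303),(717,295),(668,296))]:
    A,B,C=[onz('wrist',f(*q),.204,ps) for q in (a,b,c)]; d=B-A
    print(n,C.round(4),'w',np.linalg.norm(d).round(4),'yaw',np.degrees(np.arctan2(d[1],d[0])).round(1))
    t=proj('top',C); print(t)
f1=lambda u,v:(0+u/2.2,150+v/2.2); ps1=ld('w1')
H=[]
for n,a,b in [(1,(15,66),(38,184)),(2,(185,76),(203,190)),(3,(360,86),(367,200)),(4,(530,95),(530,208)),(5,(706,105),(694,216))]:
    A=onz('wrist',f1(*a),.248,ps1);B=onz('wrist',f1(*b),.240,ps1);H.append(np.r_[A[:2],B[:2]]);print(n,A.round(4),B.round(4),np.linalg.norm(A-B).round(4))
H=np.array(H);i=np.arange(1,6)
for k in (0,2):
    px=np.polyfit(i,H[:,k],1);py=np.polyfit(i,H[:,k+1],1);print(np.hypot(px[0],py[0]),np.degrees(np.arctan2(py[0],px[0])),px,py, (H[:,k]-np.polyval(px,i)).round(4))
# shadow independent: caddy corners w2
for q in [(90,230),(110,318),(712,148),(712,245)]: print('caddy',onz('wrist',f(*q),.09,ps).round(4))
E
```

```text
L [0.46   0.1013 0.204 ] w 0.0294 yaw 121.5
[228.62440415 240.29325759]
M [0.419  0.1666 0.204 ] w 0.0264 yaw 118.9
[199.36357962 259.0586905 ]
R [0.3791 0.2324 0.204 ] w 0.0264 yaw 118.8
[169.56484905 277.59497902]
1 [0.5894 0.1209 0.248 ] [0.6438 0.1391 0.24  ] 0.058
2 [0.5612 0.1874 0.248 ] [0.6129 0.2077 0.24  ] 0.0562
3 [0.5319 0.2563 0.248 ] [0.584 0.277 0.24 ] 0.0567
4 [0.5028 0.3236 0.248 ] [0.5542 0.346  0.24  ] 0.0566
5 [0.4729 0.394  0.248 ] [0.5239 0.4159 0.24  ] 0.0561
0.0742146043171253 113.11270098143028 [-0.02913228  0.61901804] [0.06825773 0.05165787] [-0.0005  0.0004  0.0002  0.0004 -0.0005]
0.07535671119013992 113.33866941195681 [-0.02985371  0.67332478] [0.06919097 0.06959646] [ 0.0003 -0.0007  0.0003  0.0003 -0.0002]
caddy [0.464  0.0598 0.09  ]
caddy [0.4934 0.0784 0.09  ]
caddy [0.3444 0.2573 0.09  ]
caddy [0.3769 0.2742 0.09  ]
```

```bash
python3 - <<'E'
from h import *
togo([.379,.2324,.25],120.5)
E
```

```text
shift mm [-39.8  79.8 166.8]
spin (about tool z, down): -6.83 alt 173.17
```

Call:
{"op": "carry_out", "data": {"rows": [[[-20,40,60,-7,60],[-40,80,120,-7,60],[-40,80,160,-7,60],[-40,80,160,-7,60]]]}}

```text
time: 2.62
tool_pos: [0.3756, 0.2329, 0.2493]
orientation: [0.835, -3.015, 0.003]
ft_force: [0.8, -0.1, 0.4]
gripper_width: 0.602
```

```bash
python3 - <<'E'
from h import *
ps=snap('wrist','w3')
print(proj('wrist',[.379,.2324,.204],ps))
snap('scene','s3',(250,60,450,260),3)
togo([.379,.2324,.17],120.5)
E
```

```text
w3 [0.3756 0.2329 0.2493] [[-0.858, -0.514, -0.012], [-0.514, 0.858, -0.005], [0.013, 0.002, -1.0]]
[278.77964834 228.11134399]
s3 [0.378  0.2331 0.254 ] [[-0.858, -0.513, -0.005], [-0.513, 0.858, -0.002], [0.006, 0.001, -1.0]]
shift mm [ 1.2 -0.4 87.3]
spin (about tool z, down): 0.31 alt -179.69
```

View pics/w3.png

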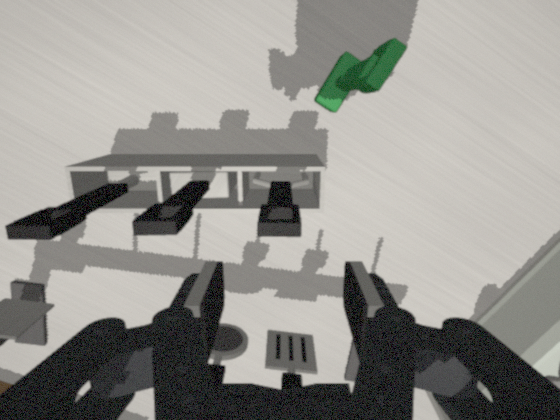

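View pics/s3.png

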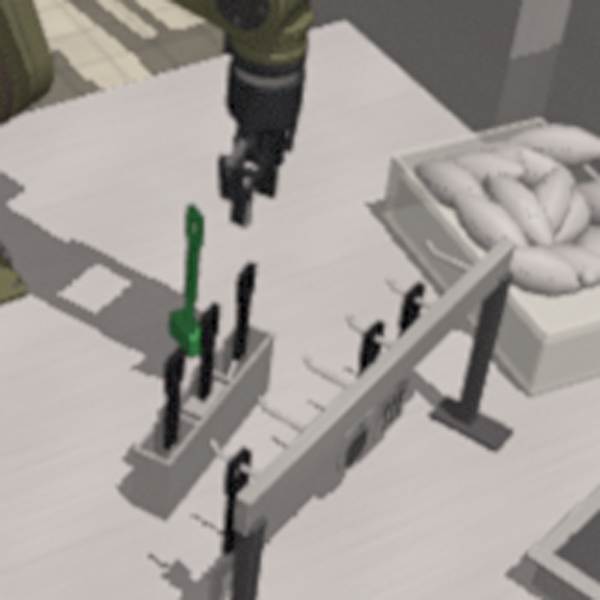

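Call:
{"op": "carry_out", "data": {"rows": [[[1,0,40,0,60],[1,0,86,0,60],[1,0,86,0,60],[1,0,86,0,60]]]}}

```text
time: 3.22
tool_pos: [0.3811, 0.2328, 0.1742]
orientation: [-0.83, 3.024, 0.001]
ft_force: [0.6, -0.2, 0.7]
gripper_width: 0.601
```

Call:
{"op": "carry_out", "data": {"rows": [[[0,0,0,0,10],[0,0,0,0,10],[0,0,0,0,10],[0,0,0,0,10]]], "squeeze": 50}}

```text
time: 3.72
tool_pos: [0.3807, 0.2328, 0.1735]
orientation: [-0.83, 3.024, 0.001]
ft_force: [0.3, -0.5, 6.2]
gripper_width: 0.298
```

```bash
python3 - <<'E'
from h import *
ps=snap('wrist','w4')
E
```

```text
w4 [0.3807 0.2328 0.1735] [[-0.86, -0.511, 0.005], [-0.511, 0.86, 0.002], [-0.006, -0.001, -1.0]]
```

View pics/w4.png

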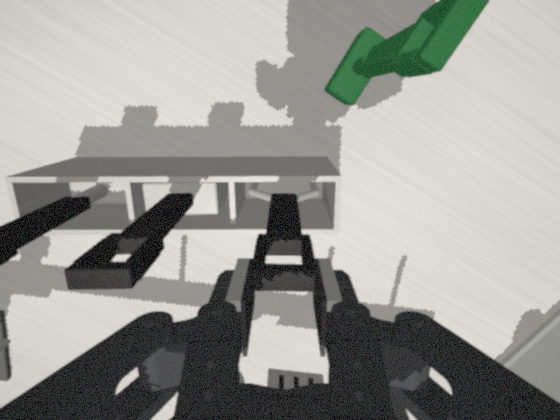

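Call:
{"op": "carry_out", "data": {"rows": [[[0,0,-50,0,10],[0,0,-110,0,10],[0,0,-160,0,10],[0,0,-160,0,10],[0,0,-160,0,10]]]}}

```text
time: 4.4
tool_pos: [0.3785, 0.2319, 0.3291]
orientation: [0.832, -3.028, 0.0]
ft_force: [-1.2, 0.3, -2.9]
gripper_width: 0.293
```

```bash
python3 - <<'E'
from h import *
snap('scene','s5',(250,60,450,260),3)
togo([.4452,.3807,.33],113.2)
E
```

```text
s5 [0.3785 0.2319 0.3291] [[-0.86, -0.511, -0.001], [-0.511, 0.86, -0.0], [0.001, 0.0, -1.0]]
shift mm [-133.8   93.9   -2.4]
spin (about tool z, down): 7.51 alt -172.49
```

View pics/s5.png

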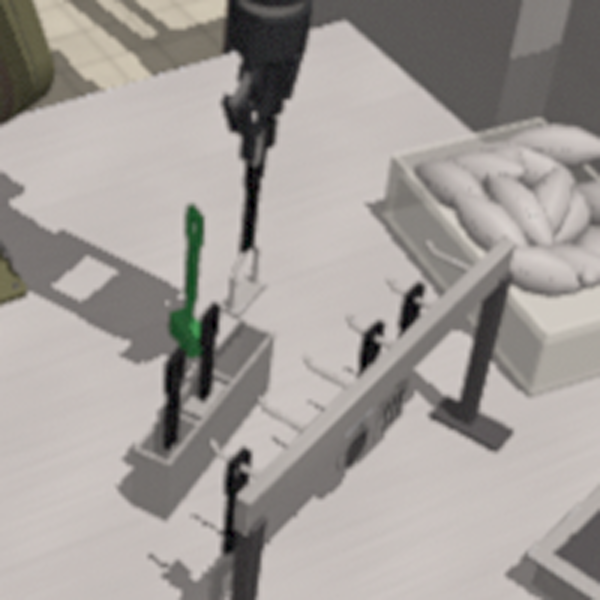

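Call:
{"op": "carry_out", "data": {"rows": [[[-35,25,0,4,10],[-75,50,0,7,10],[-110,75,0,7,10],[-134,94,0,7,10],[-134,94,0,7,10]]]}}

```text
time: 5.08
tool_pos: [0.4455, 0.382, 0.3261]
orientation: [0.647, -3.069, 0.004]
ft_force: [1.1, -0.6, -2.3]
gripper_width: 0.294
```

```bash
python3 - <<'E'
from h import *
snap('wrist','w6')
snap('scene','s6',(320,60,450,220),3.5)
togo([.4452,.3807,.235],113.2)
E
```

```text
w6 [0.4455 0.382  0.3261] [[-0.915, -0.404, -0.005], [-0.404, 0.915, -0.003], [0.006, -0.001, -1.0]]
s6 [0.4453 0.3811 0.3268] [[-0.915, -0.403, -0.004], [-0.403, 0.915, -0.004], [0.005, -0.002, -1.0]]
shift mm [-0.5  0.2 92.5]
spin (about tool z, down): 0.52 alt -179.48
```

View pics/w6.png

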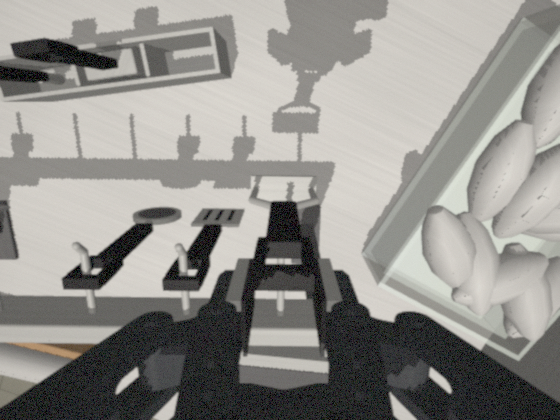

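View pics/s6.png

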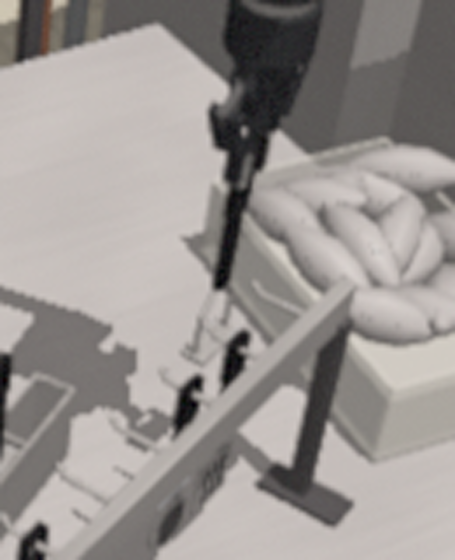

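```bash
python3 - <<'E'
from h import *
ps=ld('w6')
X=np.array([.919,.394]);Y=np.array([-.394,.919])
for n,q in [('5',(281,300)),('4tip',(181,247)),('4base',(186,308)),('3tip',(82,246)),('3base',(91,307))]:
    P=onz('wrist',q,.248 if 'tip' in n else .24,ps); print(n,P.round(4),'along y',(P[:2]@Y).round(4),'along x',(P[:2]@X).round(4))
T=ps[0][:2];print('tcp',T@Y,T@X)
P=onz('wrist',(283,256),.204+.1535,ps);print('handle top',P, P[:2]@Y,P[:2]@X)
E
python3 -c "
import cv2;im=cv2.imread('pics/w6.png');cv2.imwrite('pics/w6c.png',cv2.resize(im[170:350,200:370],None,fx=3.3,fy=3.3,interpolation=2))"
```

```text
5 [0.5173 0.4123 0.24  ] along y 0.1751 along x 0.6378
4tip [0.5023 0.3256 0.248 ] along y 0.1013 along x 0.5899
4base [0.5545 0.3457 0.24  ] along y 0.0992 along x 0.6458
3tip [0.5309 0.2589 0.248 ] along y 0.0288 along x 0.5899
3base [0.5843 0.2759 0.24  ] along y 0.0234 along x 0.6456
tcp 0.17553917324275733 0.559937703130489
handle top [0.43414088 0.37752886 0.3575    ] 0.17589751435131132 0.547721840213243
```

View pics/w6c.png

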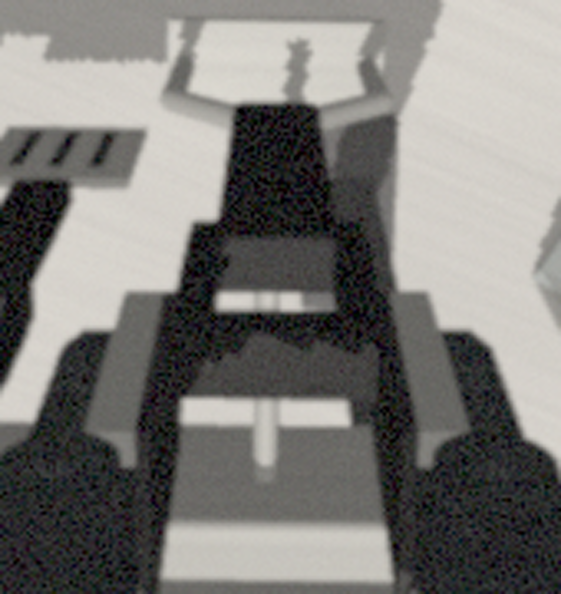

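Call:
{"op": "carry_out", "data": {"rows": [[[0,0,45,0,10],[0,0,92,0,10],[0,0,92,0,10],[0,0,92,0,10]]]}}

```text
time: 5.68
tool_pos: [0.4465, 0.3811, 0.2398]
orientation: [-0.644, 3.073, 0.001]
ft_force: [0.2, 0.6, -1.2]
gripper_width: 0.296
```

```bash
python3 - <<'E'
from h import *
snap('wrist','w7',(150,130,410,350),3)
snap('scene','s7',(340,100,450,220),5)
togo([.4452,.3807,.235],113.2)
ps=ld('w6');X=np.array([.919,.394]);Y=np.array([-.394,.919]);P=onz('wrist',(283,281),.204+.1535,ps);print('handle top',P, P[:2]@Y,P[:2]@X)
E
```

```text
w7 [0.4465 0.3811 0.2398] [[-0.916, -0.402, 0.002], [-0.402, 0.916, 0.001], [-0.002, 0.0, -1.0]]
s7 [0.4471 0.3816 0.241 ] [[-0.916, -0.402, 0.004], [-0.402, 0.916, 0.003], [-0.005, 0.001, -1.0]]
shift mm [ 2.5 -0.2  6.5]
spin (about tool z, down): 0.49 alt -179.51
handle top [0.44454289 0.38210732 0.3575    ] 0.17600672742475115 0.5590852021475688
```

View pics/w7.png

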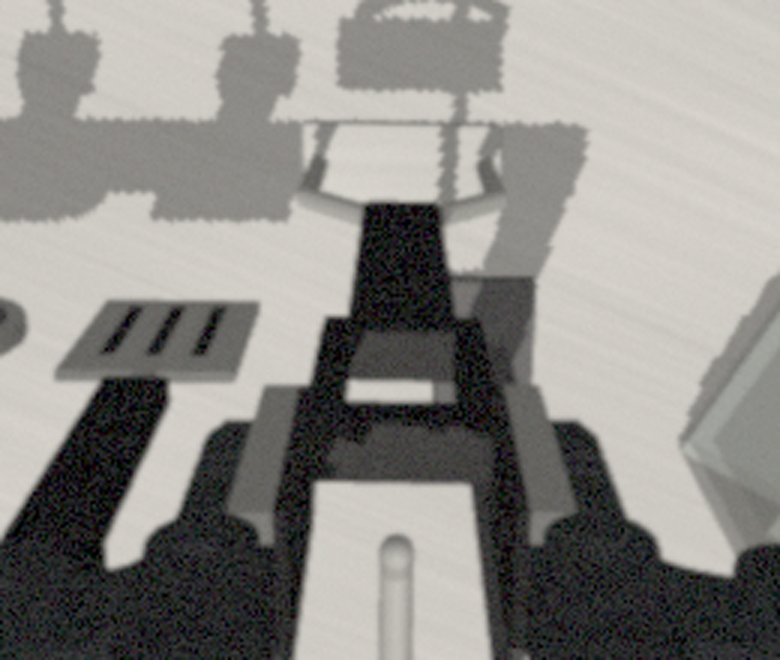

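View pics/s7.png

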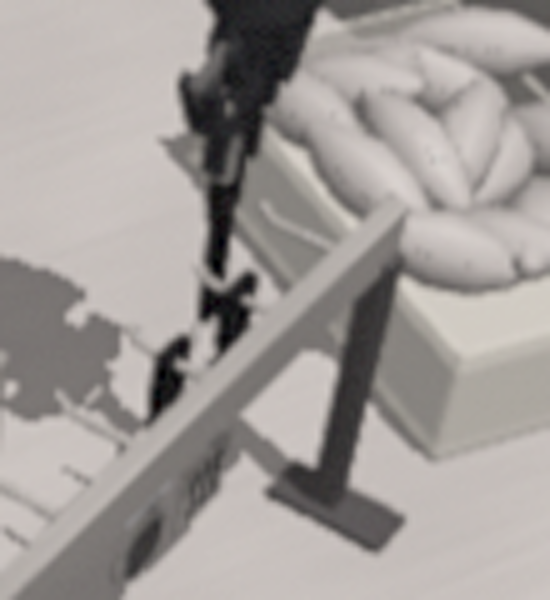

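Call:
{"op": "carry_out", "data": {"rows": [[[0,0,0,0,10],[0,0,0,0,10],[0,0,0,0,10]]]}}

```text
time: 6.15
tool_pos: [0.4462, 0.3814, 0.2384]
orientation: [-0.645, 3.074, 0.0]
ft_force: [0.2, 0.1, -2.0]
gripper_width: 0.293
```

```bash
python3 - <<'E'
from h import *
snap('wrist','w8')
X=np.array([.919,.394]);Y=np.array([-.394,.919])
ps=ld('w8');T=ps[0];print(T[:2]@X,T[:2]@Y)
P=onz('wrist',(282,316),.248,ld('w7'));print('tip',P,P[:2]@X,P[:2]@Y)
togo([*(X*.6155+Y*.1755),.235],113.2)
E
```

```text
w8 [0.4462 0.3814 0.2384] [[-0.916, -0.402, 0.001], [-0.402, 0.916, 0.0], [-0.001, 0.0, -1.0]]
0.5602943581661486 0.17470002789876457
tip [0.47503393 0.39350115 0.248     ] 0.5915956358196418 0.17446418684572515
shift mm [-55.2   0.3   3.2]
spin (about tool z, down): 0.51 alt -179.49
```

Call:
{"op": "carry_out", "data": {"rows": [[[0,0,3,0,10],[-15,0,3,0,10],[-30,0,3,0,10],[-30,0,3,0,10],[-30,0,3,0,10]]]}}

```text
time: 6.82
tool_pos: [0.4735, 0.3932, 0.2347]
orientation: [0.645, -3.074, 0.0]
ft_force: [-0.5, 0.2, -2.2]
gripper_width: 0.298
```

```bash
python3 - <<'E'
from h import *
snap('wrist','w9',(150,130,410,350),3)
snap('scene','s9',(340,100,450,220),5)
E
```

```text
w9 [0.4735 0.3932 0.2347] [[-0.916, -0.402, -0.001], [-0.402, 0.916, -0.0], [0.001, -0.0, -1.0]]
s9 [0.4733 0.3932 0.2347] [[-0.916, -0.402, -0.001], [-0.402, 0.916, -0.0], [0.001, -0.0, -1.0]]
```

View pics/w9.png

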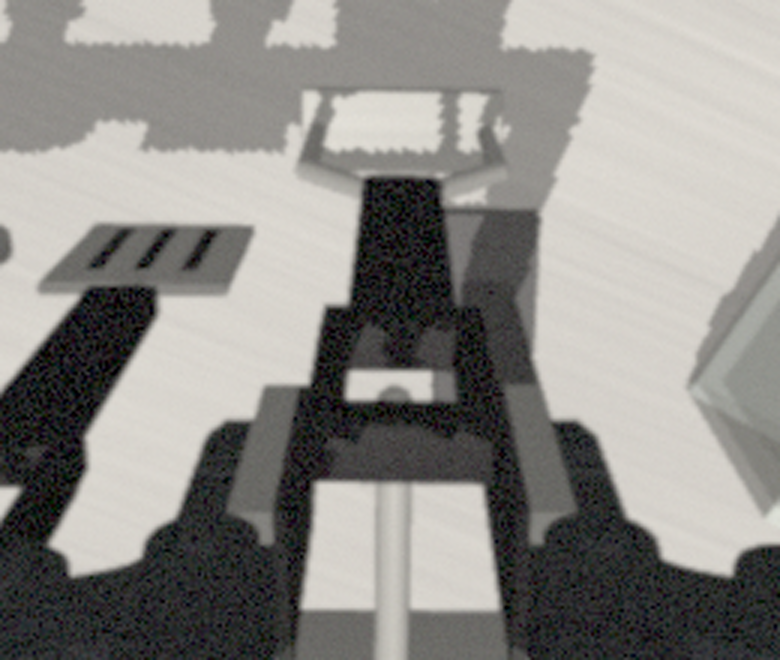

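View pics/s9.png

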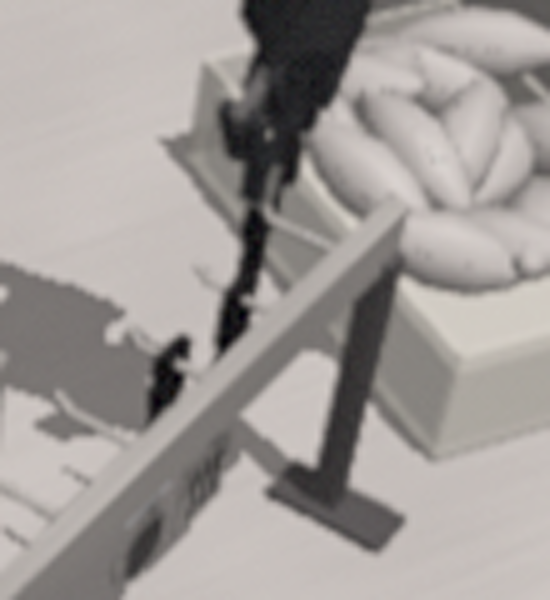

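Call:
{"op": "carry_out", "data": {"rows": [[[-15,0,0,0,10],[-29,0,0,0,10],[-29,0,0,0,10],[-29,0,5,0,10],[-29,0,10,0,10]]]}}

```text
time: 7.55
tool_pos: [0.4998, 0.4049, 0.2244]
orientation: [0.645, -3.074, 0.0]
ft_force: [-0.2, -0.8, -2.3]
gripper_width: 0.293
```

```bash
python3 - <<'E'
from h import *
snap('wrist','w10',(150,130,410,350),3)
E
```

```text
w10 [0.4998 0.4049 0.2244] [[-0.916, -0.402, -0.0], [-0.402, 0.916, -0.0], [0.001, -0.0, -1.0]]
```

View pics/w10.png

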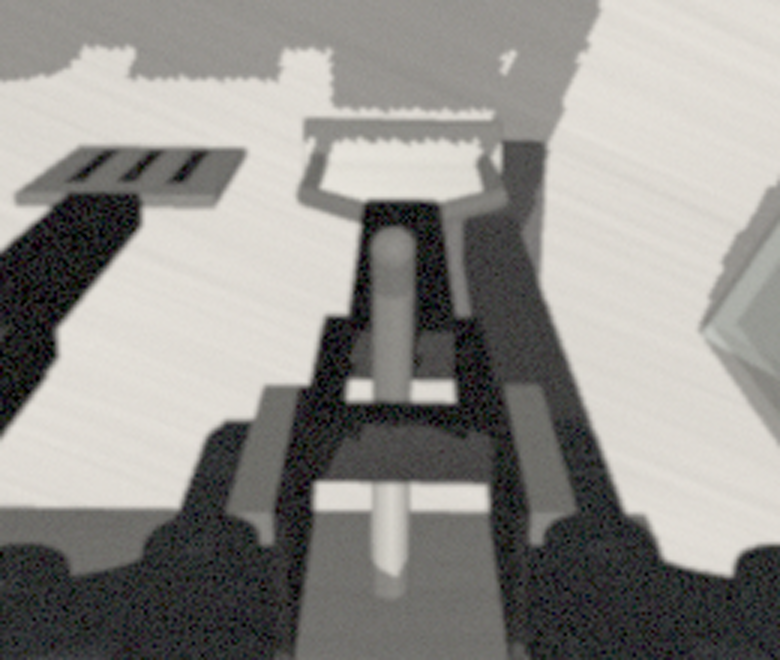

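Hook is clearly through the eye. Lower slightly until it bears, then release.

Call:
{"op": "carry_out", "data": {"rows": [[[0,0,3,0,10],[0,0,5,0,10],[0,0,5,0,10]]]}}

```text
time: 7.98
tool_pos: [0.5, 0.405, 0.2205]
orientation: [-0.645, 3.074, 0.0]
ft_force: [-0.7, -0.8, -1.3]
gripper_width: 0.298
```

Call:
{"op": "carry_out", "data": {"rows": [[[0,0,1.5,0,10],[0,0,1.5,0,10],[0,0,1.5,0,40],[0,0,1.5,0,52],[0,0,1.5,0,52]]]}}

```text
time: 8.6
tool_pos: [0.5001, 0.405, 0.2181]
orientation: [0.645, -3.075, 0.0]
ft_force: [-0.3, -0.2, -0.6]
gripper_width: 0.518
```

```bash
python3 - <<'E'
from h import *
snap('wrist','w11',(150,130,410,350),3)
E
```

```text
w11 [0.5001 0.405  0.2181] [[-0.916, -0.402, -0.0], [-0.402, 0.916, -0.0], [0.0, -0.0, -1.0]]
```

View pics/w11.png

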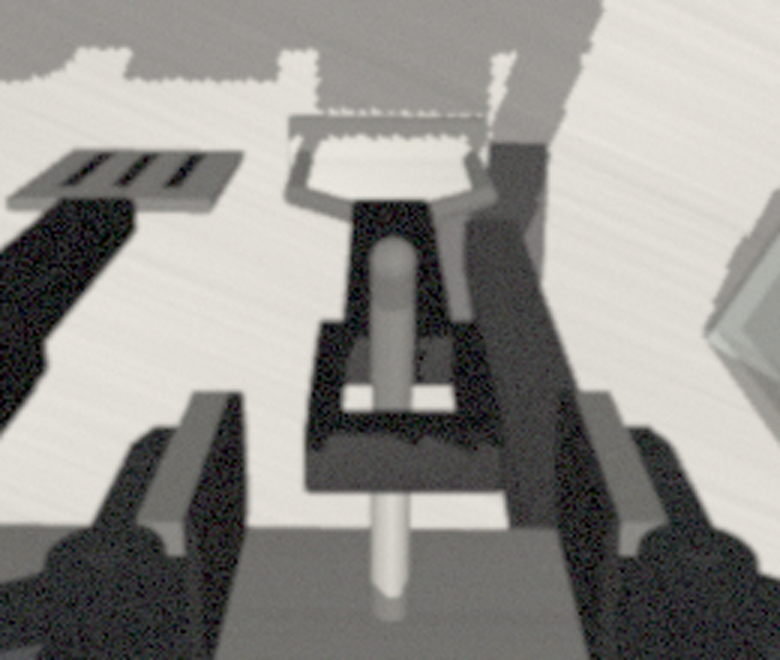

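Call:
{"op": "carry_out", "data": {"rows": [[[0,0,-40,0,52],[0,0,-90,0,52],[0,0,-130,0,55],[0,0,-130,0,60]]]}}

```text
time: 9.15
tool_pos: [0.5014, 0.4059, 0.354]
orientation: [-0.644, 3.066, 0.005]
ft_force: [-0.5, -0.4, 0.2]
gripper_width: 0.602
```

```bash
python3 - <<'E'
from h import *
snap('wrist','w12')
snap('scene','s12',(250,60,450,260),3)
togo([.419,.1666,.26],120)
E
```

```text
w12 [0.5014 0.4059 0.354 ] [[-0.916, -0.402, 0.007], [-0.402, 0.916, 0.005], [-0.009, 0.002, -1.0]]
s12 [0.5007 0.4054 0.3508] [[-0.916, -0.402, 0.004], [-0.402, 0.916, 0.002], [-0.004, 0.001, -1.0]]
shift mm [ 170.1 -185.7   88.3]
spin (about tool z, down): -6.29 alt 173.71
```

View pics/w12.png

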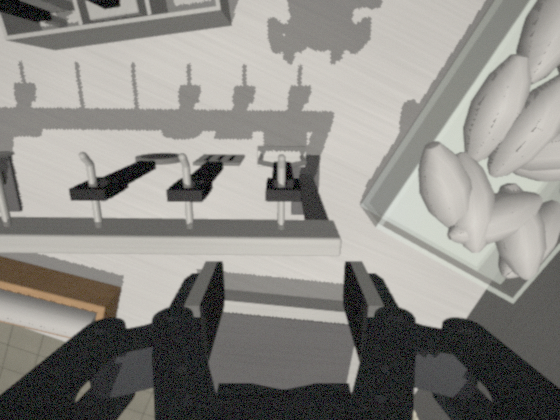

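View pics/s12.png

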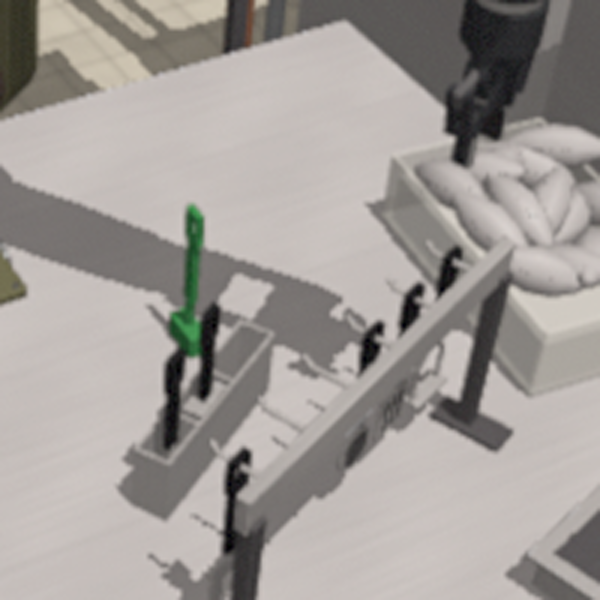

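Call:
{"op": "carry_out", "data": {"rows": [[[40,-45,0,-3,60],[85,-92,20,-6,60],[128,-140,40,-6,60],[170,-186,60,-6,60],[170,-186,60,-6,60]]]}}

```text
time: 9.88
tool_pos: [0.4167, 0.1638, 0.2842]
orientation: [0.799, -3.032, 0.0]
ft_force: [0.0, 0.3, -0.0]
gripper_width: 0.598
```

Call:
{"op": "carry_out", "data": {"rows": [[[0,0,0,0,60],[0,0,0,0,60]]]}}

```text
time: 10.12
tool_pos: [0.4197, 0.1672, 0.2887]
orientation: [-0.807, 3.036, 0.001]
ft_force: [0.3, -0.5, 0.8]
gripper_width: 0.603
```

```bash
python3 - <<'E'
from h import *
ps=snap('wrist','w13',(120,100,400,310),2.8)
print(proj('wrist',[.419,.1666,.204],ps))
togo([.419,.1666,.17],120)
E
```

```text
w13 [0.4197 0.1672 0.2887] [[-0.868, -0.496, 0.0], [-0.496, 0.868, 0.0], [-0.0, 0.0, -1.0]]
[282.13008853 204.12809532]
shift mm [  1.2  -0.3 118.9]
spin (about tool z, down): -0.21 alt 179.79
```

View pics/w13.png

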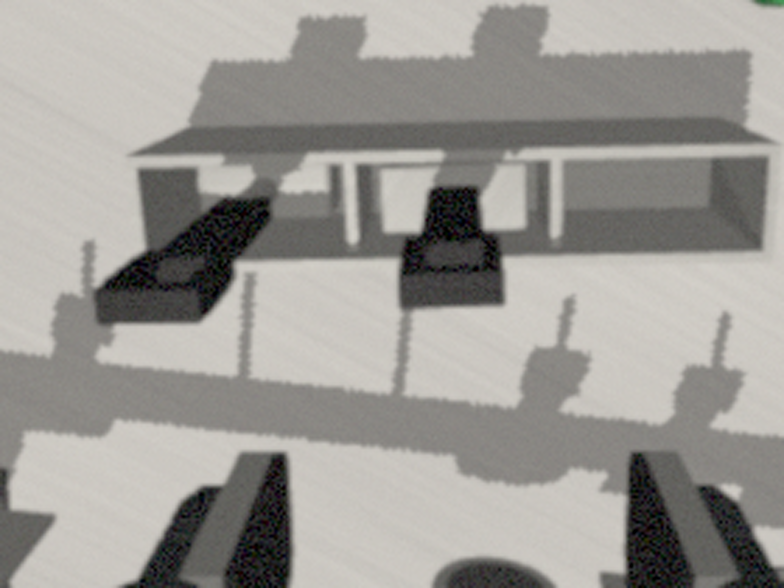

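Call:
{"op": "carry_out", "data": {"rows": [[[0,0,50,0,60],[0,0,100,0,60],[1,0,116,0,60],[1,0,116,0,60],[1,0,116,0,60]]]}}

```text
time: 10.8
tool_pos: [0.4199, 0.1665, 0.1751]
orientation: [-0.805, 3.033, -0.0]
ft_force: [0.1, -0.1, 1.1]
gripper_width: 0.597
```

Call:
{"op": "carry_out", "data": {"rows": [[[0,0,0,0,10],[0,0,0,0,10],[0,0,0,0,10],[0,0,0,0,10]]]}}

```text
time: 11.3
tool_pos: [0.4198, 0.166, 0.1748]
orientation: [-0.804, 3.033, -0.001]
ft_force: [-0.4, -0.3, 6.2]
gripper_width: 0.295
```

```bash
python3 - <<'E'
from h import *
snap('wrist','w14',(150,130,410,350),3)
E
```

```text
w14 [0.4198 0.166  0.1748] [[-0.869, -0.495, 0.004], [-0.495, 0.869, 0.001], [-0.004, -0.001, -1.0]]
```

View pics/w14.png

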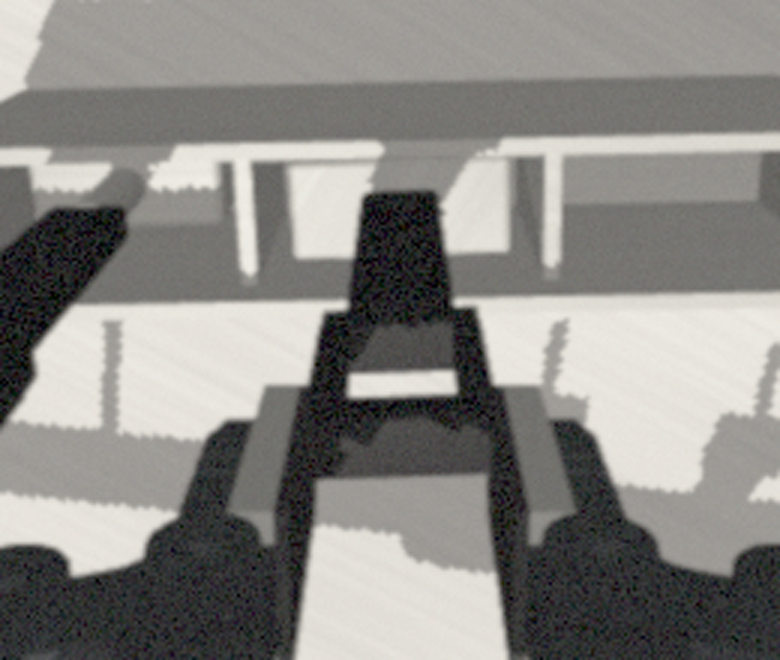

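Call:
{"op": "carry_out", "data": {"rows": [[[0,0,-50,0,10],[0,0,-110,0,10],[0,0,-160,0,10],[0,0,-160,0,10],[0,0,-160,0,10]]]}}

```text
time: 11.98
tool_pos: [0.4179, 0.1657, 0.3313]
orientation: [0.805, -3.035, -0.0]
ft_force: [0.4, -0.3, -2.5]
gripper_width: 0.291
```

```bash
cat >> h.py <<'E'
X=np.array([.919,.394]);Y=np.array([-.394,.919])
E
python3 - <<'E'
from h import *
print(manip.get_obs()['ft_force'])
togo([*(X*.56-Y*.0503),.33],113.2)
E
```

```text
[ 0.43388943 -0.32255106 -2.48215283]
shift mm [-105.6  -50.2    1.1]
spin (about tool z, down): 6.5 alt -173.5
```

Call:
{"op": "carry_out", "data": {"rows": [[[-30,-15,0,3,10],[-60,-30,0,6.5,10],[-90,-43,0,6.5,10],[-105,-50,0,6.5,10],[-105,-50,0,6.5,10]]]}}

```text
time: 12.6
tool_pos: [0.534, 0.1743, 0.3303]
orientation: [0.631, -3.074, -0.0]
ft_force: [-0.2, 0.8, -1.3]
gripper_width: 0.291
```

Call:
{"op": "carry_out", "data": {"rows": [[[0,0,40,0,10],[0,0,80,0,10],[0,0,90,0,10],[0,0,90,0,10],[0,0,90,0,10]]]}}

```text
time: 13.22
tool_pos: [0.5352, 0.1747, 0.245]
orientation: [-0.631, 3.074, 0.0]
ft_force: [0.3, 0.8, -0.9]
gripper_width: 0.288
```

```bash
python3 - <<'E'
from h import *
snap('wrist','w15',(150,130,410,350),3)
togo([*(X*.59-Y*.0503),.235],113.2)
E
```

```text
w15 [0.5352 0.1747 0.245 ] [[-0.919, -0.394, 0.004], [-0.394, 0.919, 0.001], [-0.004, -0.001, -1.0]]
shift mm [-29.1   0.   10.1]
spin (about tool z, down): 0.01 alt -179.99
```

View pics/w15.png

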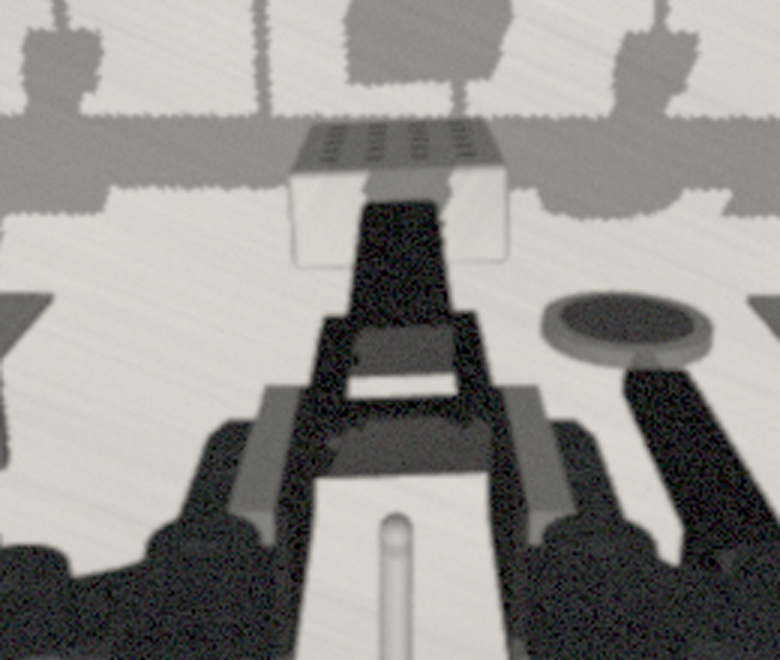

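Call:
{"op": "carry_out", "data": {"rows": [[[0,0,5,0,10],[0,0,10,0,10],[-10,0,10,0,10],[-27,0,10,0,10],[-27,0,10,0,10]]]}}

```text
time: 13.9
tool_pos: [0.56, 0.1854, 0.2322]
orientation: [-0.632, 3.077, 0.0]
ft_force: [0.4, 0.2, -1.3]
gripper_width: 0.299
```

```bash
python3 - <<'E'
from h import *
snap('wrist','w16',(150,130,410,350),3)
togo([*(X*.6165-Y*.0503),.235],113.2)
E
```

```text
w16 [0.56   0.1854 0.2322] [[-0.919, -0.394, 0.0], [-0.394, 0.919, 0.0], [-0.0, 0.0, -1.0]]
shift mm [-29.3  -0.1  -2.8]
spin (about tool z, down): 0.02 alt -179.98
```

View pics/w16.png

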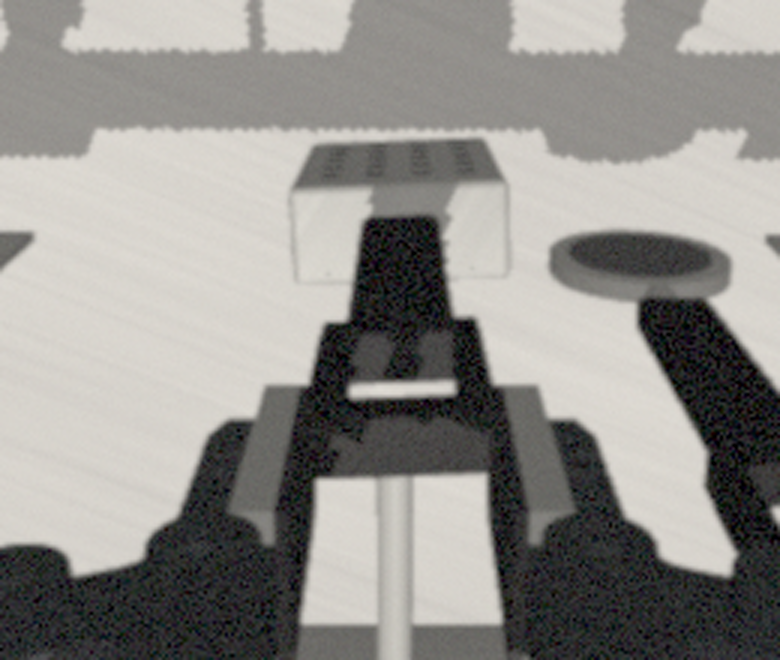

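Call:
{"op": "carry_out", "data": {"rows": [[[0,0,-4,0,10],[0,0,-4,0,10],[-10,0,-4,0,10],[-15,0,-4,0,10],[-15,0,-4,0,10]]]}}

```text
time: 14.58
tool_pos: [0.5732, 0.1911, 0.2363]
orientation: [0.632, -3.077, -0.0]
ft_force: [0.6, 0.7, -1.6]
gripper_width: 0.288
```

```bash
python3 - <<'E'
from h import *
snap('wrist','w17',(150,130,410,350),3)
togo([*(X*.6165-Y*.0503),.235],113.2)
E
```

```text
w17 [0.5732 0.1911 0.2363] [[-0.919, -0.394, -0.0], [-0.394, 0.919, -0.0], [0.0, 0.0, -1.0]]
shift mm [-14.5  -0.1   1.3]
spin (about tool z, down): 0.01 alt -179.99
```

View pics/w17.png

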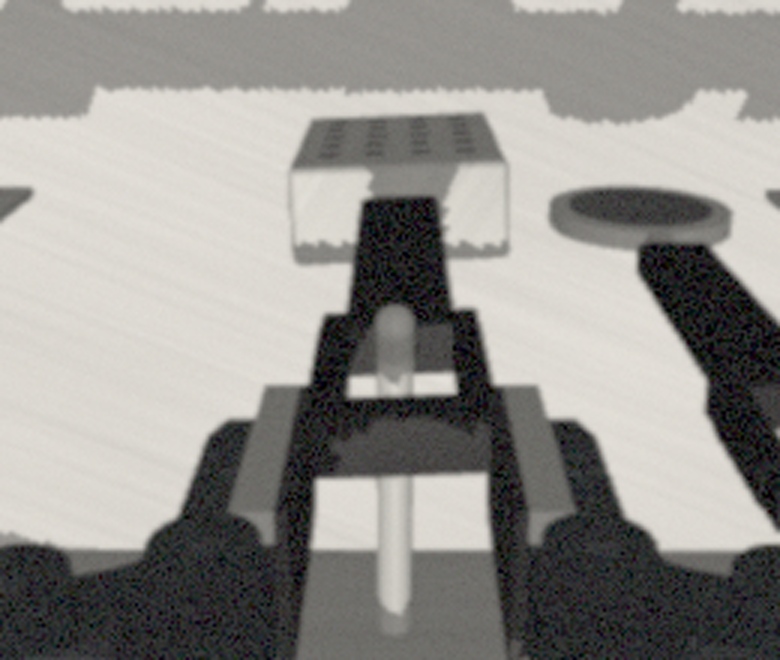

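Call:
{"op": "carry_out", "data": {"rows": [[[-14,0,0,0,10],[-14,0,0,0,10],[-14,0,6,0,10],[-14,0,12,0,10],[-14,0,15,0,10]]]}}

```text
time: 15.25
tool_pos: [0.5854, 0.1964, 0.2215]
orientation: [0.632, -3.077, 0.0]
ft_force: [-3.3, -0.5, 6.6]
gripper_width: 0.286
```

Call:
{"op": "carry_out", "data": {"rows": [[[0,0,1,0,10],[0,0,1,0,10]]]}}

```text
time: 15.5
tool_pos: [0.5856, 0.1965, 0.2215]
orientation: [-0.632, 3.077, -0.0]
ft_force: [-4.3, -0.4, 5.0]
gripper_width: 0.292
```

```bash
python3 - <<'E'
from h import *
snap('wrist','w18',(150,130,410,350),3)
E
```

```text
w18 [0.5856 0.1965 0.2215] [[-0.919, -0.394, 0.0], [-0.394, 0.919, 0.0], [-0.0, -0.0, -1.0]]
```

View pics/w18.png

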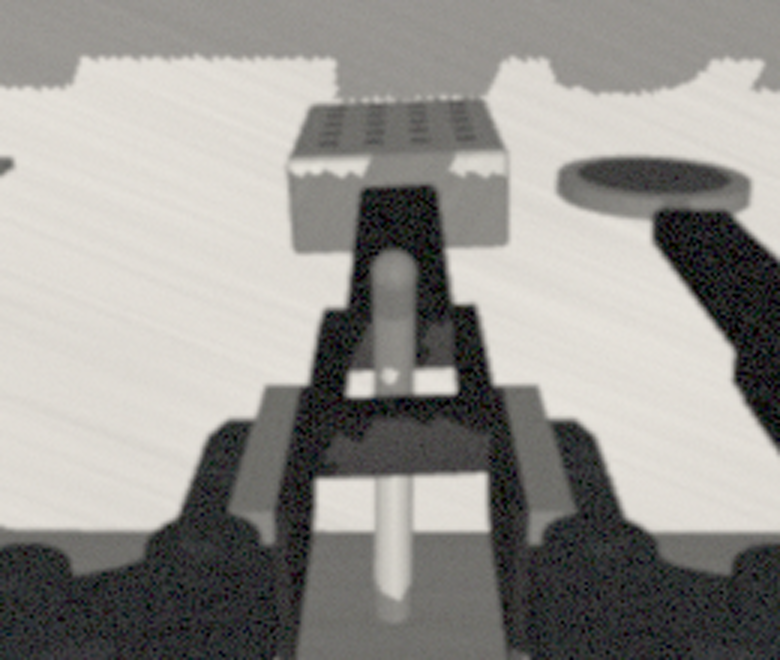

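Call:
{"op": "carry_out", "data": {"rows": [[[0,0,-1,0,40],[0,0,-1,0,52],[0,0,-1,0,52]]]}}

```text
time: 15.92
tool_pos: [0.5858, 0.1965, 0.221]
orientation: [0.632, -3.077, 0.0]
ft_force: [0.6, 1.5, 0.2]
gripper_width: 0.524
```

```bash
python3 - <<'E'
from h import *
snap('wrist','w19',(150,130,410,350),3)
E
```

```text
w19 [0.5858 0.1965 0.221 ] [[-0.919, -0.394, -0.0], [-0.394, 0.919, -0.0], [0.0, 0.0, -1.0]]
```

View pics/w19.png

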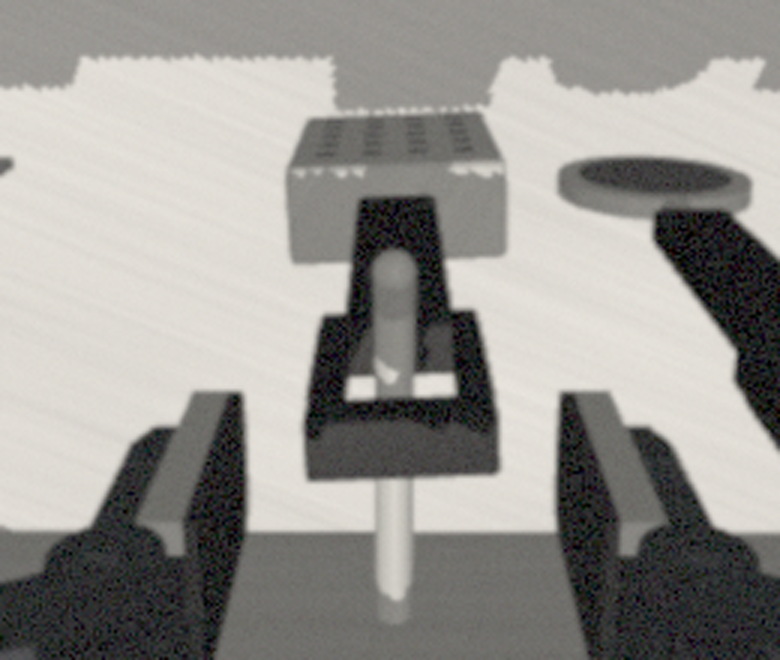

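Grater hangs. Go up and to the pounder at (0.460, 0.101).

Call:
{"op": "carry_out", "data": {"rows": [[[0,0,-40,0,52],[0,0,-80,0,52],[0,0,-100,0,60],[0,0,-100,0,60]]]}}

```text
time: 16.48
tool_pos: [0.5865, 0.1966, 0.323]
orientation: [-0.631, 3.074, 0.0]
ft_force: [-0.8, -0.6, -0.4]
gripper_width: 0.602
```

```bash
python3 - <<'E'
from h import *
togo([.46,.1013,.29],120)
E
```

```text
shift mm [153.9 -37.8  32.6]
spin (about tool z, down): -6.79 alt 173.21
```

Call:
{"op": "carry_out", "data": {"rows": [[[50,-12,0,-3,60],[100,-25,10,-7,60],[153,-38,30,-7,60],[153,-38,30,-7,60],[153,-38,30,-7,60]]]}}

```text
time: 17.1
tool_pos: [0.4599, 0.1012, 0.2902]
orientation: [0.818, -3.032, -0.001]
ft_force: [0.4, 0.3, -0.4]
gripper_width: 0.599
```

```bash
python3 - <<'E'
from h import *
ps=snap('wrist','w20',(120,100,400,310),2.8)
print(proj('wrist',[.46,.1013,.204],ps))
togo([.46,.1013,.175],120)
E
```

```text
w20 [0.4599 0.1012 0.2902] [[-0.864, -0.503, -0.001], [-0.503, 0.864, 0.0], [0.001, 0.001, -1.0]]
[282.34103014 205.17868767]
shift mm [6.000e-01 1.000e-01 1.162e+02]
spin (about tool z, down): 0.21 alt -179.79
```

View pics/w20.png

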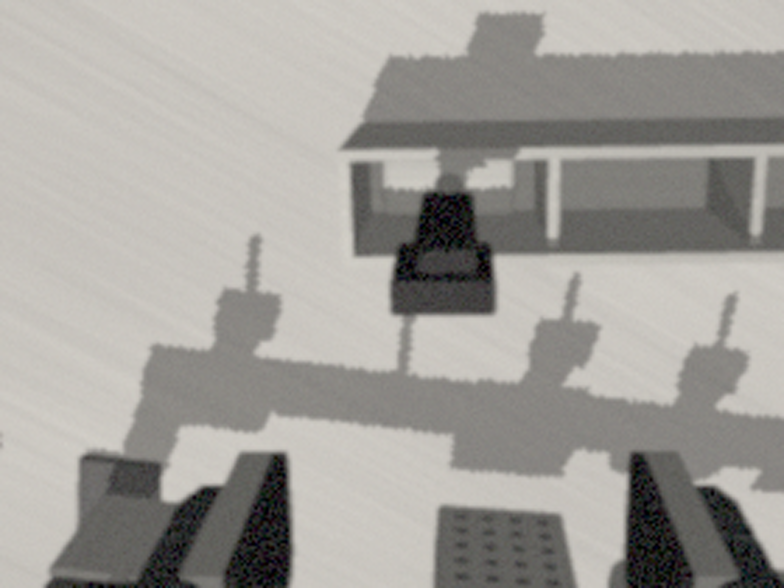

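Call:
{"op": "carry_out", "data": {"rows": [[[0,-2,50,0,60],[0,-2,100,0,60],[0,-2,116,0,60],[0,-2,116,0,60],[0,-2,116,0,60]]]}}

```text
time: 17.77
tool_pos: [0.4629, 0.0999, 0.1781]
orientation: [-0.818, 3.029, -0.001]
ft_force: [1.2, 0.3, 0.9]
gripper_width: 0.599
```

Call:
{"op": "carry_out", "data": {"rows": [[[0,0,0,0,10],[0,0,0,0,10],[0,0,0,0,10],[0,0,0,0,10]]]}}

```text
time: 18.27
tool_pos: [0.4626, 0.0995, 0.1778]
orientation: [-0.817, 3.029, -0.002]
ft_force: [-0.5, -1.2, 5.8]
gripper_width: 0.277
```

```bash
python3 - <<'E'
from h import *
snap('wrist','w21',(150,130,410,350),3)
E
```

```text
w21 [0.4626 0.0995 0.1778] [[-0.864, -0.503, 0.004], [-0.503, 0.864, 0.0], [-0.004, -0.002, -1.0]]
```

View pics/w21.png

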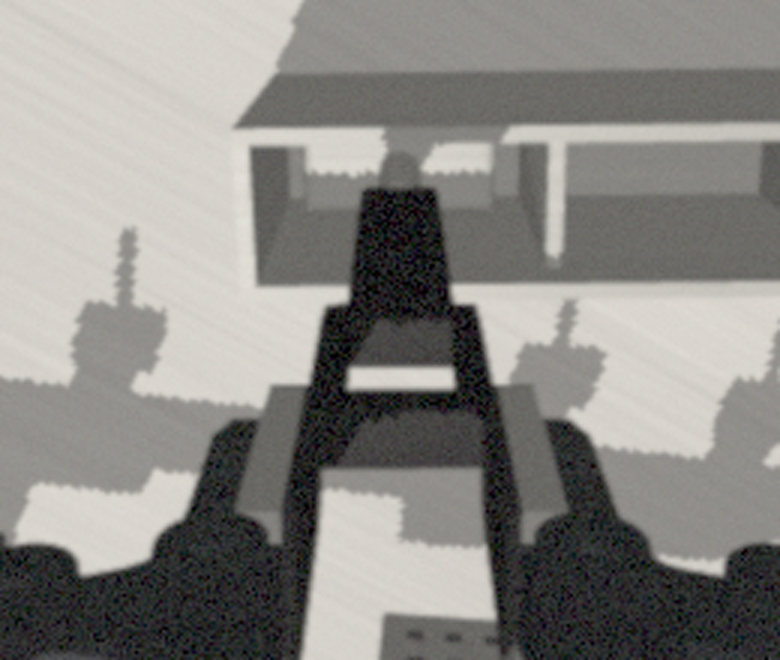

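Call:
{"op": "carry_out", "data": {"rows": [[[0,0,-50,0,10],[0,0,-110,0,10],[0,0,-160,0,10],[0,0,-160,0,10],[0,0,-160,0,10]]]}}

```text
time: 18.95
tool_pos: [0.4606, 0.0995, 0.3342]
orientation: [0.818, -3.031, -0.001]
ft_force: [0.6, -0.2, -2.7]
gripper_width: 0.275
```

```bash
python3 - <<'E'
from h import *
togo([*(X*.56-Y*.1253),.33],113.2)
E
```

```text
shift mm [-92.4 -46.9   4. ]
spin (about tool z, down): 7.01 alt -172.99
```

Call:
{"op": "carry_out", "data": {"rows": [[[-30,-15,0,3,10],[-60,-30,0,7,10],[-80,-40,0,7,10],[-92,-47,0,7,10],[-92,-47,0,7,10]]]}}

```text
time: 19.58
tool_pos: [0.5639, 0.105, 0.3333]
orientation: [0.631, -3.074, -0.001]
ft_force: [0.3, 0.4, -1.7]
gripper_width: 0.267
```

Call:
{"op": "carry_out", "data": {"rows": [[[0,0,40,0,10],[0,0,80,0,10],[0,0,90,0,10],[0,0,90,0,10],[0,0,90,0,10]]]}}

```text
time: 20.2
tool_pos: [0.5651, 0.1053, 0.2479]
orientation: [-0.631, 3.074, -0.001]
ft_force: [-0.0, 1.0, -1.9]
gripper_width: 0.273
```

```bash
python3 - <<'E'
from h import *
snap('wrist','w22',(150,130,410,350),3)
togo([*(X*.60-Y*.1253),.24],113.2)
E
```

```text
w22 [0.5651 0.1053 0.2479] [[-0.919, -0.394, 0.003], [-0.394, 0.919, 0.0], [-0.003, -0.001, -1.0]]
shift mm [-38.9   0.7   8.2]
spin (about tool z, down): 0.01 alt -179.99
```

View pics/w22.png

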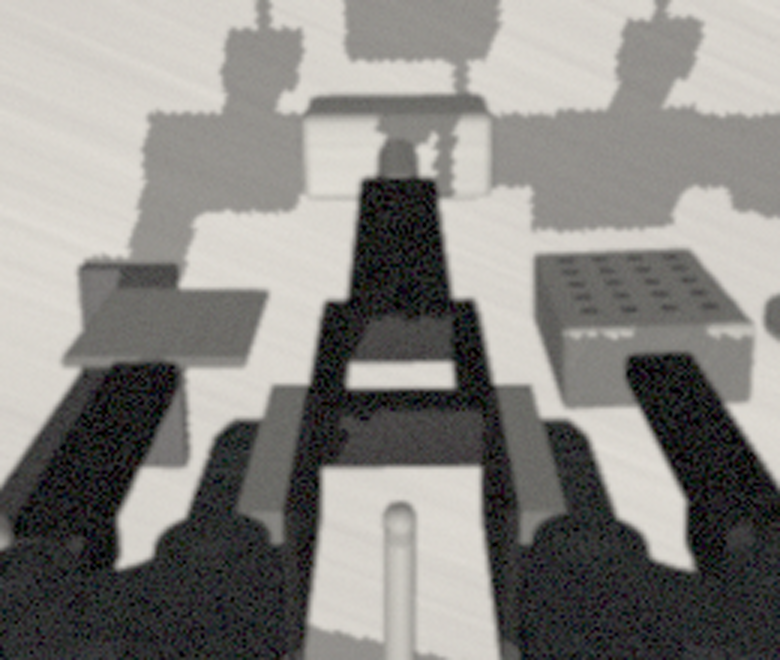

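Call:
{"op": "carry_out", "data": {"rows": [[[0,0,4,0,10],[0,0,4,0,10],[-15,0,4,0,10],[-38,0,4,0,10],[-38,0,4,0,10]]]}}

```text
time: 20.88
tool_pos: [0.6005, 0.1208, 0.2411]
orientation: [-0.633, 3.077, 0.0]
ft_force: [0.3, 0.8, -2.4]
gripper_width: 0.267
```

```bash
python3 - <<'E'
from h import *
snap('wrist','w23',(150,130,410,350),3)
togo([*(X*.6165-Y*.1253),.24],113.2)
E
```

```text
w23 [0.6005 0.1208 0.2411] [[-0.919, -0.395, -0.0], [-0.395, 0.919, 0.0], [-0.0, 0.0, -1.0]]
shift mm [-17.6   0.3   1.1]
spin (about tool z, down): 0.03 alt -179.97
```

View pics/w23.png

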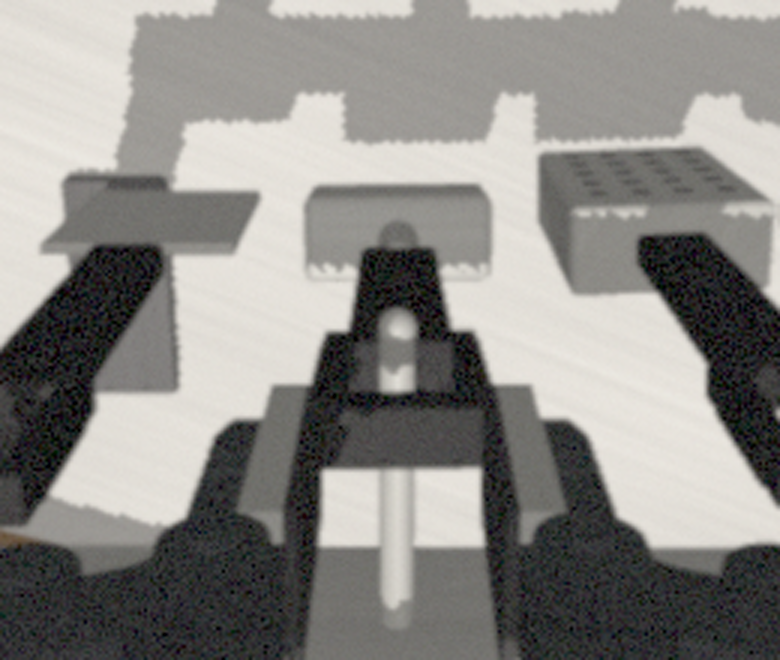

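Call:
{"op": "carry_out", "data": {"rows": [[[-15,0,0,0,10],[-15,0,0,0,10],[-15,0,6,0,10],[-15,0,12,0,10],[-15,0,14,0,10]]]}}

```text
time: 21.55
tool_pos: [0.6123, 0.1259, 0.2264]
orientation: [0.631, -3.076, -0.0]
ft_force: [-0.4, 0.4, -2.5]
gripper_width: 0.268
```

Call:
{"op": "carry_out", "data": {"rows": [[[0,0,1,0,10],[0,0,1,0,10]]]}}

```text
time: 21.8
tool_pos: [0.613, 0.1261, 0.2265]
orientation: [-0.632, 3.077, -0.0]
ft_force: [0.7, 1.1, -2.4]
gripper_width: 0.271
```

```bash
python3 - <<'E'
from h import *
snap('wrist','w24',(150,130,410,350),3)
E
```

```text
w24 [0.613  0.1261 0.2265] [[-0.919, -0.394, 0.0], [-0.394, 0.919, -0.0], [-0.0, -0.0, -1.0]]
```

View pics/w24.png

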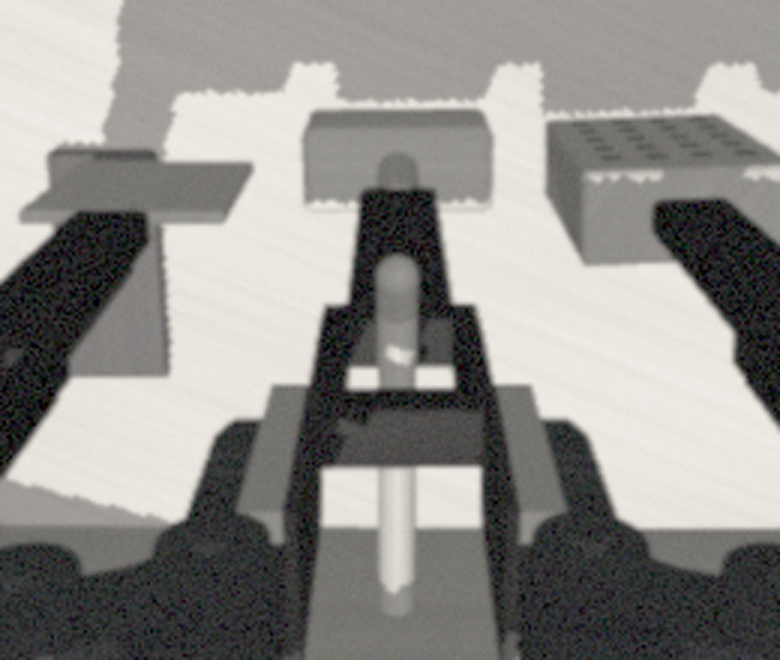

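Not bearing yet; lower a little more until force lifts.

Call:
{"op": "carry_out", "data": {"rows": [[[0,0,1,0,10],[0,0,2,0,10],[0,0,2,0,10]]]}}

```text
time: 22.22
tool_pos: [0.6132, 0.1261, 0.2248]
orientation: [-0.632, 3.077, -0.0]
ft_force: [0.8, 0.1, -0.7]
gripper_width: 0.269
```

Call:
{"op": "carry_out", "data": {"rows": [[[0,0,1,0,10],[0,0,1,0,10],[0,0,1,0,40],[0,0,1,0,50],[0,0,1,0,50]]]}}

```text
time: 22.85
tool_pos: [0.6129, 0.1261, 0.223]
orientation: [0.632, -3.077, -0.0]
ft_force: [0.6, 0.7, -0.2]
gripper_width: 0.499
```

Call:
{"op": "carry_out", "data": {"rows": [[[0,0,-40,0,50],[0,0,-80,0,50],[0,0,-100,0,60],[0,0,-100,0,60],[0,0,-100,0,60]]]}}

```text
time: 23.48
tool_pos: [0.6123, 0.126, 0.3211]
orientation: [0.631, -3.074, -0.0]
ft_force: [-0.2, -0.8, -1.1]
gripper_width: 0.601
```

```bash
python3 - <<'E'
from h import *
snap('wrist','w25')
snap('scene','s25',(280,130,450,300),3.5)
snap('top','t25',(290,120,460,310),3)
E
```

```text
w25 [0.6123 0.126  0.3211] [[-0.919, -0.394, -0.003], [-0.394, 0.919, -0.0], [0.003, 0.001, -1.0]]
s25 [0.6122 0.126  0.3208] [[-0.919, -0.394, -0.004], [-0.394, 0.919, -0.0], [0.004, 0.001, -1.0]]
t25 [0.6122 0.126  0.3208] [[-0.919, -0.394, -0.004], [-0.394, 0.919, -0.0], [0.004, 0.001, -1.0]]
```

View pics/w25.png

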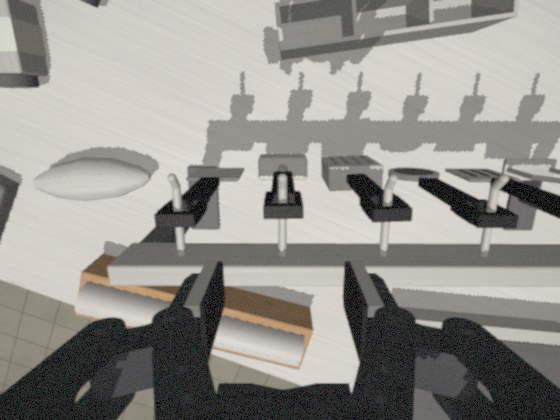

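View pics/s25.png

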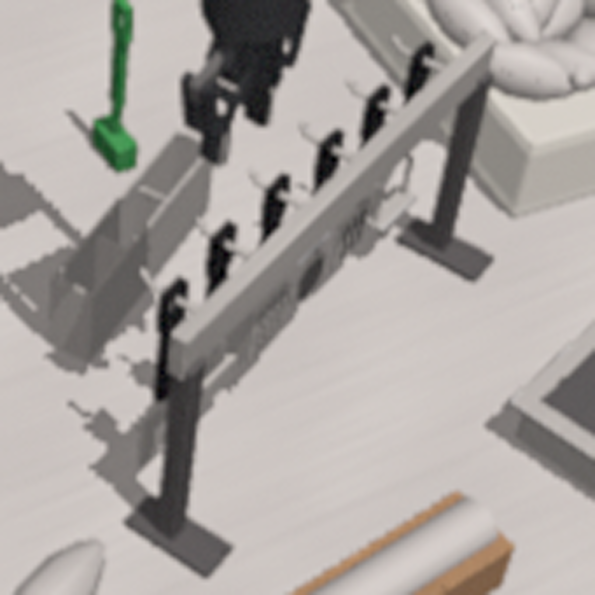

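View pics/t25.png

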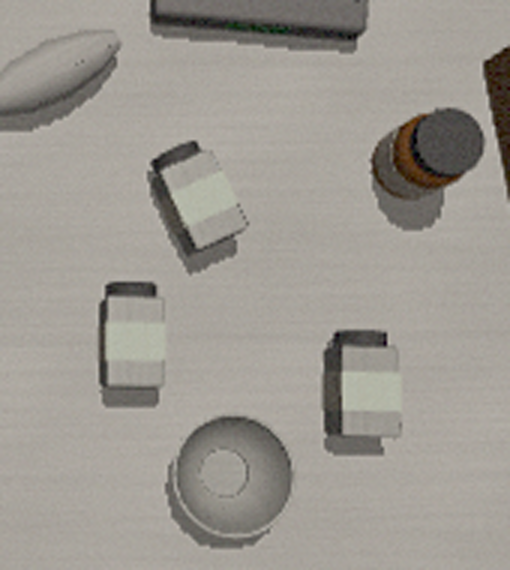

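```bash
python3 - <<'E'
from h import *
im=cv2.imread('pics/raw_t25.png')
hsv=cv2.cvtColor(im,cv2.COLOR_BGR2HSV)
roi=im[150:280,315:440].astype(int)
print(im[235,334],im[216,334],im[250,350],im[246,334])
# band: greenish paper
m=((im[:,:,1].astype(int)-im[:,:,2]>6)&(im[:,:,1]>110)).astype(np.uint8)
n,l,s,c=cv2.connectedComponentsWithStats(m)
for i in range(1,n):
    if s[i,4]>60:
        pts=np.argwhere(l==i)[:,::-1].astype(np.float32); print(s[i],c[i],cv2.minAreaRect(pts),onz('top',c[i],.052).round(4))
togo([.44,-.2,.42],90)
E
```

```text
[126 144 140] [40 39 40] [119 127 135] [111 120 123]
shift mm [ 287.1 -231.6  -98.2]
spin (about tool z, down): 23.21 alt -156.79
```

Call:
{"op": "carry_out", "data": {"rows": [[[30,0,-40,0,60],[80,-40,-60,8,70],[130,-90,-80,16,80],[180,-140,-98,23,80],[230,-190,-98,23,80]]]}}

```text
time: 24.25
tool_pos: [0.4881, -0.1095, 0.4197]
orientation: [-0.006, 3.141, -0.001]
ft_force: [-0.2, -1.1, -0.8]
gripper_width: 0.799
```

```bash
python3 - <<'E'
from h import *
togo([.44,-.2,.42],90)
E
```

```text
shift mm [ 48.4 -90.3  -0.3]
spin (about tool z, down): 0.21 alt -179.79
```

Call:
{"op": "carry_out", "data": {"rows": [[[24,-45,0,0,85],[48,-90,0,0,85],[48,-90,0,0,85],[48,-90,0,0,85]]]}}

```text
time: 24.75
tool_pos: [0.4413, -0.198, 0.4185]
orientation: [0.005, -3.141, -0.002]
ft_force: [0.4, 0.7, 0.2]
gripper_width: 0.847
```

```bash
python3 - <<'E'
from h import *
snap('wrist','w26')
E
```

```text
w26 [ 0.4413 -0.198   0.4185] [[-1.0, -0.003, -0.001], [-0.003, 1.0, 0.001], [0.001, 0.001, -1.0]]
```

View pics/w26.png

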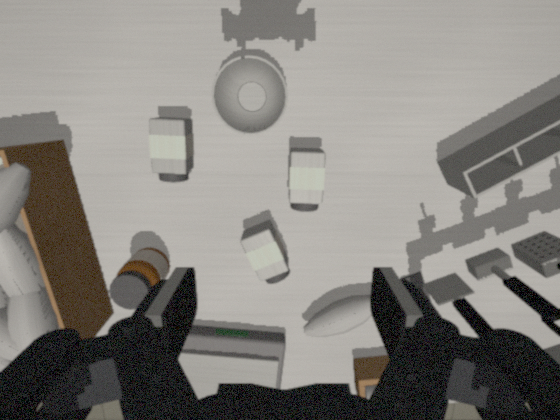

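```bash
python3 - <<'E'
from h import *
im=cv2.imread('pics/w26.png'); cv2.imwrite('pics/w26c.png',cv2.resize(im[90:300,130:350],None,fx=2.8,fy=2.8,interpolation=2))
raw=cv2.imread('pics/raw_w26.png');print(raw[148,168],raw[180,306],raw[130,240+60],raw[200,200])
E
```

```text
[144 161 160] [146 163 159] [136 143 149] [139 144 149]
```

View pics/w26c.png

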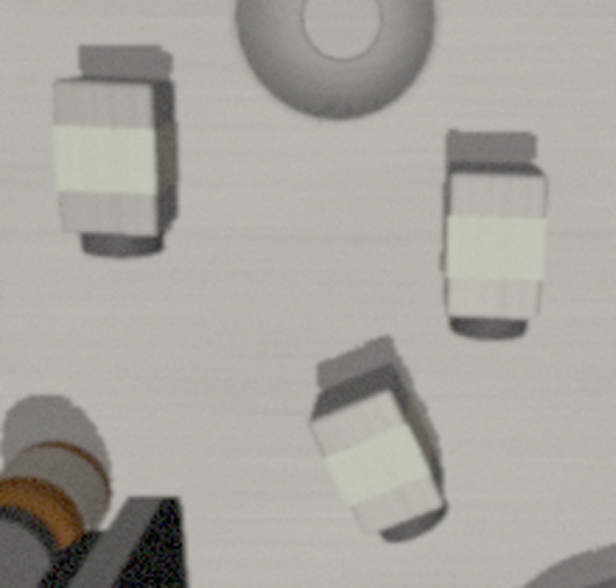

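```bash
python3 - <<'E'
from h import *
ps=ld('w26'); f=lambda q:(130+q[0]/2.8,90+q[1]/2.8)
for n,c in dict(C=[(54,82),(152,78),(160,236),(63,233)],B=[(449,173),(547,176),(538,316),(449,316)],A=[(312,425),(388,392),(446,503),(372,533)]).items():
    P=np.array([onz('wrist',f(q),.052,ps)[:2] for q in c]); base=(P[0]+P[1])/2; lid=(P[2]+P[3])/2; d=lid-base; L=np.linalg.norm(d); W=np.linalg.norm(P[0]-P[1]); u=d/L; cen=P.mean(0)
    print(n,'cen',cen.round(4),'L',L.round(4),'W',W.round(4),'yaw',np.degrees(np.arctan2(u[1],u[0])).round(1),'s=97pt',(cen+u*.057).round(4))
E
```

```text
C cen [ 0.4333 -0.3654] L 0.0805 W 0.0505 yaw -1.9 s=97pt [ 0.4903 -0.3673]
B cen [ 0.4797 -0.1606] L 0.0775 W 0.0517 yaw -0.5 s=97pt [ 0.5367 -0.1611]
A cen [ 0.6072 -0.2244] L 0.076 W 0.0477 yaw 25.9 s=97pt [ 0.6585 -0.1996]
```

```bash
python3 - <<'E'
from h import *
togo([.5365,-.161,.10],89.5)
E
```

```text
shift mm [-95.3  35.9 318.6]
spin (about tool z, down): 0.75 alt -179.25
```

Call:
{"op": "carry_out", "data": {"rows": [[[-30,12,60,0.7,85],[-60,24,120,0.7,85],[-95,36,180,0.7,85],[-95,36,240,0.7,85],[-95,36,300,0.7,85]]]}}

```text
time: 25.42
tool_pos: [0.5369, -0.1598, 0.1292]
orientation: [0.008, 3.141, 0.0]
ft_force: [0.3, 0.2, -0.3]
gripper_width: 0.853
```

Call:
{"op": "carry_out", "data": {"rows": [[[0,0,15,0,85],[0,0,15,0,85],[0,0,15,0,85]]]}}

```text
time: 25.8
tool_pos: [0.5381, -0.1626, 0.1199]
orientation: [0.013, 3.136, -0.003]
ft_force: [0.2, -0.0, 0.6]
gripper_width: 0.849
```

```bash
python3 - <<'E'
from h import *
snap('wrist','w27')
togo([.5365,-.161,.008],89.5)
E
```

```text
w27 [ 0.5381 -0.1626  0.1199] [[-1.0, 0.008, 0.005], [0.008, 1.0, -0.002], [-0.005, -0.002, -1.0]]
shift mm [  2.2   2.  112. ]
spin (about tool z, down): 0.02 alt -179.98
```

View pics/w27.png

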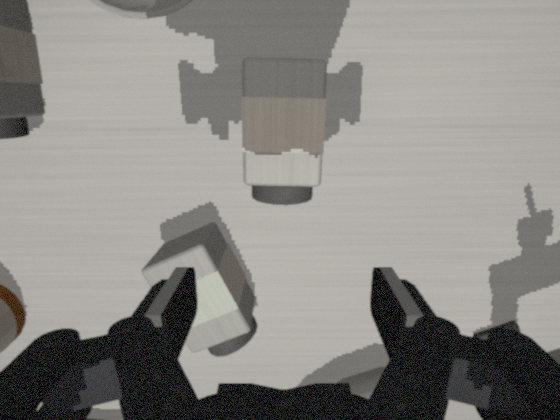

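```bash
python3 - <<'E'
from h import *
ps=ld('w27')
for q,z in [((282,187),.05),((282,204),.026),((243,187),.052),((322,185),.052)]: print(onz('wrist',q,z,ps))
E
```

```text
[ 0.5207269  -0.16262991  0.05      ]
[ 0.53970447 -0.16293066  0.026     ]
[ 0.52002144 -0.18869176  0.052     ]
[ 0.51909634 -0.13590943  0.052     ]
```

Call:
{"op": "carry_out", "data": {"rows": [[[1,0,50,0,70],[1,0,100,0,70],[1,0,111,0,70],[1,0,111,0,70],[1,0,111,0,70]]]}}

```text
time: 26.48
tool_pos: [0.5372, -0.1629, 0.0083]
orientation: [0.014, 3.137, -0.003]
ft_force: [0.3, 0.4, 0.0]
gripper_width: 0.699
```

```bash
python3 - <<'E'
from h import *
snap('wrist','w28')
togo([.5375,-.1626,.008],89.5)
E
```

```text
w28 [ 0.5372 -0.1629  0.0083] [[-1.0, 0.009, 0.005], [0.009, 1.0, -0.002], [-0.005, -0.002, -1.0]]
shift mm [-0.5  0.3  0.2]
spin (about tool z, down): 0.01 alt -179.99
```

View pics/w28.png

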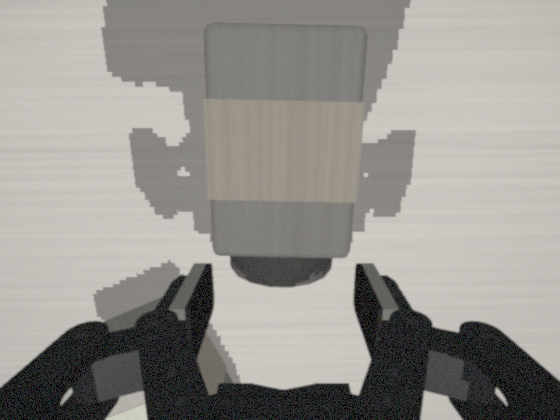

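Call:
{"op": "carry_out", "data": {"rows": [[[0,0,0,0,40],[0,0,0,0,40],[0,0,0,0,40],[0,0,0,0,40]]], "squeeze": 20}}

```text
time: 27.02
tool_pos: [0.5369, -0.1631, 0.0076]
orientation: [0.013, 3.137, -0.004]
ft_force: [-0.1, -2.1, 6.0]
gripper_width: 0.47
```

Call:
{"op": "carry_out", "data": {"rows": [[[0,0,-15,0,40],[0,0,-40,0,40],[0,0,-60,0,40],[0,0,-60,0,40],[0,0,-60,0,40]]]}}

```text
time: 27.65
tool_pos: [0.5344, -0.1617, 0.0648]
orientation: [-0.014, -3.141, -0.001]
ft_force: [-0.1, -0.5, -0.3]
gripper_width: 0.399
```

```bash
python3 - <<'E'
from h import *
snap('wrist','w29')
snap('scene','s29',(150,150,300,320),3)
E
```

```text
w29 [ 0.5344 -0.1617  0.0648] [[-1.0, 0.009, -0.001], [0.009, 1.0, 0.0], [0.001, 0.0, -1.0]]
s29 [ 0.5341 -0.1616  0.0643] [[-1.0, 0.009, -0.002], [0.009, 1.0, 0.001], [0.002, 0.001, -1.0]]
```

View pics/w29.png

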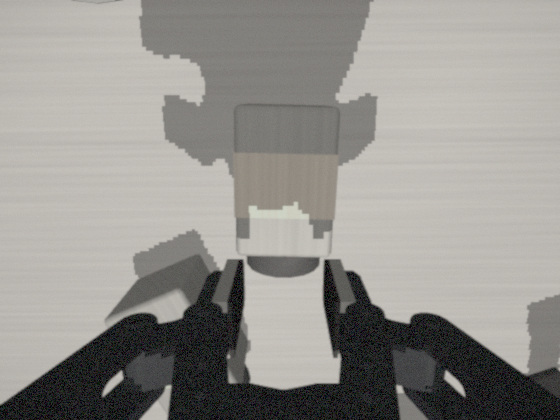

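View pics/s29.png

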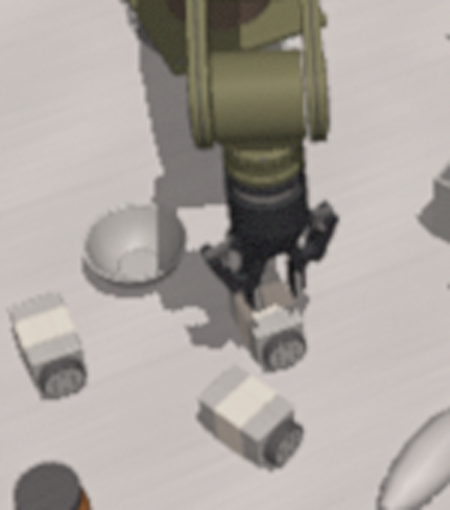

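```bash
python3 - <<'E'
from h import *
ps=ld('w29')
for q,z in [((284,255),.052),((237,253),.052),((331,256),.052),((284,276),.026)]: print(onz('wrist',q,z,ps))
ps=ld('w28')
for q,z in [((284,255),.052),((215,253),.052),((350,255),.052),((284,287),.026)]: print(onz('wrist',q,z,ps))
togo([.5345,-.1617,.008])
E
```

```text
[ 0.54101717 -0.16061362  0.052     ]
[ 0.53959314 -0.18605666  0.052     ]
[ 0.54185528 -0.13508915  0.052     ]
[ 0.56706336 -0.16075852  0.026     ]
[ 0.51826223 -0.16167188  0.052     ]
[ 0.51722921 -0.18728974  0.052     ]
[ 0.51847678 -0.13712703  0.052     ]
[ 0.54621025 -0.16189395  0.026     ]
shift mm [-0.6 -0.2 56.1]
```

Call:
{"op": "carry_out", "data": {"rows": [[[0,0,-60,0,70],[0,0,-80,0,85],[0,0,-80,0,85],[0,0,-80,0,85]]]}}

```text
time: 28.25
tool_pos: [0.5336, -0.1615, 0.143]
orientation: [-0.013, -3.138, -0.002]
ft_force: [0.2, 0.2, -0.5]
gripper_width: 0.853
```

```bash
python3 - <<'E'
from h import *
snap('wrist','w30')
E
```

```text
w30 [ 0.5336 -0.1615  0.143 ] [[-1.0, 0.009, -0.003], [0.009, 1.0, 0.001], [0.003, 0.001, -1.0]]
```

View pics/w30.png

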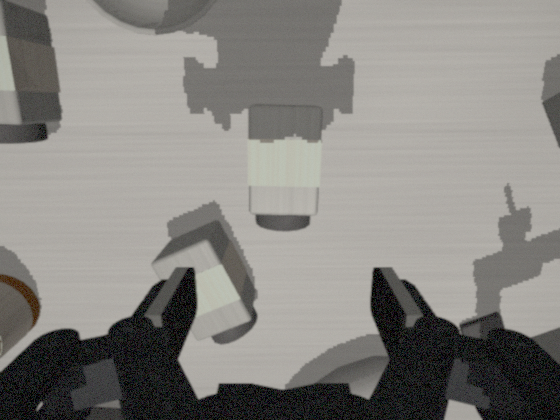

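```bash
python3 - <<'E'
from h import *
ps=ld('w30')
for q,z in [((284,215),.052),((250,213),.052),((318,216),.052),((250,105),.052),((321,108),.052),((284,231),.026)]: print(onz('wrist',q,z,ps).round(4))
E
```

```text
[ 0.5422 -0.16    0.052 ]
[ 0.5404 -0.1855  0.052 ]
[ 0.5433 -0.1344  0.052 ]
[ 0.4626 -0.1828  0.052 ]
[ 0.465  -0.1338  0.052 ]
[ 0.5645 -0.1601  0.026 ]
```

```bash
python3 - <<'E'
from h import *
togo([.5545,-.1605,.008],88.2)
E
```

```text
shift mm [-21.6   0.9 134.5]
spin (about tool z, down): 1.31 alt -178.69
```

Call:
{"op": "carry_out", "data": {"rows": [[[-21,1,30,1,64],[-21,1,60,1,64],[-21,1,90,1,64],[-21,1,120,1,64],[-21,1,120,1,64]]]}}

```text
time: 28.92
tool_pos: [0.5523, -0.1597, 0.0206]
orientation: [-0.041, -3.133, -0.005]
ft_force: [0.2, 0.6, 0.4]
gripper_width: 0.638
```

```bash
python3 - <<'E'
from h import *
snap('wrist','w31')
togo([.5545,-.1605,.008],88.2)
E
```

```text
w31 [ 0.5523 -0.1597  0.0206] [[-1.0, 0.026, -0.008], [0.026, 1.0, 0.003], [0.008, 0.003, -1.0]]
shift mm [-0.7 -0.1 14.8]
spin (about tool z, down): 0.31 alt -179.69
```

View pics/w31.png

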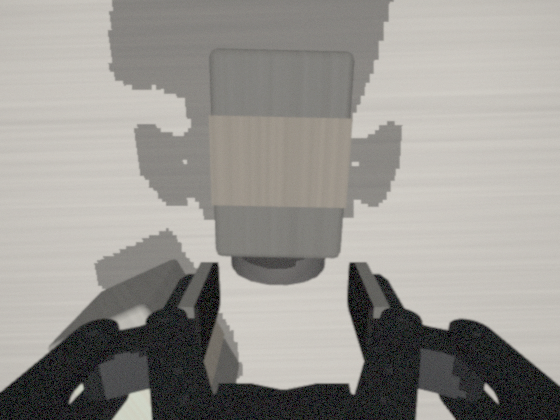

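```bash
python3 - <<'E'
from h import *
ps=ld('w31')
for q,z in [((284,257),.052),((218,255),.052),((342,258),.052),((284,284),.026),((284,284),.006)]: print(onz('wrist',q,z,ps).round(4))
print(proj('wrist',ps[0]+ps[1]@np.array([0.011,.0,-.019]),ps),proj('wrist',ps[0]+ps[1]@np.array([0.011,.025,-.019]),ps))
E
```

```text
[ 0.5403 -0.1585  0.052 ]
[ 0.5387 -0.1854  0.052 ]
[ 0.5414 -0.1346  0.052 ]
[ 0.5665 -0.159   0.026 ]
[ 0.5772 -0.1592  0.006 ]
[281.52037388 248.06629104] [337.81499324 248.01861748]
```

Call:
{"op": "carry_out", "data": {"rows": [[[0,0,13,0,64],[0,0,13,0,64],[0,0,13,0,30],[0,0,13,0,30],[0,0,13,0,30]]], "squeeze": 40}}

```text
time: 29.6
tool_pos: [0.5566, -0.1614, 0.0132]
orientation: [0.041, 3.14, -0.001]
ft_force: [-0.6, 0.7, 3.4]
gripper_width: 0.384
```

Call:
{"op": "carry_out", "data": {"rows": [[[0,0,-12,0,30],[0,0,-25,0,30],[0,0,-25,0,30]]]}}

```text
time: 29.98
tool_pos: [0.5573, -0.1617, 0.0394]
orientation: [0.041, 3.138, -0.002]
ft_force: [0.6, -0.5, 0.1]
gripper_width: 0.309
```

```bash
python3 - <<'E'
from h import *
snap('wrist','w32')
snap('scene','s32',(150,150,300,320),3)
E
```

```text
w32 [ 0.5573 -0.1617  0.0394] [[-1.0, 0.026, 0.004], [0.026, 1.0, -0.001], [-0.004, -0.001, -1.0]]
s32 [ 0.5566 -0.1614  0.0385] [[-1.0, 0.026, 0.002], [0.026, 1.0, -0.001], [-0.002, -0.001, -1.0]]
```

View pics/w32.png

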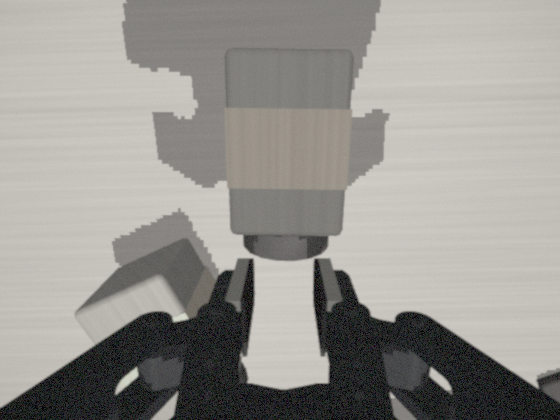

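View pics/s32.png

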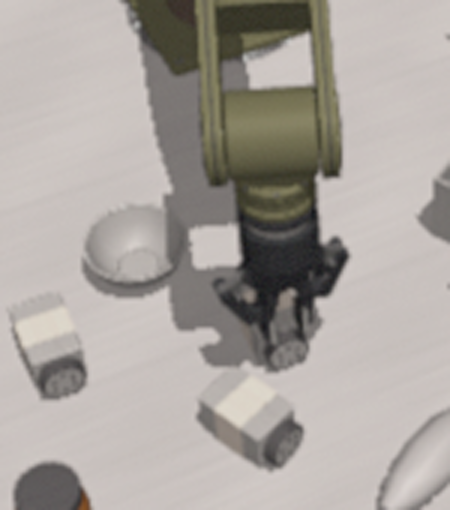

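Call:
{"op": "carry_out", "data": {"rows": [[[0,0,-20,0,64],[0,0,-20,0,64],[0,0,-20,0,64],[0,0,-20,0,64]]]}}

```text
time: 30.58
tool_pos: [0.5555, -0.161, 0.0568]
orientation: [-0.041, -3.141, -0.0]
ft_force: [0.7, 0.4, 0.8]
gripper_width: 0.637
```

```bash
python3 - <<'E'
from h import *
snap('wrist','w33')
print(manip.get_obs()['joint_velocities'].round(3))
E
```

```text
w33 [ 0.5555 -0.161   0.0568] [[-1.0, 0.026, -0.001], [0.026, 1.0, 0.0], [0.001, 0.0, -1.0]]
[-0.001  0.002  0.001  0.004  0.     0.002]
```

View pics/w33.png

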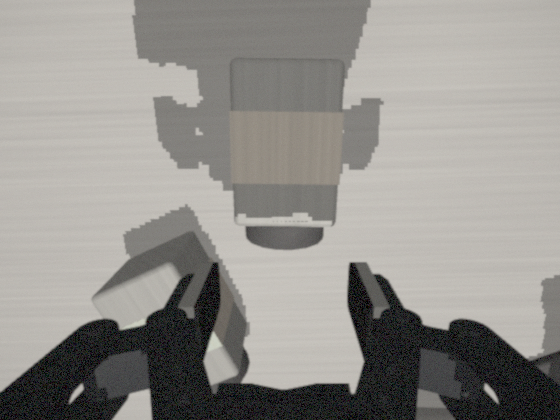

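```bash
python3 - <<'E'
from h import *
ps=ld('w33')
for q,z in [((285,226),.052),((235,226),.052),((336,226),.052),((232,60),.052),((343,60),.052),((285,249),.026),((285,249),.01),((247,238),.026),((323,238),.026)]: print(onz('wrist',q,z,ps).round(4))
E
```

```text
[ 0.5426 -0.159   0.052 ]
[ 0.5419 -0.1843  0.052 ]
[ 0.5433 -0.1332  0.052 ]
[ 0.4641 -0.1805  0.052 ]
[ 0.4654 -0.1314  0.052 ]
[ 0.5662 -0.1595  0.026 ]
[ 0.5731 -0.1595  0.01  ]
[ 0.5586 -0.1816  0.026 ]
[ 0.5598 -0.1369  0.026 ]
```

Call:
{"op": "carry_out", "data": {"rows": [[[1,1.5,30,0,64],[1,1.5,50,0,64],[1,1.5,50,0,64],[1,1.5,50,0,64],[1,1.5,50,0,64]]]}}

```text
time: 31.25
tool_pos: [0.5558, -0.16, 0.0084]
orientation: [0.041, 3.139, -0.001]
ft_force: [0.1, 0.5, 0.0]
gripper_width: 0.638
```

Call:
{"op": "carry_out", "data": {"rows": [[[1,0,5,0,64],[1,0,5,0,64],[1,0,5,0,64]]]}}

```text
time: 31.62
tool_pos: [0.5538, -0.1596, 0.0022]
orientation: [-0.041, -3.141, -0.0]
ft_force: [-0.2, 0.9, -0.0]
gripper_width: 0.642
```

Call:
{"op": "carry_out", "data": {"rows": [[[0,0,0,0,40],[0,0,0,0,40],[0,0,0,0,40],[0,0,0,0,40]]], "squeeze": 30}}

```text
time: 32.12
tool_pos: [0.5545, -0.1597, 0.0029]
orientation: [0.041, 3.14, -0.001]
ft_force: [-0.2, -0.6, 5.7]
gripper_width: 0.506
```

```bash
python3 - <<'E'
from h import *
snap('wrist','w34')
E
```

```text
w34 [ 0.5545 -0.1597  0.0029] [[-1.0, 0.026, 0.001], [0.026, 1.0, -0.0], [-0.001, -0.0, -1.0]]
```

View pics/w34.png

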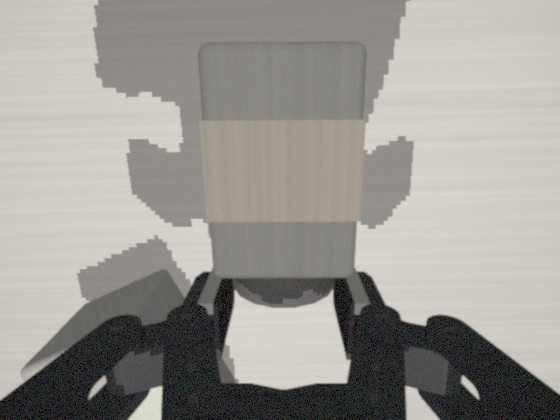

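Call:
{"op": "carry_out", "data": {"rows": [[[3,0,-10,0,40],[8,0,-20,0,40],[12,0,-30,0,40],[12,0,-30,0,40]]]}}

```text
time: 32.67
tool_pos: [0.5423, -0.1596, 0.0334]
orientation: [0.041, 3.139, -0.001]
ft_force: [0.6, 0.4, -2.1]
gripper_width: 0.5
```

```bash
python3 - <<'E'
from h import *
snap('wrist','w35')
E
```

```text
w35 [ 0.5423 -0.1596  0.0334] [[-1.0, 0.026, 0.002], [0.026, 1.0, -0.001], [-0.002, -0.001, -1.0]]
```

View pics/w35.png

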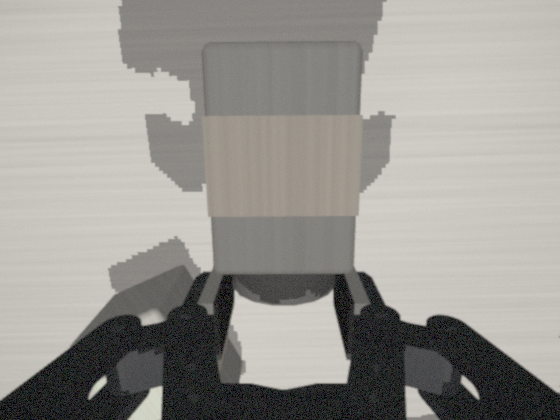

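Call:
{"op": "carry_out", "data": {"rows": [[[0,0,-10,0,40],[0,0,-10,0,40],[0,0,-10,0,40]]], "squeeze": 20}}

```text
time: 33.1
tool_pos: [0.542, -0.1593, 0.0422]
orientation: [0.041, 3.141, -0.0]
ft_force: [-0.3, 0.1, -1.1]
gripper_width: 0.501
```

```bash
python3 - <<'E'
from h import *
snap('wrist','w36')
E
```

```text
w36 [ 0.542  -0.1593  0.0422] [[-1.0, 0.026, 0.0], [0.026, 1.0, -0.0], [-0.0, 0.0, -1.0]]
```

View pics/w36.png

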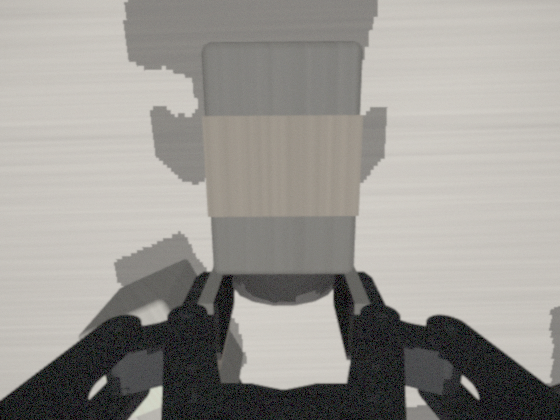

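Call:
{"op": "carry_out", "data": {"rows": [[[0,0,0,0,49],[0,0,0,0,49],[0,0,0,0,50],[0,0,0,0,50]]]}}

```text
time: 33.65
tool_pos: [0.5419, -0.1593, 0.0422]
orientation: [-0.041, -3.141, -0.0]
ft_force: [-0.3, 0.4, -2.4]
gripper_width: 0.505
```

```bash
python3 - <<'E'
from h import *
snap('wrist','w37',None,.5)
E
```

```text
w37 [ 0.5419 -0.1593  0.0422] [[-1.0, 0.026, -0.0], [0.026, 1.0, 0.0], [0.0, 0.0, -1.0]]
```

View pics/w37.png

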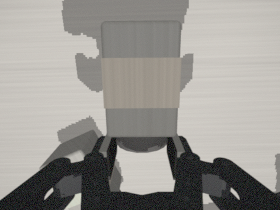

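Call:
{"op": "carry_out", "data": {"rows": [[[0,0,0,0,50.3],[0,0,0,0,50.6],[0,0,0,0,50.6]]]}}

```text
time: 34.08
tool_pos: [0.5419, -0.1593, 0.0422]
orientation: [0.041, 3.141, -0.0]
ft_force: [-0.3, -0.7, -3.4]
gripper_width: 0.505
```

```bash
python3 - <<'E'
from h import *
snap('wrist','w38',None,.5)
E
```

```text
w38 [ 0.5419 -0.1593  0.0422] [[-1.0, 0.026, 0.0], [0.026, 1.0, -0.0], [-0.0, -0.0, -1.0]]
```

View pics/w38.png

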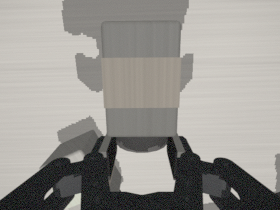

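Call:
{"op": "carry_out", "data": {"rows": [[[0,0,0,0,50.9],[0,0,0,0,51.2],[0,0,0,0,51.2]]]}}

```text
time: 34.5
tool_pos: [0.5419, -0.1593, 0.0422]
orientation: [0.041, 3.141, -0.0]
ft_force: [0.4, -0.5, -1.4]
gripper_width: 0.513
```

```bash
python3 - <<'E'
from h import *
snap('wrist','w39',None,.5)
E
```

```text
w39 [ 0.5419 -0.1593  0.0422] [[-1.0, 0.026, 0.0], [0.026, 1.0, -0.0], [-0.0, -0.0, -1.0]]
```

View pics/w39.png

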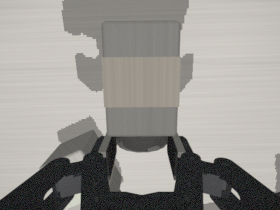

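Call:
{"op": "carry_out", "data": {"rows": [[[0,0,0,0,51.5],[0,0,0,0,51.8],[0,0,0,0,51.8]]]}}

```text
time: 34.92
tool_pos: [0.5424, -0.1594, 0.0427]
orientation: [0.041, 3.14, -0.001]
ft_force: [0.6, -0.7, 0.7]
gripper_width: 0.519
```

```bash
python3 - <<'E'
from h import *
snap('wrist','w40',None,.5)
E
```

```text
w40 [ 0.5424 -0.1594  0.0427] [[-1.0, 0.026, 0.001], [0.026, 1.0, -0.0], [-0.001, -0.0, -1.0]]
```

View pics/w40.png

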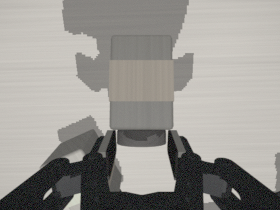

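Call:
{"op": "carry_out", "data": {"rows": [[[0,0,0,0,50],[0,0,0,0,48],[0,0,0,0,48]]]}}

```text
time: 35.35
tool_pos: [0.5426, -0.1595, 0.0428]
orientation: [0.041, 3.14, -0.001]
ft_force: [2.9, 0.3, 1.8]
gripper_width: 0.48
```

```bash
python3 - <<'E'
from h import *
snap('wrist','w41')
snap('scene','s41',(190,180,290,300),5)
E
```

```text
w41 [ 0.5426 -0.1595  0.0428] [[-1.0, 0.026, 0.001], [0.026, 1.0, -0.001], [-0.002, -0.001, -1.0]]
s41 [ 0.5425 -0.1596  0.0428] [[-1.0, 0.026, 0.001], [0.026, 1.0, -0.001], [-0.001, -0.001, -1.0]]
```

View pics/w41.png

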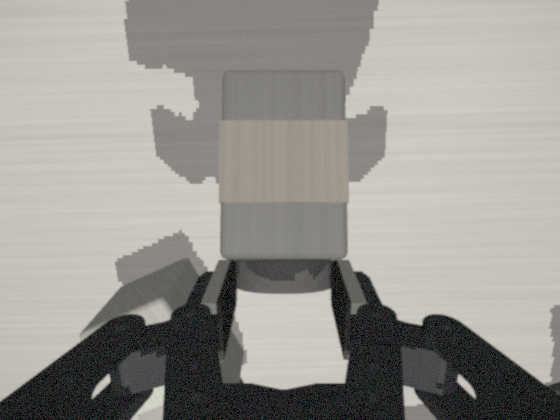

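View pics/s41.png

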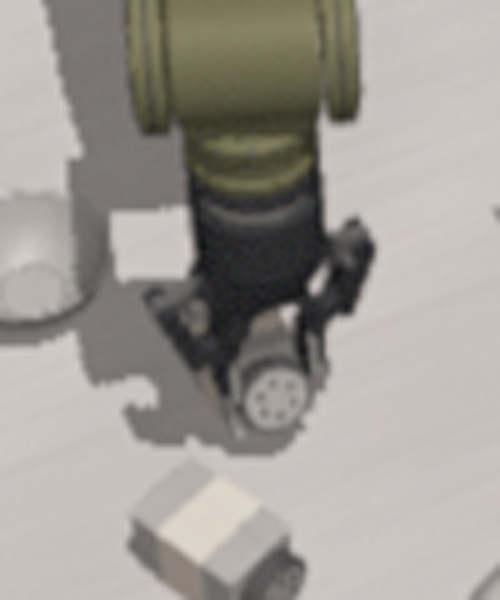

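Call:
{"op": "carry_out", "data": {"rows": [[[0,0,0,0,40],[0,0,0,0,40],[10,0,-8,0,40],[20,0,-15,0,40],[20,0,-15,0,40]]]}}

```text
time: 36.08
tool_pos: [0.5223, -0.159, 0.059]
orientation: [0.042, 3.138, -0.001]
ft_force: [3.0, -0.2, 3.8]
gripper_width: 0.401
```

```bash
python3 - <<'E'
from h import *
snap('wrist','w42')
snap('scene','s42',(190,180,290,300),5)
E
```

```text
w42 [ 0.5223 -0.159   0.059 ] [[-1.0, 0.027, 0.003], [0.027, 1.0, -0.001], [-0.003, -0.001, -1.0]]
s42 [ 0.5224 -0.159   0.0588] [[-1.0, 0.027, 0.003], [0.027, 1.0, -0.001], [-0.003, -0.001, -1.0]]
```

View pics/w42.png

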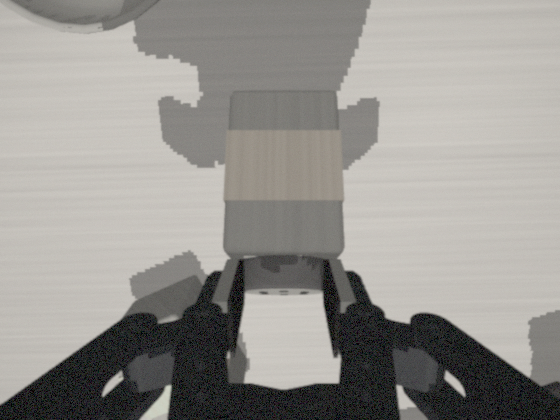

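View pics/s42.png

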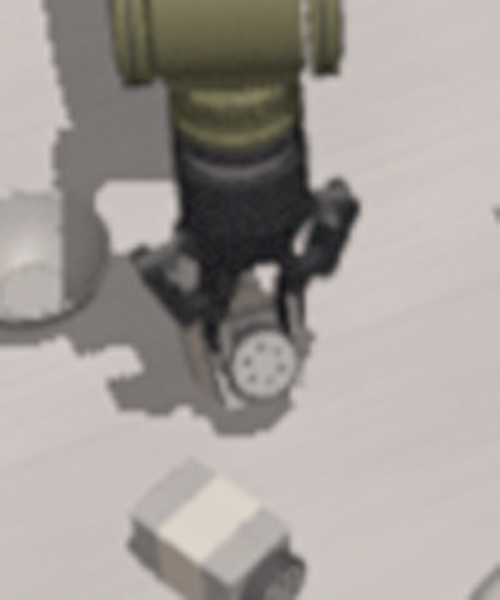

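Call:
{"op": "carry_out", "data": {"rows": [[[-8,0,8,0,40],[-16,0,18,0,40],[-22,0,30,0,40],[-24,0,40,0,40],[-24,0,40,0,40]]]}}

```text
time: 36.8
tool_pos: [0.5443, -0.1589, 0.0156]
orientation: [-0.04, -3.137, -0.002]
ft_force: [-1.3, -0.0, 2.7]
gripper_width: 0.4
```

Call:
{"op": "carry_out", "data": {"rows": [[[0,0,0,0,68],[0,0,0,0,68],[0,0,-60,0,68],[0,0,-100,0,68],[0,0,-100,0,68]]]}}

```text
time: 37.42
tool_pos: [0.5485, -0.1605, 0.1219]
orientation: [0.041, 3.134, -0.005]
ft_force: [-0.1, 0.2, 0.5]
gripper_width: 0.683
```

Call:
{"op": "carry_out", "data": {"rows": [[[0,0,0,0,68],[0,0,0,0,68]]]}}

```text
time: 37.67
tool_pos: [0.5445, -0.1589, 0.1151]
orientation: [-0.041, -3.138, -0.002]
ft_force: [0.7, 0.4, -0.9]
gripper_width: 0.68
```

```bash
python3 - <<'E'
from h import *
snap('wrist','w43')
E
```

```text
w43 [ 0.5445 -0.1589  0.1151] [[-1.0, 0.026, -0.003], [0.026, 1.0, 0.001], [0.003, 0.001, -1.0]]
```

View pics/w43.png

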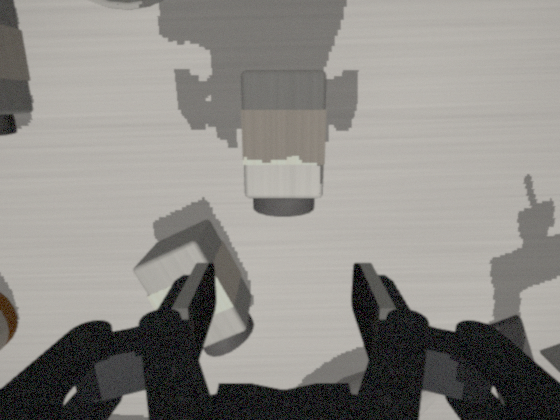

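```bash
python3 - <<'E'
from h import *
ps=ld('w43')
P=[onz('wrist',q,.052,ps) for q in [(242,71),(327,71),(323,198),(245,197)]]
for p in P: print(p.round(4))
e=(P[2]+P[3])/2; u=e-(P[0]+P[1])/2; u/=np.linalg.norm(u);print(u,np.degrees(np.arctan2(u[1],u[0])))
togo([e[0]-.004*u[0],e[1]-.004*u[1],.003],90+np.degrees(np.arctan2(u[1],u[0])))
E
```

```text
[ 0.4532 -0.1802  0.052 ]
[ 0.4545 -0.1294  0.052 ]
[ 0.5332 -0.1314  0.052 ]
[ 0.5311 -0.1829  0.052 ]
[ 0.99955596 -0.02979721  0.        ] -1.707506967187611
shift mm [ 16.1   1.3 112.2]
spin (about tool z, down): 0.21 alt -179.79
```

Call:
{"op": "carry_out", "data": {"rows": [[[16,1,40,0,76],[16,1,80,0,76],[16,1,107,0,76],[16,1,107,0,76],[16,1,107,0,76]]]}}

```text
time: 38.35
tool_pos: [0.5304, -0.1581, 0.0108]
orientation: [0.041, 3.141, -0.0]
ft_force: [0.7, -0.2, 0.3]
gripper_width: 0.758
```

Call:
{"op": "carry_out", "data": {"rows": [[[0,0,2,0,76],[0,0,2,0,60],[0,0,2,0,40],[0,0,2,0,40],[0,0,2,0,40]]], "squeeze": 30}}

```text
time: 38.98
tool_pos: [0.5309, -0.1584, 0.0096]
orientation: [0.041, 3.139, -0.001]
ft_force: [-0.3, 1.6, 5.7]
gripper_width: 0.604
```

```bash
python3 - <<'E'
from h import *
snap('wrist','w44')
E
```

```text
w44 [ 0.5309 -0.1584  0.0096] [[-1.0, 0.026, 0.002], [0.026, 1.0, -0.001], [-0.002, -0.001, -1.0]]
```

View pics/w44.png

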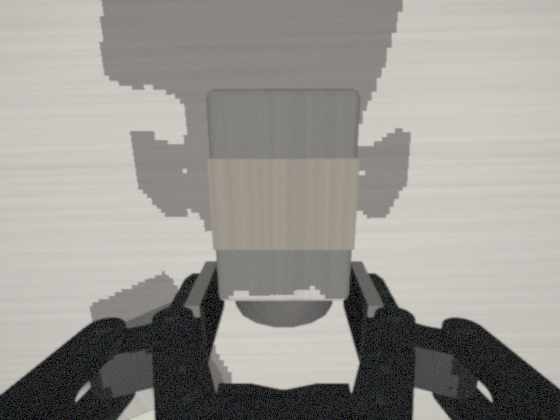

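Call:
{"op": "carry_out", "data": {"rows": [[[0,0,0,0,76],[1,0,7,0,76],[1,0,7,0,76],[1,0,7,0,76]]]}}

```text
time: 39.52
tool_pos: [0.5285, -0.1578, 0.0007]
orientation: [-0.041, -3.14, -0.001]
ft_force: [0.4, 0.5, 0.7]
gripper_width: 0.757
```

Call:
{"op": "carry_out", "data": {"rows": [[[0,0,0,0,60],[0,0,0,0,40],[0,0,0,0,40],[0,0,0,0,40]]]}}

```text
time: 40.02
tool_pos: [0.5291, -0.158, 0.0014]
orientation: [0.041, 3.141, -0.0]
ft_force: [1.1, 0.1, 0.7]
gripper_width: 0.604
```

Call:
{"op": "carry_out", "data": {"rows": [[[0,0,-15,0,40],[0,0,-30,0,40],[0,0,-30,0,40],[0,0,-30,0,40]]]}}

```text
time: 40.52
tool_pos: [0.5289, -0.1579, 0.0314]
orientation: [0.041, 3.141, -0.0]
ft_force: [0.8, -0.0, -1.1]
gripper_width: 0.605
```

```bash
python3 - <<'E'
from h import *
snap('wrist','w45',None,.6)
snap('scene','s45',(190,180,290,300),5)
E
```

```text
w45 [ 0.5289 -0.1579  0.0314] [[-1.0, 0.026, 0.0], [0.026, 1.0, -0.0], [-0.0, -0.0, -1.0]]
s45 [ 0.5286 -0.1578  0.0309] [[-1.0, 0.026, -0.001], [0.026, 1.0, 0.0], [0.001, 0.0, -1.0]]
```

View pics/w45.png

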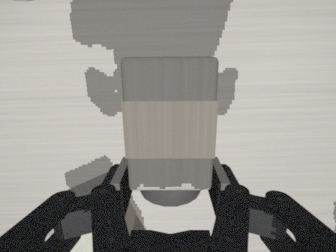

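View pics/s45.png

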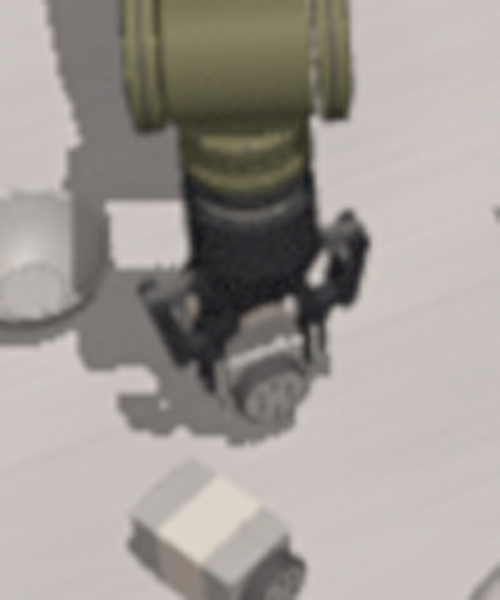

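Call:
{"op": "carry_out", "data": {"rows": [[[0,0,-20,0,60],[0,0,-20,0,60],[0,0,-20,0,60.4],[0,0,-20,0,60.7],[0,0,-20,0,61]]], "squeeze": 20}}

```text
time: 41.25
tool_pos: [0.5288, -0.1579, 0.0511]
orientation: [-0.041, -3.141, -0.0]
ft_force: [0.5, -0.7, -0.1]
gripper_width: 0.607
```

```bash
python3 - <<'E'
from h import *
snap('wrist','w46',None,.5)
E
```

```text
w46 [ 0.5288 -0.1579  0.0511] [[-1.0, 0.026, -0.0], [0.026, 1.0, 0.0], [0.0, 0.0, -1.0]]
```

View pics/w46.png

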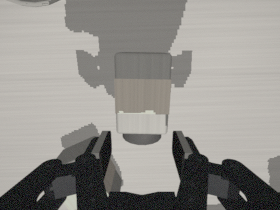

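Call:
{"op": "carry_out", "data": {"rows": [[[-10,0,-30,0,76],[-18,0,-60,0,76],[-18,0,-60,0,70],[-18,0,-60,0,70]]]}}

```text
time: 41.8
tool_pos: [0.5463, -0.1582, 0.1104]
orientation: [-0.041, -3.14, -0.001]
ft_force: [-0.3, 0.3, -0.3]
gripper_width: 0.701
```

```bash
python3 - <<'E'
from h import *
snap('wrist','w47')
snap('top','t47',(290,120,460,310),3)
E
```

```text
w47 [ 0.5463 -0.1582  0.1104] [[-1.0, 0.026, -0.001], [0.026, 1.0, 0.0], [0.001, 0.0, -1.0]]
t47 [ 0.5458 -0.1581  0.1097] [[-1.0, 0.026, -0.002], [0.026, 1.0, 0.001], [0.002, 0.001, -1.0]]
```

View pics/w47.png

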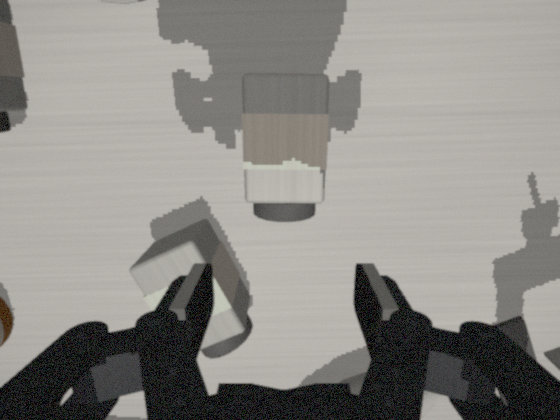

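View pics/t47.png

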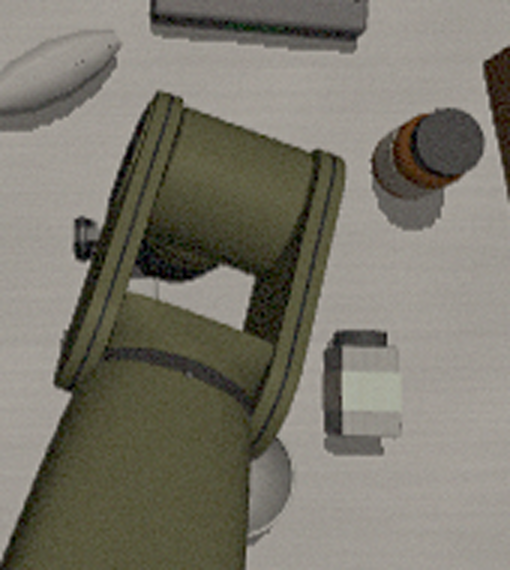

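```bash
cat >> h.py <<'E'
def tin(fn,q,off,z=.003):
    "q: top-face corners base-left, base-right, lid-right, lid-left (px); off: TCP ahead of body edge along axis"
    ps=ld(fn);P=[onz('wrist',a,.052,ps)[:2] for a in q]
    e=(P[2]+P[3])/2;b=(P[0]+P[1])/2;u=(e-b)/np.linalg.norm(e-b);w=P[1]+P[2]-P[0]-P[3];w/=np.linalg.norm(w)
    yw=np.degrees(np.arctan2(w[1],w[0]));ya=np.degrees(np.arctan2(u[1],u[0]));print('edge',e.round(4),'L',np.linalg.norm(e-b).round(4),'W',np.linalg.norm(P[2]-P[3]).round(4),'axis yaw',ya.round(1),'perp',yw.round(1))
    t=e+u*off; print('tcp',t.round(4)); togo([*t,z],(yw+ya+90)/2)
E
python3 - <<'E'
from h import *
tin('w47',[(243,74),(328,74),(324,202),(246,203)],.0195)
E
```

```text
edge [ 0.5362 -0.156 ] L 0.0784 W 0.0507 axis yaw -1.7 perp 88.9
tcp [ 0.5557 -0.1565]
shift mm [-10.2   1.6 106.5]
spin (about tool z, down): -0.09 alt 179.91
```

Call:
{"op": "carry_out", "data": {"rows": [[[-10,1.5,50,0,66],[-10,1.5,90,0,66],[-10,1.5,102,0,66],[-10,1.5,102,0,66],[-10,1.5,102,0,66]]]}}

```text
time: 42.52
tool_pos: [0.5583, -0.1577, 0.0111]
orientation: [0.041, 3.138, -0.002]
ft_force: [-0.7, 0.3, -0.2]
gripper_width: 0.662
```

Call:
{"op": "carry_out", "data": {"rows": [[[0,0,3,0,66],[0,0,3,0,66],[0,0,3,0,66]]]}}

```text
time: 42.9
tool_pos: [0.5572, -0.1573, 0.0066]
orientation: [0.041, 3.141, -0.0]
ft_force: [-0.2, -0.0, 0.8]
gripper_width: 0.657
```

```bash
python3 - <<'E'
from h import *
snap('wrist','w48')
togo([.5557,-.1565,.003])
E
```

```text
w48 [ 0.5572 -0.1573  0.0066] [[-1.0, 0.026, 0.001], [0.026, 1.0, -0.0], [-0.001, -0.0, -1.0]]
shift mm [1.4 0.7 3.5]
```

View pics/w48.png

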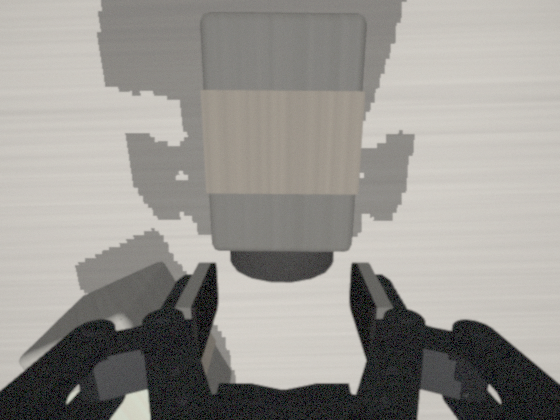

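Call:
{"op": "carry_out", "data": {"rows": [[[2.5,0.7,4,0,66],[2.5,0.7,4,0,66],[2.5,0.7,4,0,40],[2.5,0.7,4,0,40],[2.5,0.7,4,0,40]]], "squeeze": 20}}

```text
time: 43.58
tool_pos: [0.5545, -0.1565, 0.0024]
orientation: [0.041, 3.141, -0.0]
ft_force: [-0.8, 0.1, 1.6]
gripper_width: 0.504
```

Call:
{"op": "carry_out", "data": {"rows": [[[0,0,0,0,40],[0,0,-8,0,40],[1,0,-16,0,40],[2,0,-24,0,40]]]}}

```text
time: 44.08
tool_pos: [0.5524, -0.1563, 0.0267]
orientation: [0.041, 3.141, 0.0]
ft_force: [-0.4, 0.4, -1.1]
gripper_width: 0.505
```

```bash
python3 - <<'E'
from h import *
snap('wrist','w49')
E
```

```text
w49 [ 0.5524 -0.1563  0.0267] [[-1.0, 0.026, 0.0], [0.026, 1.0, 0.0], [-0.0, 0.0, -1.0]]
```

View pics/w49.png

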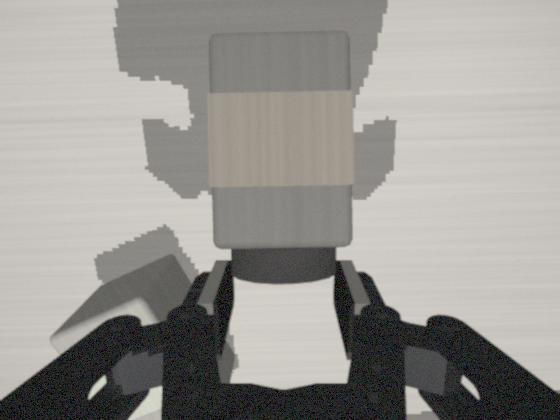

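Call:
{"op": "carry_out", "data": {"rows": [[[6,0,-9,0,40],[13,0,-17,0,40],[21,0,-25,0,40],[21,0,-25,0,40]]]}}

```text
time: 44.62
tool_pos: [0.5314, -0.156, 0.0521]
orientation: [0.042, 3.14, -0.001]
ft_force: [0.1, 0.3, -1.8]
gripper_width: 0.494
```

```bash
python3 - <<'E'
from h import *
snap('wrist','w50')
snap('scene','s50',(190,180,290,300),5)
E
```

```text
w50 [ 0.5314 -0.156   0.0521] [[-1.0, 0.026, 0.001], [0.026, 1.0, -0.001], [-0.001, -0.0, -1.0]]
s50 [ 0.5317 -0.156   0.0519] [[-1.0, 0.026, 0.002], [0.026, 1.0, -0.001], [-0.002, -0.0, -1.0]]
```

View pics/w50.png

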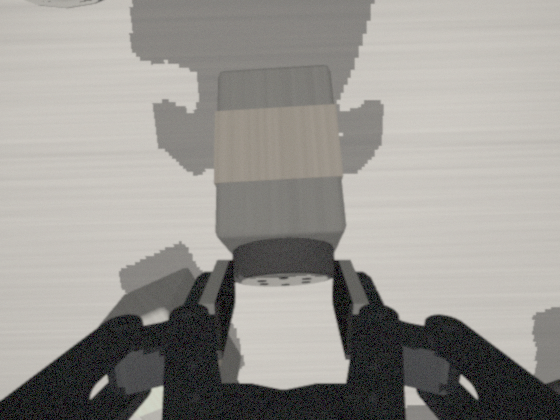

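View pics/s50.png

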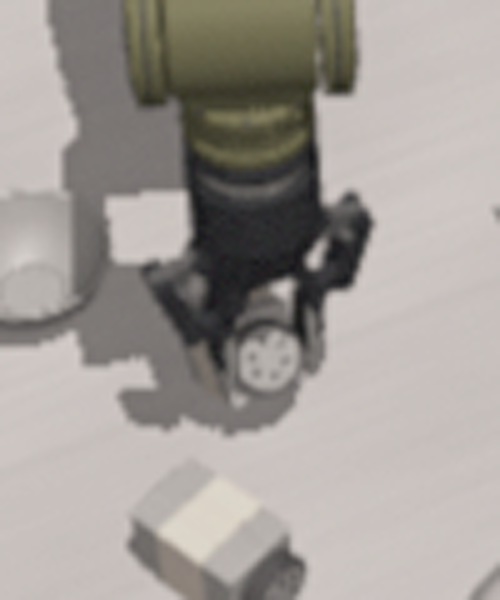

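Call:
{"op": "carry_out", "data": {"rows": [[[8,0,-8,0,40],[16,0,-14,0,40],[26,0,-20,0,40],[26,0,-20,0,40]]]}}

```text
time: 45.22
tool_pos: [0.5053, -0.1554, 0.0722]
orientation: [0.041, 3.14, -0.001]
ft_force: [-0.6, -0.2, -0.6]
gripper_width: 0.4
```

```bash
python3 - <<'E'
from h import *
snap('wrist','w51')
snap('scene','s51',(190,180,290,300),5)
E
```

```text
w51 [ 0.5053 -0.1554  0.0722] [[-1.0, 0.026, 0.001], [0.026, 1.0, -0.001], [-0.001, -0.001, -1.0]]
s51 [ 0.5053 -0.1553  0.0718] [[-1.0, 0.026, 0.001], [0.026, 1.0, -0.0], [-0.001, -0.0, -1.0]]
```

View pics/w51.png

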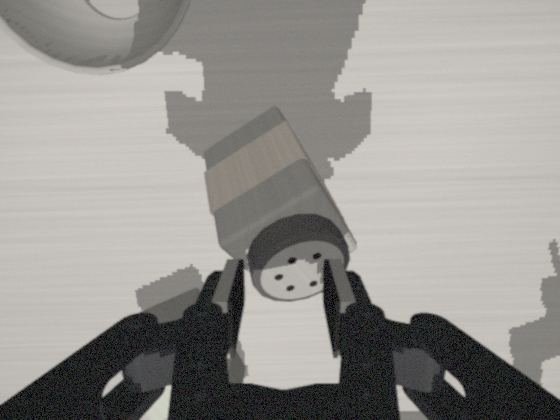

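View pics/s51.png

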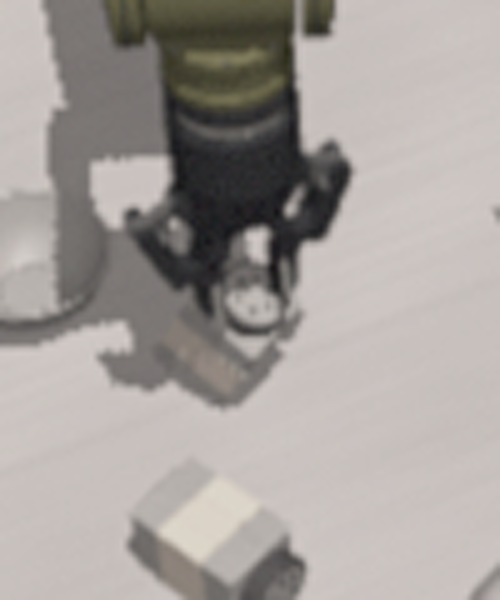

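Call:
{"op": "carry_out", "data": {"rows": [[[0,0,0,0,40],[0,0,0,0,40]]], "squeeze": 40}}

```text
time: 45.58
tool_pos: [0.5055, -0.1551, 0.0709]
orientation: [-0.041, -3.141, -0.0]
ft_force: [0.3, 0.4, -0.4]
gripper_width: 0.402
```

```bash
python3 - <<'E'
from h import *
snap('wrist','w52')
snap('top','t52',(290,120,460,310),3)
E
```

```text
w52 [ 0.5055 -0.1551  0.0709] [[-1.0, 0.026, -0.0], [0.026, 1.0, 0.0], [0.0, 0.0, -1.0]]
t52 [ 0.5055 -0.1551  0.071 ] [[-1.0, 0.026, -0.0], [0.026, 1.0, 0.0], [0.0, 0.0, -1.0]]
```

View pics/w52.png

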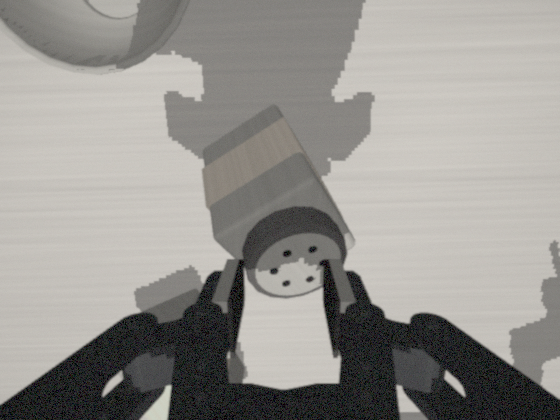

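Call:
{"op": "carry_out", "data": {"rows": [[[5,0,0,0,40],[10,0,-2,0,40],[10,0,-2,0,40]]]}}

```text
time: 46.05
tool_pos: [0.495, -0.1548, 0.0732]
orientation: [-0.041, -3.141, -0.0]
ft_force: [0.4, 0.3, -0.2]
gripper_width: 0.397
```

```bash
python3 - <<'E'
from h import *
snap('wrist','w53')
snap('scene','s53',(190,180,290,300),5)
E
```

```text
w53 [ 0.495  -0.1548  0.0732] [[-1.0, 0.026, -0.0], [0.026, 1.0, 0.0], [0.0, 0.0, -1.0]]
s53 [ 0.4952 -0.1549  0.0732] [[-1.0, 0.026, 0.0], [0.026, 1.0, -0.0], [-0.0, -0.0, -1.0]]
```

View pics/w53.png

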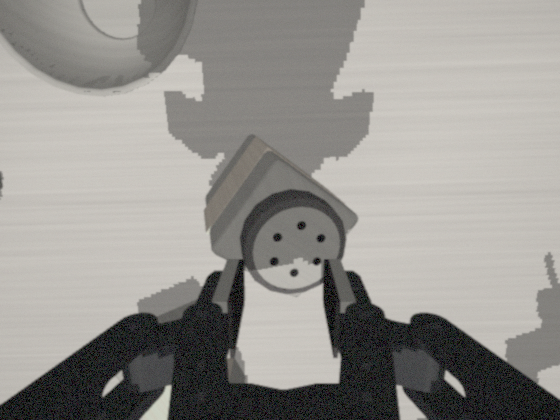

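View pics/s53.png

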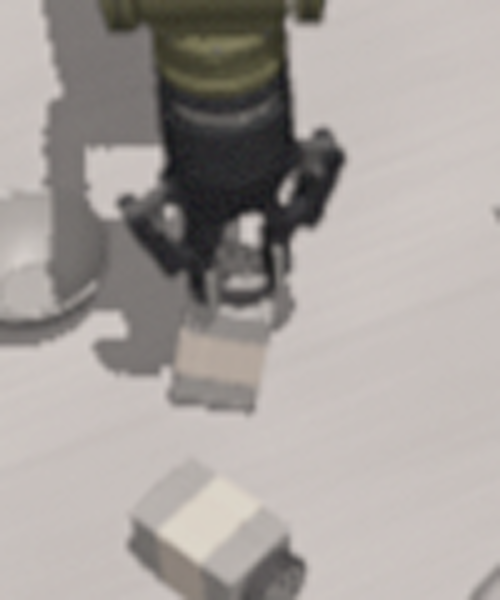

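Call:
{"op": "carry_out", "data": {"rows": [[[4,0,0,0,40],[8,0,0,0,40],[8,0,0,0,40]]]}}

```text
time: 46.52
tool_pos: [0.4878, -0.1549, 0.0739]
orientation: [0.041, 3.14, -0.001]
ft_force: [0.2, -0.5, 3.1]
gripper_width: 0.4
```

```bash
python3 - <<'E'
from h import *
snap('wrist','w54')
snap('scene','s54',(190,180,290,300),5)
E
```

```text
w54 [ 0.4878 -0.1549  0.0739] [[-1.0, 0.026, 0.001], [0.026, 1.0, -0.001], [-0.001, -0.0, -1.0]]
s54 [ 0.4879 -0.1549  0.0739] [[-1.0, 0.026, 0.001], [0.026, 1.0, -0.001], [-0.001, -0.0, -1.0]]
```

View pics/w54.png

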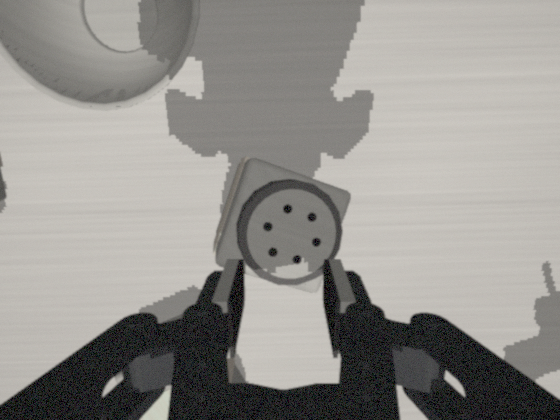

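View pics/s54.png

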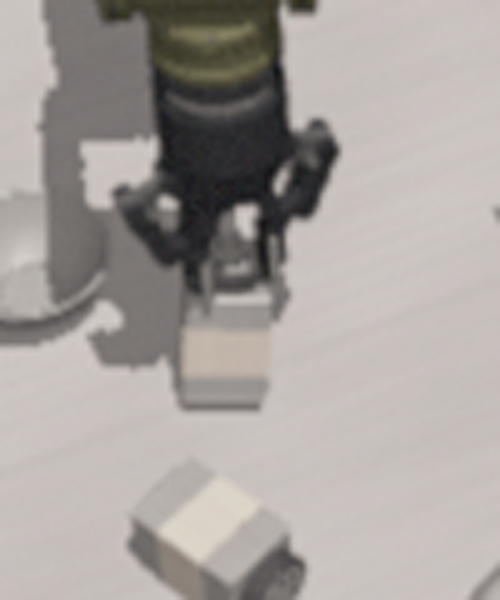

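Call:
{"op": "carry_out", "data": {"rows": [[[-8,0,0,0,40],[-20,0,0,0,40],[-35,0,-40,0,40],[-35,0,-100,0,60],[-35,0,-130,0,70]]]}}

```text
time: 47.25
tool_pos: [0.5243, -0.1558, 0.2063]
orientation: [0.04, 3.138, -0.002]
ft_force: [-0.3, -0.7, -0.1]
gripper_width: 0.695
```

```bash
python3 - <<'E'
from h import *
snap('wrist','w55')
snap('scene','s55',(140,180,290,300),5)
E
```

```text
w55 [ 0.5243 -0.1558  0.2063] [[-1.0, 0.026, 0.003], [0.026, 1.0, -0.001], [-0.003, -0.001, -1.0]]
s55 [ 0.5259 -0.1565  0.2102] [[-1.0, 0.026, 0.008], [0.026, 1.0, -0.003], [-0.008, -0.003, -1.0]]
```

View pics/w55.png

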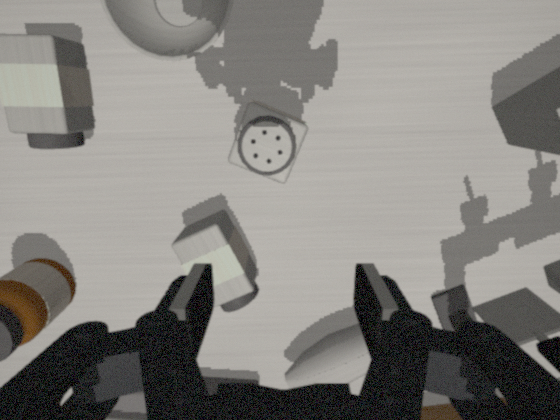

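View pics/s55.png

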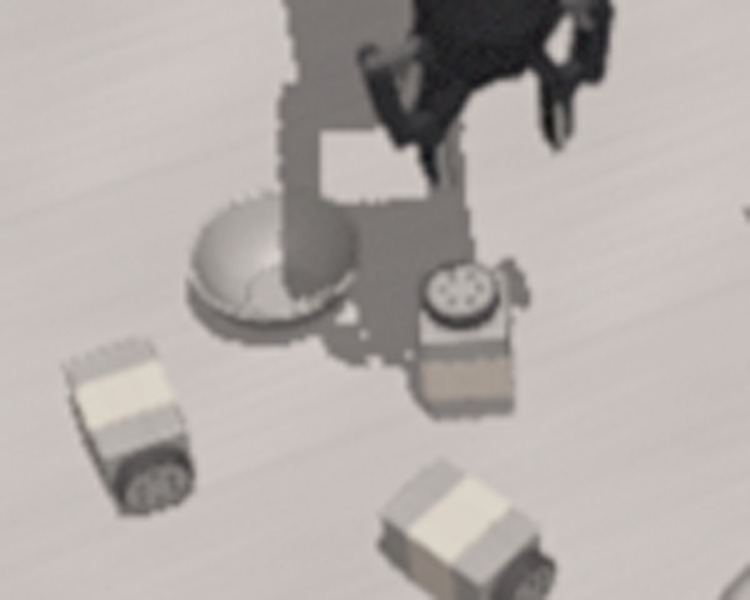

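```bash
python3 - <<'E'
from h import *
togo([.49,-.366,.11],88.1)
E
```

```text
shift mm [  30.6 -210.3   98. ]
spin (about tool z, down): 0.43 alt -179.57
```

Call:
{"op": "carry_out", "data": {"rows": [[[8,-55,0,0,70],[16,-110,0,0,70],[24,-165,20,0,70],[30,-210,60,0,70],[30,-210,100,0,70]]]}}

```text
time: 47.98
tool_pos: [0.4857, -0.367, 0.0998]
orientation: [-0.047, -3.139, -0.002]
ft_force: [0.6, 0.4, -0.4]
gripper_width: 0.7
```

Call:
{"op": "carry_out", "data": {"rows": [[[0,0,0,0,70],[0,0,0,0,70],[0,0,0,0,70]]]}}

```text
time: 48.35
tool_pos: [0.4884, -0.3651, 0.1055]
orientation: [0.039, 3.139, -0.004]
ft_force: [0.4, -0.3, 0.5]
gripper_width: 0.698
```

```bash
python3 - <<'E'
from h import *
snap('wrist','w56')
E
```

```text
w56 [ 0.4884 -0.3651  0.1055] [[-1.0, 0.025, 0.003], [0.025, 1.0, -0.002], [-0.003, -0.002, -1.0]]
```

View pics/w56.png

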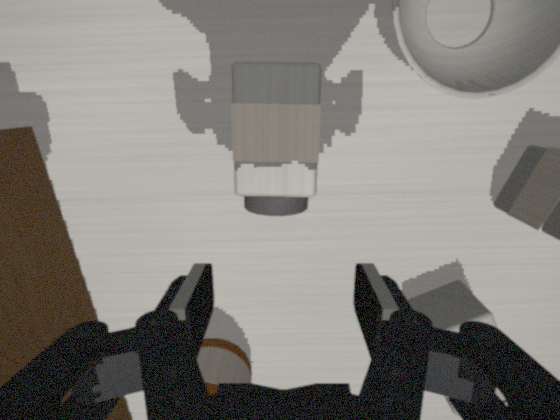

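```bash
python3 - <<'E'
from h import *
tin('w56',[(232,63),(322,63),(317,195),(235,197)],.018)
E
```

```text
edge [ 0.4727 -0.3686] L 0.0783 W 0.0519 axis yaw -2.2 perp 89.3
tcp [ 0.4907 -0.3693]
shift mm [ -2.1  -4.  102.5]
spin (about tool z, down): 0.05 alt -179.95
```

Call:
{"op": "carry_out", "data": {"rows": [[[-2,-4,50,0,66],[-2,-4,90,0,66],[-2,-4,100,0,66],[-2,-4,100,0,66],[-2,-4,100,0,66]]]}}

```text
time: 49.02
tool_pos: [0.4905, -0.37, 0.0059]
orientation: [0.041, 3.138, -0.005]
ft_force: [-0.2, -0.3, -0.3]
gripper_width: 0.66
```

Call:
{"op": "carry_out", "data": {"rows": [[[0,0,2,0,66],[0,0,2,0,66],[0,0,2,0,66]]]}}

```text
time: 49.4
tool_pos: [0.489, -0.3689, 0.0015]
orientation: [0.041, 3.141, -0.001]
ft_force: [-0.3, -0.3, 0.2]
gripper_width: 0.656
```

```bash
python3 - <<'E'
from h import *
snap('wrist','w57')
togo([.4907,-.3693,.003])
E
```

```text
w57 [ 0.489  -0.3689  0.0015] [[-1.0, 0.026, 0.0], [0.026, 1.0, -0.0], [-0.0, -0.0, -1.0]]
shift mm [-1.7 -0.4 -1.6]
```

View pics/w57.png

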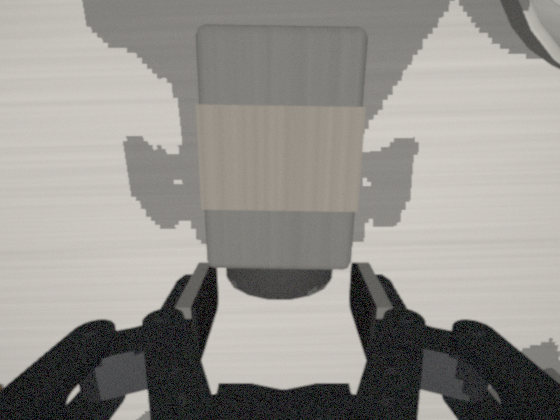

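Call:
{"op": "carry_out", "data": {"rows": [[[0,0,-1,0,50],[0,0,-1,0,40],[0,0,-1,0,40],[0,0,-1,0,40]]], "squeeze": 20}}

```text
time: 49.95
tool_pos: [0.4891, -0.369, 0.0024]
orientation: [0.041, 3.141, -0.001]
ft_force: [0.0, -1.1, 1.0]
gripper_width: 0.51
```

Call:
{"op": "carry_out", "data": {"rows": [[[0,0,-8,0,40],[1,0,-16,0,40],[2,0,-24,0,40],[2,0,-24,0,40]]]}}

```text
time: 50.45
tool_pos: [0.4876, -0.3691, 0.0274]
orientation: [0.041, 3.139, -0.002]
ft_force: [0.6, -0.1, -1.4]
gripper_width: 0.502
```

```bash
python3 - <<'E'
from h import *
snap('wrist','w58')
E
```

```text
w58 [ 0.4876 -0.3691  0.0274] [[-1.0, 0.026, 0.002], [0.026, 1.0, -0.001], [-0.002, -0.001, -1.0]]
```

View pics/w58.png

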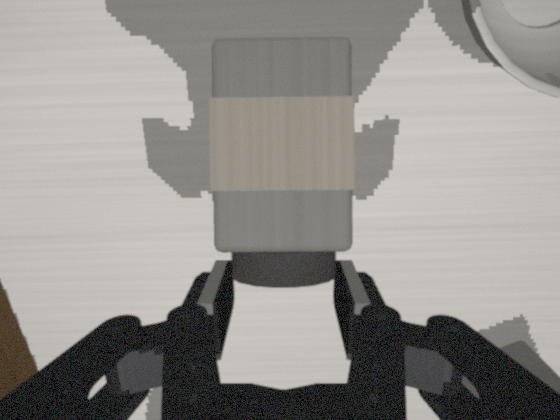

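Call:
{"op": "carry_out", "data": {"rows": [[[5,0,-9,0,40],[11,0,-17,0,40],[18,0,-25,0,40],[18,0,-25,0,40]]]}}

```text
time: 51.0
tool_pos: [0.4689, -0.3687, 0.0523]
orientation: [0.042, 3.14, -0.002]
ft_force: [0.3, 0.1, -0.6]
gripper_width: 0.49
```

```bash
python3 - <<'E'
from h import *
snap('wrist','w59')
E
```

```text
w59 [ 0.4689 -0.3687  0.0523] [[-1.0, 0.027, 0.001], [0.027, 1.0, -0.001], [-0.001, -0.001, -1.0]]
```

View pics/w59.png

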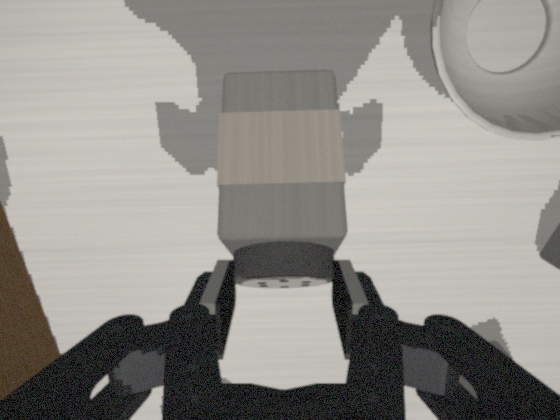

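Call:
{"op": "carry_out", "data": {"rows": [[[4,0,-4,0,40],[8,0,-8,0,40],[8,0,-8,0,40]]]}}

```text
time: 51.42
tool_pos: [0.4607, -0.3679, 0.0593]
orientation: [-0.041, -3.141, -0.0]
ft_force: [0.2, 0.0, -2.2]
gripper_width: 0.484
```

```bash
python3 - <<'E'
from h import *
snap('wrist','w60')
E
```

```text
w60 [ 0.4607 -0.3679  0.0593] [[-1.0, 0.026, -0.0], [0.026, 1.0, 0.0], [0.0, 0.0, -1.0]]
```

View pics/w60.png

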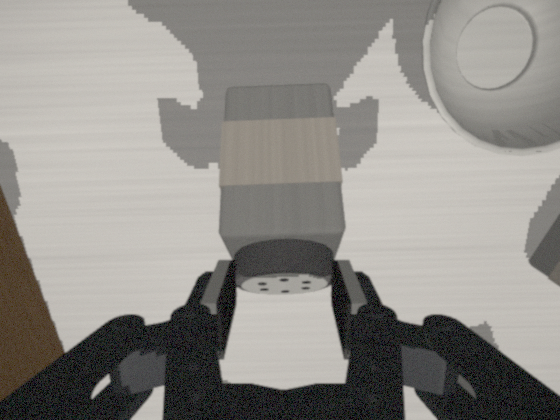

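Works; keep following in small steps.

Call:
{"op": "carry_out", "data": {"rows": [[[4,0,-3,0,40],[9,0,-7,0,40],[9,0,-7,0,40]]]}}

```text
time: 51.85
tool_pos: [0.4533, -0.3688, 0.0685]
orientation: [0.042, 3.137, -0.004]
ft_force: [1.6, 0.9, 4.6]
gripper_width: 0.4
```

```bash
python3 - <<'E'
from h import *
snap('wrist','w61')
E
```

```text
w61 [ 0.4533 -0.3688  0.0685] [[-1.0, 0.027, 0.004], [0.027, 1.0, -0.002], [-0.004, -0.002, -1.0]]
```

View pics/w61.png

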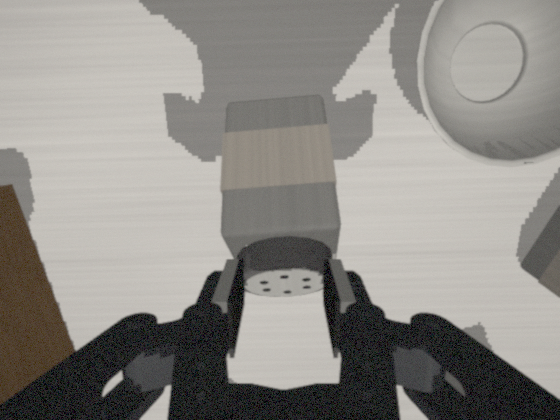

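Call:
{"op": "carry_out", "data": {"rows": [[[4,0,0,0,40],[8,0,-1,0,40],[8,0,-1,0,40]]]}}

```text
time: 52.28
tool_pos: [0.4461, -0.369, 0.0704]
orientation: [0.041, 3.136, -0.005]
ft_force: [3.1, 2.0, 8.6]
gripper_width: 0.399
```

```bash
python3 - <<'E'
from h import *
snap('wrist','w62')
E
```

```text
w62 [ 0.4461 -0.369   0.0704] [[-1.0, 0.026, 0.005], [0.026, 1.0, -0.003], [-0.005, -0.003, -1.0]]
```

View pics/w62.png

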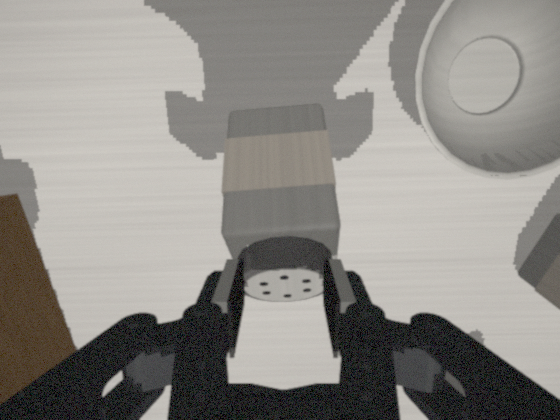

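Call:
{"op": "carry_out", "data": {"rows": [[[4,0,-2,0,40],[9,0,-3,0,40],[9,0,-3,0,40]]]}}

```text
time: 52.7
tool_pos: [0.4366, -0.3689, 0.0732]
orientation: [0.041, 3.137, -0.006]
ft_force: [1.1, 0.8, 8.1]
gripper_width: 0.398
```

```bash
python3 - <<'E'
from h import *
snap('wrist','w63')
E
```

```text
w63 [ 0.4366 -0.3689  0.0732] [[-1.0, 0.026, 0.004], [0.026, 1.0, -0.004], [-0.004, -0.003, -1.0]]
```

View pics/w63.png

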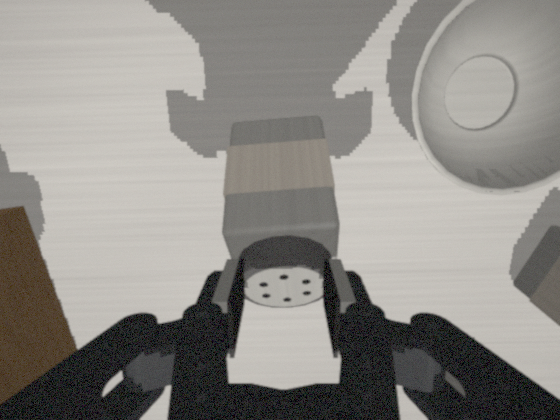

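Call:
{"op": "carry_out", "data": {"rows": [[[5,0,-2,0,40],[10,0,-3,0,40],[10,0,-3,0,40]]]}}

```text
time: 53.12
tool_pos: [0.4258, -0.3687, 0.0753]
orientation: [0.041, 3.139, -0.006]
ft_force: [0.2, -1.5, 5.4]
gripper_width: 0.403
```

Call:
{"op": "carry_out", "data": {"rows": [[[5,0,-1,0,40],[10,0,-2,0,40],[10,0,-2,0,40]]]}}

```text
time: 53.5
tool_pos: [0.4148, -0.3678, 0.0761]
orientation: [0.041, 3.141, -0.003]
ft_force: [0.2, -2.3, 5.5]
gripper_width: 0.404
```

```bash
python3 - <<'E'
from h import *
snap('wrist','w64')
E
```

```text
w64 [ 0.4148 -0.3678  0.0761] [[-1.0, 0.026, 0.001], [0.026, 1.0, -0.002], [-0.001, -0.002, -1.0]]
```

View pics/w64.png

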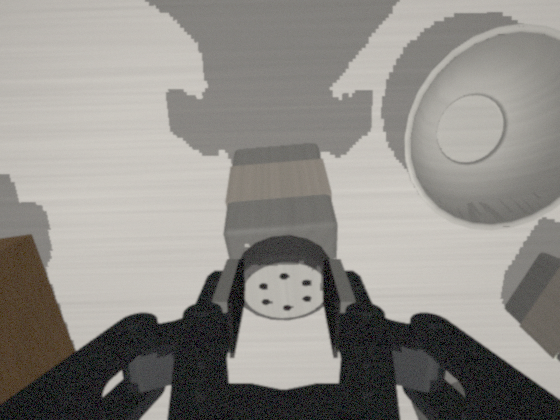

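Call:
{"op": "carry_out", "data": {"rows": [[[5,0,0,0,40],[10,0,0,0,40],[10,0,0,0,40]]]}}

```text
time: 53.92
tool_pos: [0.4046, -0.3674, 0.0757]
orientation: [0.041, 3.141, -0.003]
ft_force: [-0.6, -3.1, 5.7]
gripper_width: 0.403
```

```bash
python3 - <<'E'
from h import *
snap('wrist','w65')
E
```

```text
w65 [ 0.4046 -0.3674  0.0757] [[-1.0, 0.026, 0.0], [0.026, 1.0, -0.002], [-0.0, -0.002, -1.0]]
```

View pics/w65.png

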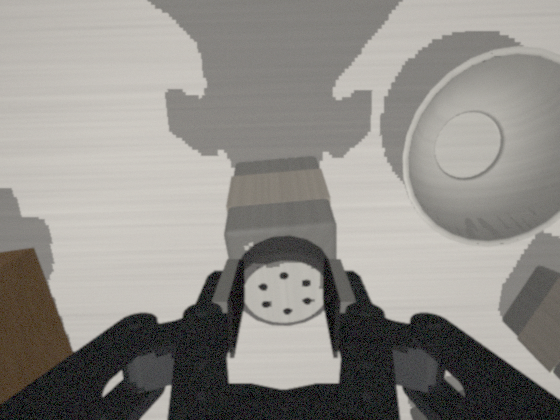

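Call:
{"op": "carry_out", "data": {"rows": [[[5,0,0,0,40],[10,0,0,0,40],[15,0,0,0,40],[15,0,0,0,40]]]}}

```text
time: 54.48
tool_pos: [0.389, -0.3649, 0.0739]
orientation: [-0.042, -3.14, -0.004]
ft_force: [0.2, 0.1, -0.2]
gripper_width: 0.4
```

```bash
python3 - <<'E'
from h import *
snap('wrist','w66')
snap('scene','s66',(120,170,250,300),4)
E
```

```text
w66 [ 0.389  -0.3649  0.0739] [[-1.0, 0.027, -0.001], [0.027, 1.0, 0.003], [0.001, 0.003, -1.0]]
s66 [ 0.3893 -0.3651  0.0741] [[-1.0, 0.026, -0.001], [0.026, 1.0, 0.002], [0.001, 0.002, -1.0]]
```

View pics/w66.png

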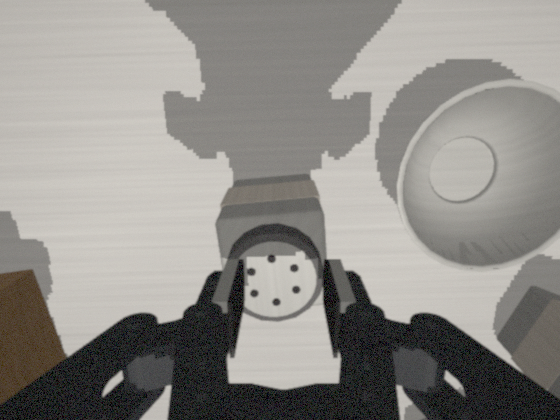

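View pics/s66.png

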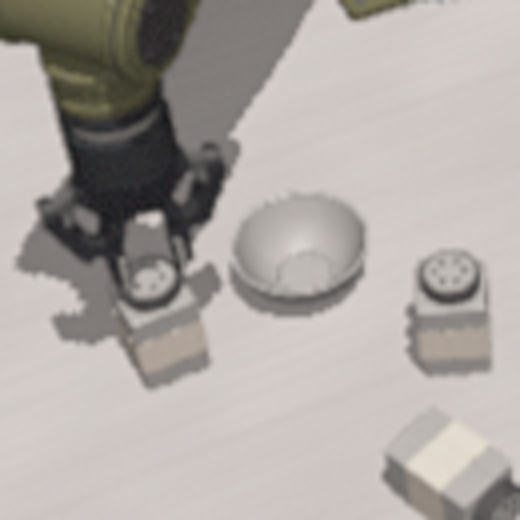

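Call:
{"op": "carry_out", "data": {"rows": [[[3,0,-2,0,40],[6,0,-2,0,40],[6,0,-2,0,40]]]}}

```text
time: 54.95
tool_pos: [0.3838, -0.366, 0.0772]
orientation: [0.041, 3.141, 0.0]
ft_force: [-0.6, -0.4, 0.2]
gripper_width: 0.401
```

```bash
python3 - <<'E'
from h import *
snap('wrist','w67')
snap('scene','s67',(120,190,220,290),5)
E
```

```text
w67 [ 0.3838 -0.366   0.0772] [[-1.0, 0.026, 0.0], [0.026, 1.0, 0.0], [-0.0, 0.0, -1.0]]
s67 [ 0.3839 -0.366   0.0772] [[-1.0, 0.026, 0.0], [0.026, 1.0, 0.0], [-0.0, 0.0, -1.0]]
```

View pics/w67.png

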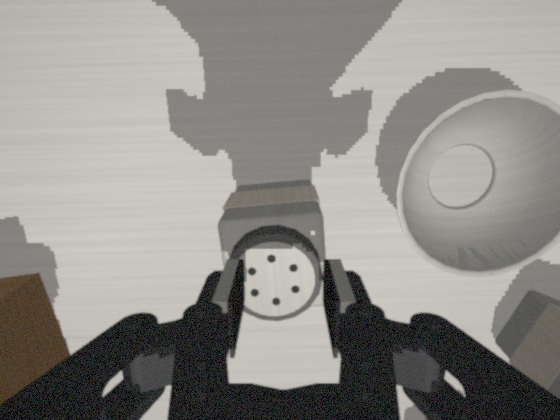

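View pics/s67.png

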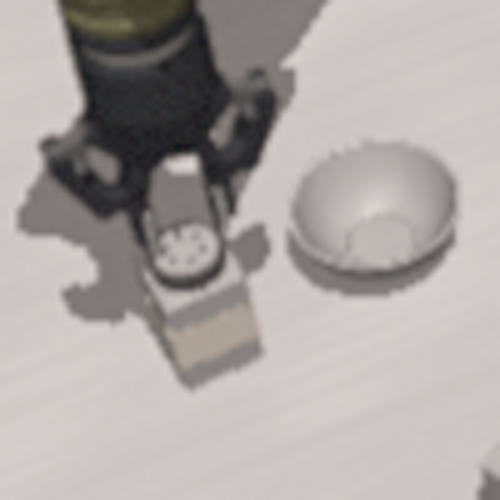

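```bash
python3 - <<'E'
from h import *
ps=ld('w67')
print(tri([ray('wrist',(275,273),ps),ray('scene',(157.6,240))]))
print(tri([ray('wrist',(290,232),ld('w54')),ray('scene',(190+238/5,180+265/5))]))
# scene base corner of body near bottom: (192,388),(262,352)
for q in [(192,388),(262,352)]: print(onz('scene',(120+q[0]/5,190+q[1]/5),0))
print(onz('scene',(157.6,240),.094))
E
```

```text
(array([ 0.38851822, -0.36847116,  0.08932343]), [np.float64(0.0008142633676003652), np.float64(0.0008142633676005382)])
(array([ 0.47145859, -0.14796429,  0.08915975]), [np.float64(0.002723620212983435), np.float64(0.0027236202129834425)])
[ 0.41631213 -0.38958709  0.        ]
[ 0.40943475 -0.34247392  0.        ]
[ 0.39272269 -0.36823805  0.094     ]
```

Call:
{"op": "carry_out", "data": {"rows": [[[0,0,-10,0,40],[0,0,-40,0,40],[0,0,-90,0,60],[0,0,-120,0,60],[0,0,-120,0,60]]]}}

```text
time: 55.68
tool_pos: [0.3855, -0.3677, 0.2016]
orientation: [0.041, 3.136, -0.009]
ft_force: [-0.9, -0.7, -0.7]
gripper_width: 0.601
```

```bash
python3 - <<'E'
from h import *
snap('wrist','w68')
snap('scene','s68',(120,180,270,310),4)
E
```

```text
w68 [ 0.3855 -0.3677  0.2016] [[-1.0, 0.026, 0.005], [0.026, 1.0, -0.006], [-0.005, -0.006, -1.0]]
s68 [ 0.3846 -0.3667  0.199 ] [[-1.0, 0.026, 0.002], [0.026, 1.0, -0.003], [-0.002, -0.003, -1.0]]
```

View pics/w68.png

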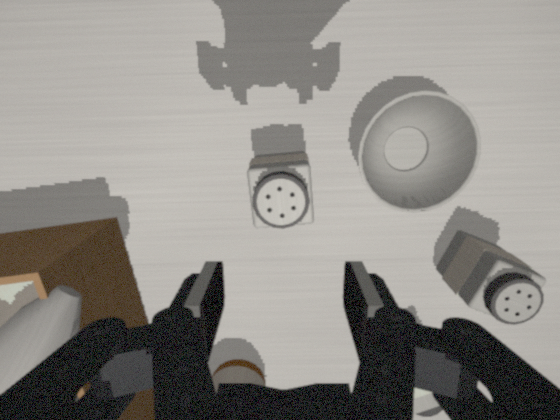

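View pics/s68.png

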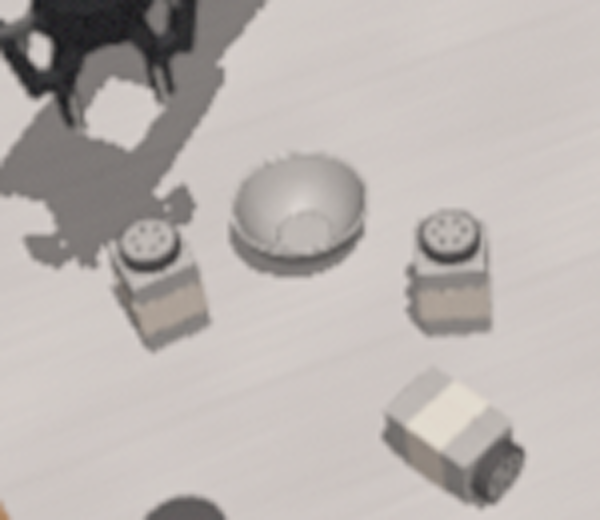

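```bash
python3 - <<'E'
from h import *
togo([.66,-.198,.115],116)
E
```

```text
shift mm [-271.7  175.    82.2]
spin (about tool z, down): -27.49 alt 152.51
```

Call:
{"op": "carry_out", "data": {"rows": [[[-50,35,0,-8,70],[-100,70,0,-16,70],[-150,100,0,-27,70],[-200,132,0,-27.5,70],[-250,163,0,-27.5,70]]]}}

```text
time: 56.4
tool_pos: [0.6386, -0.2079, 0.1945]
orientation: [0.707, -3.058, -0.003]
ft_force: [-0.0, -0.9, 0.7]
gripper_width: 0.701
```

```bash
python3 - <<'E'
from h import *
togo([.66,-.198,.12],116)
E
```

```text
shift mm [-23.8  -0.7  74.4]
spin (about tool z, down): 0.03 alt -179.97
```

Call:
{"op": "carry_out", "data": {"rows": [[[-12,0,30,0,70],[-22,0,72,0,70],[-22,0,72,0,70],[-22,0,72,0,70]]]}}

```text
time: 56.9
tool_pos: [0.6575, -0.2002, 0.1252]
orientation: [0.706, -3.06, -0.001]
ft_force: [-0.3, -0.5, 1.5]
gripper_width: 0.696
```

```bash
python3 - <<'E'
from h import *
snap('wrist','w69')
E
```

```text
w69 [ 0.6575 -0.2002  0.1252] [[-0.899, -0.438, -0.001], [-0.438, 0.899, 0.0], [0.001, 0.001, -1.0]]
```

View pics/w69.png

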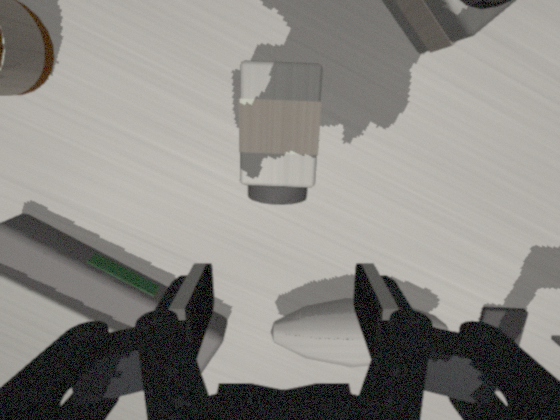

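```bash
python3 - <<'E'
from h import *
tin('w69',[(240,62),(323,65),(316,186),(242,184)],.018)
print(onz('wrist',(275,330),.03,ld('w69')),onz('wrist',(300,310),.05,ld('w69')))
E
```

```text
edge [ 0.6423 -0.21  ] L 0.0772 W 0.0506 axis yaw 24.6 perp 114.2
tcp [ 0.6587 -0.2025]
shift mm [  0.6  -1.8 123.7]
spin (about tool z, down): 1.58 alt -178.42
[ 0.76170813 -0.15642528  0.03      ] [ 0.72421466 -0.15263531  0.05      ]
```

Call:
{"op": "carry_out", "data": {"rows": [[[0,-2,50,1.5,66],[0,-2,100,1.5,66],[0,-2,120,1.5,66],[0,-2,120,1.5,66],[0,-2,120,1.5,66]]]}}

```text
time: 57.58
tool_pos: [0.6608, -0.2027, 0.0085]
orientation: [-0.666, 3.066, -0.004]
ft_force: [0.2, -0.5, 0.2]
gripper_width: 0.656
```

Call:
{"op": "carry_out", "data": {"rows": [[[0,0,0,0,66],[0,0,0,0,66]]]}}

```text
time: 57.82
tool_pos: [0.6597, -0.2021, 0.0069]
orientation: [-0.666, 3.068, -0.002]
ft_force: [-0.5, 0.1, -0.3]
gripper_width: 0.657
```

```bash
python3 - <<'E'
from h import *
snap('wrist','w70')
togo([.6587,-.2025,.0025],114.4)
E
```

```text
w70 [ 0.6597 -0.2021  0.0069] [[-0.91, -0.415, 0.002], [-0.415, 0.91, -0.001], [-0.002, -0.002, -1.0]]
shift mm [ 0.9 -0.1  4. ]
spin (about tool z, down): 0.11 alt -179.89
```

View pics/w70.png

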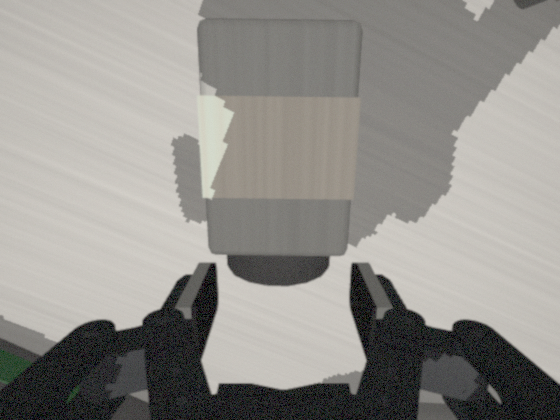

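Call:
{"op": "carry_out", "data": {"rows": [[[3,-1,4.5,0,66],[3,-1,4.5,0,66],[3,-1,4.5,0,50],[3,-1,4.5,0,40],[3,-1,4.5,0,40]]]}}

```text
time: 58.5
tool_pos: [0.6565, -0.204, 0.0007]
orientation: [-0.667, 3.07, -0.0]
ft_force: [0.1, -1.1, -0.9]
gripper_width: 0.516
```

Call:
{"op": "carry_out", "data": {"rows": [[[0,0,0,0,40],[0,0,-8,0,40],[1,0,-16,0,40],[2,0,-24,0,40],[2,0,-24,0,40]]]}}

```text
time: 59.12
tool_pos: [0.6554, -0.205, 0.0261]
orientation: [-0.666, 3.068, -0.002]
ft_force: [-0.4, 0.6, -1.6]
gripper_width: 0.512
```

```bash
python3 - <<'E'
from h import *
snap('wrist','w71')
E
```

```text
w71 [ 0.6554 -0.205   0.0261] [[-0.91, -0.415, 0.002], [-0.415, 0.91, -0.001], [-0.002, -0.002, -1.0]]
```

View pics/w71.png

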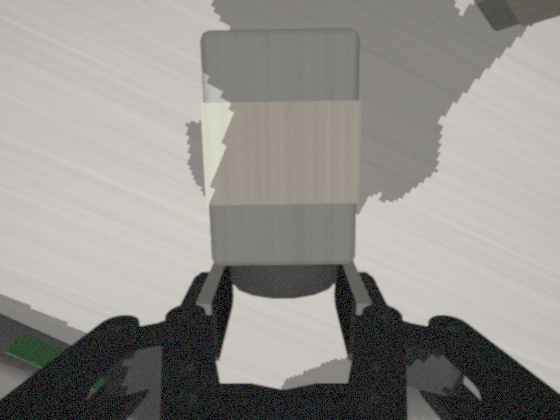

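Call:
{"op": "carry_out", "data": {"rows": [[[0,0,12,0,40],[-1,0,23,0,40],[-2,0,24,0,40],[-2,0,24,0,62],[-5,0,24,0,62]]]}}

```text
time: 59.8
tool_pos: [0.6591, -0.2026, 0.0003]
orientation: [0.666, -3.07, -0.0]
ft_force: [0.1, -0.1, 0.2]
gripper_width: 0.621
```

Call:
{"op": "carry_out", "data": {"rows": [[[0,0,0,0,62],[0,0,0,0,50],[0,0,0,0,40],[0,0,0,0,40],[0,0,0,0,40]]]}}

```text
time: 60.42
tool_pos: [0.6593, -0.2026, 0.0011]
orientation: [-0.667, 3.07, 0.0]
ft_force: [-0.7, 2.2, 4.2]
gripper_width: 0.507
```

Call:
{"op": "carry_out", "data": {"rows": [[[0,0,0,0,40],[0,0,-8,0,40],[1,0,-16,0,40],[2,0,-24,0,40],[2,0,-24,0,40]]]}}

```text
time: 61.05
tool_pos: [0.658, -0.2039, 0.0258]
orientation: [-0.666, 3.068, -0.002]
ft_force: [1.0, -0.0, -1.5]
gripper_width: 0.511
```

```bash
python3 - <<'E'
from h import *
snap('wrist','w72')
E
```

```text
w72 [ 0.658  -0.2039  0.0258] [[-0.91, -0.415, 0.002], [-0.415, 0.91, -0.001], [-0.001, -0.001, -1.0]]
```

View pics/w72.png

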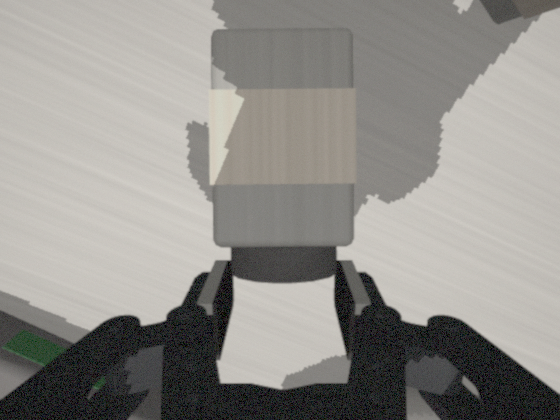

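Now it pivots. Continue the arc as before.

Call:
{"op": "carry_out", "data": {"rows": [[[5,0,-9,0,40],[11,0,-17,0,40],[18,0,-25,0,40],[18,0,-25,0,40]]]}}

```text
time: 61.6
tool_pos: [0.6413, -0.2116, 0.0511]
orientation: [-0.665, 3.068, -0.002]
ft_force: [1.5, 0.3, -1.0]
gripper_width: 0.507
```

Call:
{"op": "carry_out", "data": {"rows": [[[4,0,-4,0,40],[8,0,-8,0,40],[8,0,-8,0,40]]]}}

```text
time: 61.98
tool_pos: [0.6335, -0.2145, 0.0579]
orientation: [-0.666, 3.07, -0.0]
ft_force: [-0.0, 0.6, -2.9]
gripper_width: 0.506
```

```bash
python3 - <<'E'
from h import *
snap('wrist','w73')
E
```

```text
w73 [ 0.6335 -0.2145  0.0579] [[-0.91, -0.415, 0.0], [-0.415, 0.91, -0.0], [-0.0, -0.0, -1.0]]
```

View pics/w73.png

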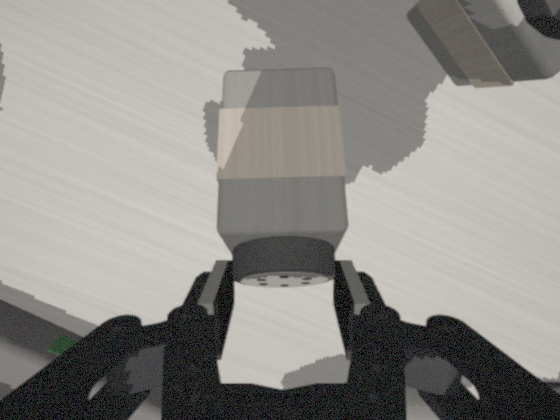

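Call:
{"op": "carry_out", "data": {"rows": [[[4,0,-2,0,40],[9,0,-5,0,40],[9,0,-5,0,40]]]}}

```text
time: 62.4
tool_pos: [0.6254, -0.2183, 0.0631]
orientation: [-0.666, 3.07, -0.001]
ft_force: [0.2, 0.3, -1.4]
gripper_width: 0.504
```

Call:
{"op": "carry_out", "data": {"rows": [[[4,0,-2,0,40],[9,0,-4,0,40],[9,0,-4,0,40]]]}}

```text
time: 62.78
tool_pos: [0.6171, -0.222, 0.067]
orientation: [-0.666, 3.07, -0.0]
ft_force: [-0.4, -0.3, -1.7]
gripper_width: 0.505
```

```bash
python3 - <<'E'
from h import *
snap('wrist','w74')
E
```

```text
w74 [ 0.6171 -0.222   0.067 ] [[-0.91, -0.414, 0.0], [-0.414, 0.91, -0.0], [-0.0, -0.0, -1.0]]
```

View pics/w74.png

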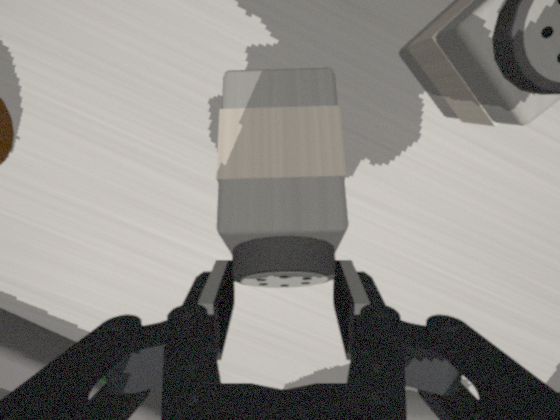

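Call:
{"op": "carry_out", "data": {"rows": [[[-8,0,0,0,40],[-16,0,0,0,40],[-24,0,0,0,40],[10,0,-25,0,40],[10,0,-25,0,40]]]}}

```text
time: 63.45
tool_pos: [0.6093, -0.2269, 0.0943]
orientation: [-0.665, 3.067, -0.004]
ft_force: [0.3, -0.0, -0.2]
gripper_width: 0.403
```

```bash
python3 - <<'E'
from h import *
snap('wrist','w75')
E
```

```text
w75 [ 0.6093 -0.2269  0.0943] [[-0.91, -0.414, 0.004], [-0.414, 0.91, -0.002], [-0.003, -0.003, -1.0]]
```

View pics/w75.png

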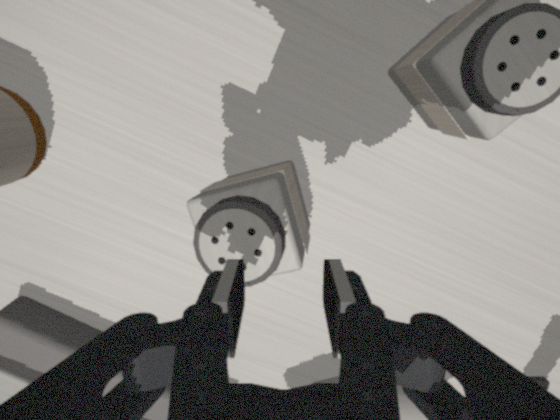

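```bash
python3 - <<'E'
from h import *
snap('wrist','w76',None,.7)
snap('scene','s76',(120,180,270,310),4)
E
```

```text
w76 [ 0.6094 -0.2264  0.0934] [[-0.91, -0.414, 0.003], [-0.414, 0.91, -0.001], [-0.002, -0.002, -1.0]]
s76 [ 0.6091 -0.226   0.0925] [[-0.91, -0.415, 0.002], [-0.415, 0.91, -0.001], [-0.001, -0.001, -1.0]]
```

View pics/w76.png

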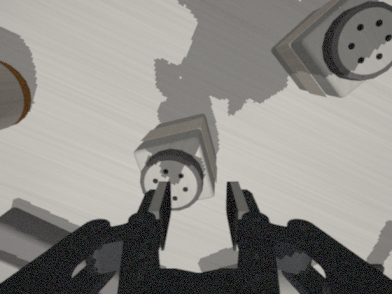

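View pics/s76.png

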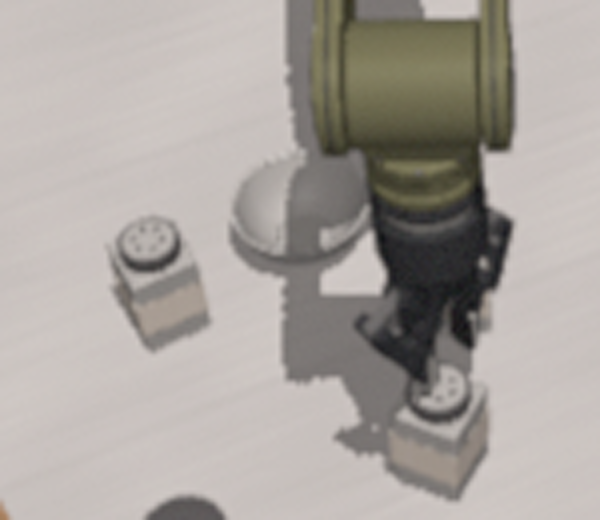

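Call:
{"op": "carry_out", "data": {"rows": [[[0,0,-30,0,40],[0,0,-80,0,40],[0,0,-120,0,40],[0,0,-120,0,40],[0,0,-120,0,40]]]}}

```text
time: 64.22
tool_pos: [0.6082, -0.2253, 0.2105]
orientation: [0.667, -3.069, -0.002]
ft_force: [-0.2, 0.3, -0.3]
gripper_width: 0.397
```

```bash
python3 - <<'E'
from h import *
snap('wrist','w77')
snap('scene','s77',(120,180,270,310),4)
E
```

```text
w77 [ 0.6082 -0.2253  0.2105] [[-0.91, -0.415, -0.001], [-0.415, 0.91, 0.001], [0.001, 0.001, -1.0]]
s77 [ 0.6077 -0.2252  0.2095] [[-0.91, -0.415, -0.003], [-0.415, 0.91, 0.001], [0.002, 0.002, -1.0]]
```

View pics/w77.png

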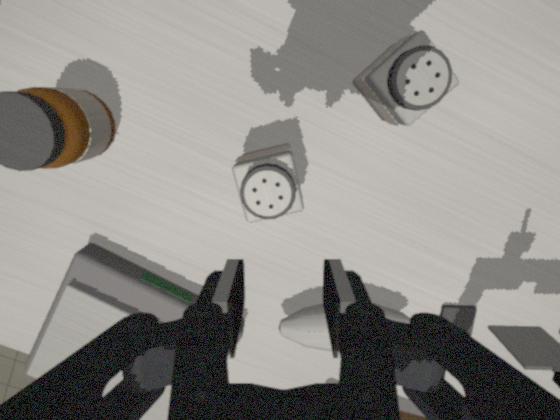

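View pics/s77.png

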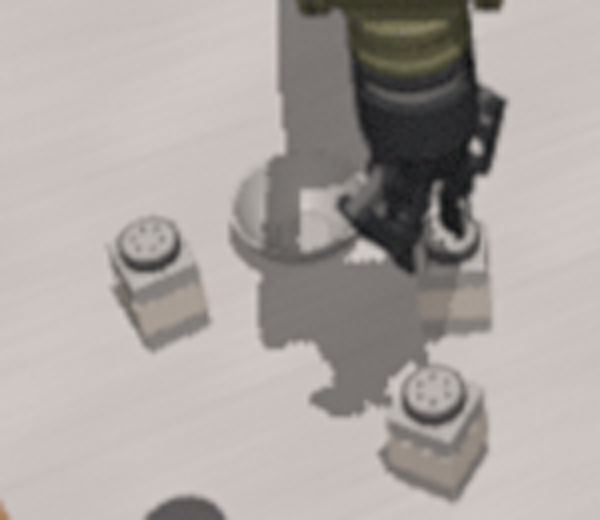

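Call:
{"op": "carry_out", "data": {"rows": [[[50,0,-60,0,40],[100,0,-110,0,40],[150,0,-150,0,40],[200,0,-150,0,40],[240,0,-150,0,40]]]}}

```text
time: 64.95
tool_pos: [0.3883, -0.3261, 0.362]
orientation: [-0.667, 3.07, -0.001]
ft_force: [-0.4, -0.7, 0.1]
gripper_width: 0.4
```

Call:
{"op": "carry_out", "data": {"rows": [[[0,0,0,0,40],[0,0,0,0,40],[0,0,0,0,40],[0,0,0,0,40],[0,0,0,0,40]]]}}

```text
time: 65.58
tool_pos: [0.3903, -0.3251, 0.3614]
orientation: [0.668, -3.069, -0.001]
ft_force: [-0.8, -1.1, -0.2]
gripper_width: 0.399
```

```bash
python3 - <<'E'
from h import *
snap('scene','s78',(110,110,460,345),2.2)
snap('top','t78')
E
```

```text
s78 [ 0.3903 -0.3251  0.3614] [[-0.909, -0.416, -0.0], [-0.416, 0.909, 0.0], [0.0, 0.001, -1.0]]
t78 [ 0.3902 -0.3252  0.3615] [[-0.91, -0.416, -0.0], [-0.416, 0.91, 0.0], [0.0, 0.0, -1.0]]
```

View pics/s78.png

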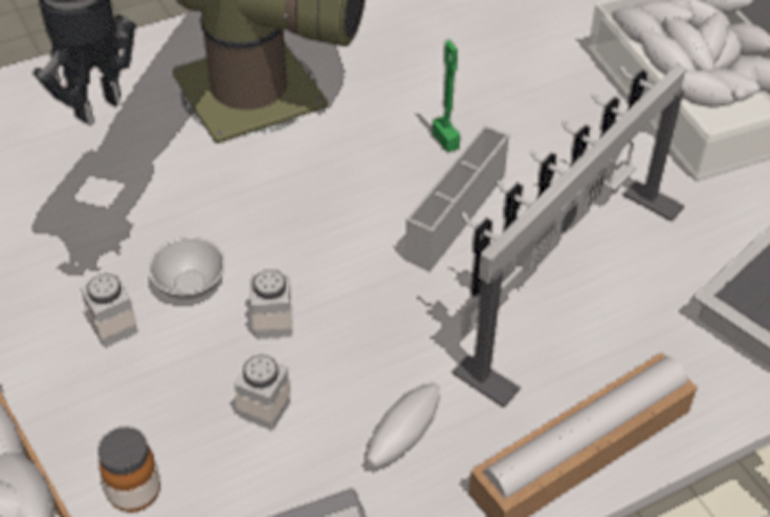

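View pics/t78.png

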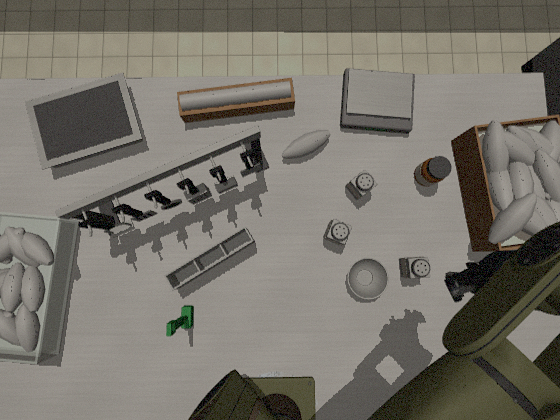

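```bash
python3 - <<'E'
from h import *
print(manip.hand_in())
E
```

```text
the job is handed in; nothing more can be done
None
```

The job is done and handed in at about 66 s. All three utensils hang by their eyes, and all three tins stand upright.

- **Utensils:** I moved them from the caddy in the order asked: masher on hook 5, grater on hook 2, pounder on hook 1. The wrist camera showed each hook through its eye before I let go. The final scene and top pictures show all six hooks carrying a utensil, and the three that already hung there look undisturbed.
- **Tins:** Each was tipped up by its lid. This took some rough handling: the first tin slipped from the gripper several times and fell back flat from a few centimetres. The last one slipped out of the grip and landed upright. All three ended a few centimetres to a decimetre from where they lay.
- **Final checks:** The last pictures show the bowl, jar and potato where they were at the start, the green look-alike untouched, and the gripper clear of everything. The highest wrist force I saw reported was about 9 N. No check failed or disagreed, but I judged the final state from pictures alone, and `hand_in` gave no verdict.

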